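Straighten and complete a slumped row of slide cases

ROBOT

A 6-joint arm with a two-finger parallel gripper is mounted at the origin on the work surface. World frame = base frame: x ahead of the robot, y to its left, z up, the work surface at z = 0. Lengths are in m, angles in rad, forces in N, time in s.
With the tool pointing down it reaches from about 0.35 to 0.975 m from the base axis. Payload 4.9 kg.
Tool frame: the origin (TCP) lies midway between the tips of the shut fingers; the grasp point (between the pads) lies 19 mm behind it; z points along the fingers, y is the direction in which the jaws open and shut (so a half turn about z gives the same grasp; the last joint's range is limited). The gripper opens to 85 mm and grips with 20 to 120 N. Pads are 22 mm wide; open, the fingers measure 114 mm over their backs; the gripper's body (76 mm by 85 mm) begins 54 mm behind the grasp point. The pads swing forward as they close: fully open they stand 13 mm farther back than shut.
Start: joints at [-1.38, 0.053, 1.613, -0, 1.476, -0.119], TCP at [0.191, -0.595, 0.231] pointing down, gripper open.
Joint ranges: [-3.01, 3.01], [-1.01, 2.22], [0.06, 2.58], [-1.02, 4.17], [0.09, 2.62], [-3.14, 3.14]. Speed limits (rad/s): [2.57, 2.57, 3.14, 3.14, 3.14, 3.14].

INTERFACE

Orientations are given as a unit quaternion [w, x, y, z].
In Python, from plant import manip gives the robot as it stands. The module is installed in compiled form; this text tells all that it offers.
- The arm moves only by the tool move_arm, never from a script. Its argument "rows" is a list of rows, each an object of numbers: "tx", "ty", "tz": the shift along the tool's x, y, z in m; "ax", "ay", "az": the turn, a rotation vector about the tool's x, y, z in degrees; "jaw": the closure in counts, from 0 (fully open) to 255 (shut). In form: [{"tx": .., "ty": .., "tz": .., "ax": .., "ay": .., "az": .., "jaw": ..}, ...]. A call has 1 to 12 rows; each row shifts and turns the pose as measured when the row begins, along the tool's axes as they then stand; what a row does not reach is not made up. A row lasts 1/10 s, in which the tool goes at most 50 mm and 8.59 degrees, less where a joint would pass 70% of its speed; a pose out of reach is approached as far as the arm can. A call with a gripper value outside its range is refused whole. The fingers move at their own pace and stop on an object; the grip force is fixed at half the most. Time passes only in rows, so rows that do not move let the fingers close. It gives the time, the measured TCP pose, the force and the opening at its end, in the units of the state.
- manip.state(): the state, without advancing time (a new reading comes with each control period).
- manip.grab_frame(name): name is "scene" or "top" or "wrist"; returns a dict with "color" (384x512x3 uint8, red, green, blue), "intrinsics" (3x3 intrinsics, pixels), "R" (3x3) and "t" (3): a world point X has camera coordinates R X + t. Camera axes: x right, y down, z forward; pixel columns grow to the right and rows downward; lengths in m; the calibration is good to about 2 mm. A picture is of the moment at which its call begins. There is no depth.
- manip.job_done(): hands the job in, once; it reports no verdict.
The state is a dict: "time": time; "joint_pos": joint angles; "joint_vel": joint speeds; "joint_efforts": joint torques, N m; "tool_pos": TCP position; "tool_rot": TCP orientation; "contact_force": force on the tool from outside, world axes, zero at the start; "ft_torque": the same for the moment, N m; "gripper_width": opening from 0.0 (shut) to 1.0 (fully open).
Only numpy, scipy, OpenCV 4.12 (cv2) and the standard library are available. Lean on these libraries where they do the work, as an engineer would, in place of code of your own. Each camera call takes 0.05 s, during which the arm holds its last target.

TASK

Three flat slide cases have slumped against the end wall of the filing rack: first push them upright, tight together against the end wall, and square their sides flush against the rack's low side fence. Then take the fourth case off the sloped rest, stand it upright on its foot end (the end on the lip) on the bare bench and let go, then take it again and file it as the last of the row, upright, tight against the others and flush with the fence. Leave all four standing free, knock none of the row over, and do not knock about the other things on the bench.

Things in the scene. Friction and masses are not known exactly. Their poses are not given: they have to be found in the camera images.
- rack: fixed aluminium rack, turned up to 0.25 rad, left or right of the rest. Origin on the bench under its middle. In its frame: floor x +-55, y -92 to +88 mm, top 6 mm above the bench; end wall at +y, inner face y = 80 mm, 8 mm thick, x -22 to 55, top at z 90; low fence along +x, inner face x = 47 mm, 6 mm thick, top at z 50; open at -y and -x
- rack_corner (a point): inner corner of the rack where end wall, fence and floor top meet (x 47, y 80, z 6 mm from the rack origin, same axes). A case flush with the fence has its origin 32 mm along -x from here; in the tight row the origins are 10, 30, 50, 70 mm along -y
- row1: flat closed cream slide case, 64 mm wide (x), 20 thick (y), 100 tall (z), about 150 g; origin at the centre of its foot end, z towards the other end. Standing, it tips beyond 11 degrees. First of the row: starts leaning about 22 degrees, top edge against the rack's end wall, foot about 45 mm from it, 10 to 30 mm off the fence
- row2: flat closed cream slide case, 64 mm wide (x), 20 thick (y), 100 tall (z), about 150 g; origin at the centre of its foot end, z towards the other end. Standing, it tips beyond 11 degrees. Second: starts leaning on row1 at the same angle, 10 to 30 mm off the fence
- row3: flat closed cream slide case, 64 mm wide (x), 20 thick (y), 100 tall (z), about 150 g; origin at the centre of its foot end, z towards the other end. Standing, it tips beyond 11 degrees. Third: starts leaning on row2 at the same angle, 10 to 30 mm off the fence, outer face to the rack's open -y end
- rest: fixed clear and grey plastic sloped rest, 40 mm wide (x), foot 44 mm, 110 long (y), 80 high; turned up to 0.3 rad. Origin on the bench under its middle. The slope rises at 30 degrees towards +y, with a lip 12 mm high at the low end. Narrower than the case on it
- loose: flat closed cream slide case, 64 mm wide (x), 20 thick (y), 100 tall (z), about 150 g; origin at the centre of its foot end, z towards the other end. Standing, it tips beyond 11 degrees. Fourth: starts flat on the rest, foot end against the lip, z pointing 30 degrees up towards +y of the rest; its 64 mm width is level and overhangs the rest 7 mm or more on both sides
- tube_rack: white tube rack 110 x 60 mm with capped tubes, 84 mm tall, loose, a bystander; origin under its middle
- reagent_jar: white jar, 70 mm in diameter, 95 mm tall, loose, a bystander; origin under its middle
Not all that is in view belongs to the job. Leave any red look-alike of the row3 alone.

How it is judged:
By the outcome, as a careful person would: the job done as asked, in the order asked, and still so for the second after the job is handed in, with the robot touching nothing.
It also fails if it takes over 72 s, if anything falls off the work surface, if the arm or the gripper's body presses on something with over 40 N, if the wrist force passes 120 N, or if a joint passes its speed limit or range.

## Working session

There is one attempt and no reset: what is moved stays moved. The work goes in short steps, Python scripts to look and compute and a tool call to move; the robot and the scene stay as the last step left them, time stands still between calls to the robot, and variables do not carry over. Pictures are saved under pics/ and viewed, and the job is handed in when it is done.

Besides the shell and the picture viewer there is one more tool, called after "Call:" by a JSON object that holds its "op" and its "data", one argument or row to a line. move_arm: Moves the arm, as the interface text tells. Its arguments: {"type":"object","properties":{"rows":{"type":"array"}},"required":["rows"]}

```bash
mkdir -p pics; python3 - <<'E'
from plant import manip
import cv2,pickle
s=manip.state();print(s)
for n in("scene","top","wrist"):
    f=manip.grab_frame(n);cv2.imwrite(f"pics/a_{n}.png",f["color"][:,:,::-1]);pickle.dump(f,open(f"pics/a_{n}.pkl","wb"))
    print(n,f["intrinsics"].tolist(),f["R"].tolist(),f["t"].tolist())
E
```

```text
{'time': 0.0, 'joint_pos': array([-1.38003570e+00,  5.33587153e-02,  1.61432082e+00,  3.97091709e-05,
        1.47601311e+00, -1.18978368e-01]), 'joint_vel': array([-0.00041305, -0.00023603, -0.00036045, -0.0007978 ,  0.00066475,
       -0.00120608]), 'joint_efforts': array([-1.69085208e-03, -3.93679583e+01, -3.70178318e+01, -2.23491811e-04,
        7.23318910e-03,  1.30746596e-05]), 'tool_pos': array([ 0.19040853, -0.59462074,  0.23004586]), 'tool_rot': array([-1.05002678e-03,  9.88031418e-01,  1.54249196e-01, -1.79266169e-05]), 'contact_force': array([-0.70426133,  0.26884599,  0.68141178]), 'ft_torque': array([ 0.01265564,  0.00506381, -0.00144717]), 'gripper_width': 1.0015247078732654}
scene [[464.42648919718266, 0.0, 258.07333932339657], [0.0, 464.42648919718266, 187.94100424019962], [0.0, 0.0, 1.0]] [[-0.41956094715005576, 0.907692158621951, 0.007972252051414877], [0.7028618247868776, 0.3304152468891626, -0.6299293768990573], [-0.5744161095267167, -0.25869037438489445, -0.7766115008914009]] [0.22608956035466835, -0.34657900715686657, 1.3920259020213774]
top [[363.3843247462032, 0.0, 254.52694730816862], [0.0, 363.3843247462032, 189.19867303868207], [0.0, 0.0, 1.0]] [[-0.020639040260169626, -0.9997738890839123, 0.005118664197665523], [-0.9918772930728237, 0.019832756810494356, -0.12564273653428576], [0.12551281011780138, -0.0076702322862582705, -0.992062347855722]] [0.032530911446605776, 0.5677684626301495, 0.7667643335390949]
wrist [[318.54760336259125, 0.0, 255.46070370614402], [0.0, 318.54760336259125, 196.9072116140705], [0.0, 0.0, 1.0]] [[0.30456183742247356, -0.9524910834477334, -0.0016802197511462688], [-0.9198782942166287, -0.29459054615439445, 0.258921482201774], [-0.24711537996441008, -0.07731200468892895, -0.9658969111225205]] [-0.6242212610329626, -0.032450433937926904, 0.377951351474141]
```

View pics/a_scene.png

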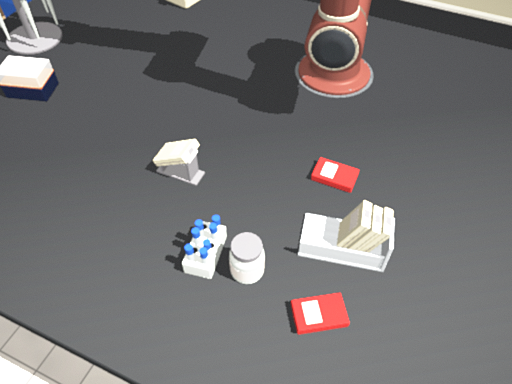

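View pics/a_top.png

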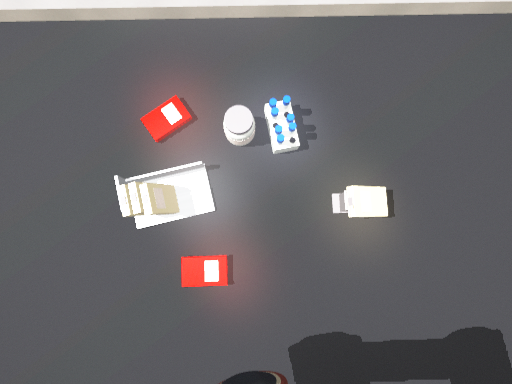

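View pics/a_wrist.png

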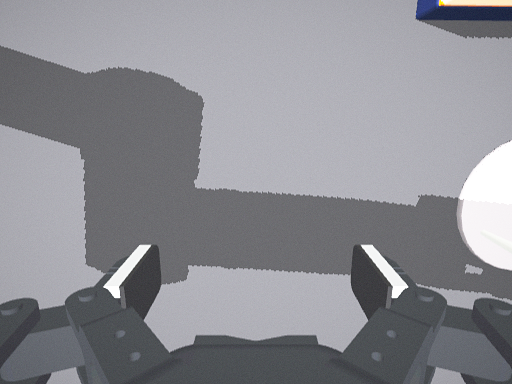

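The top view shows the rack at about (170,195), its end wall on the left (world +y) and its fence at the top (world +x). The rest with the loose case is at about (365,202). The red look-alikes are at (165,118) and (205,271), and I leave those alone. Next I'll enlarge the rack and the rest.

```bash
python3 - <<'E'
import cv2,numpy as np
t=cv2.imread("pics/a_top.png");s=cv2.imread("pics/a_scene.png")
a=cv2.resize(t[150:240,100:230],None,fx=6,fy=6,interpolation=cv2.INTER_CUBIC)
cv2.imwrite("pics/b_rt.png",a)
cv2.imwrite("pics/b_rs.png",cv2.resize(s[190:280,285:410],None,fx=6,fy=6,interpolation=cv2.INTER_CUBIC))
c=np.hstack([cv2.resize(t[170:235,320:400],None,fx=5,fy=6.),cv2.resize(s[130:195,140:220],None,fx=5,fy=6.)])
cv2.imwrite("pics/b_rest.png",c)
E
```

```text
(no output)
```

View pics/b_rt.png

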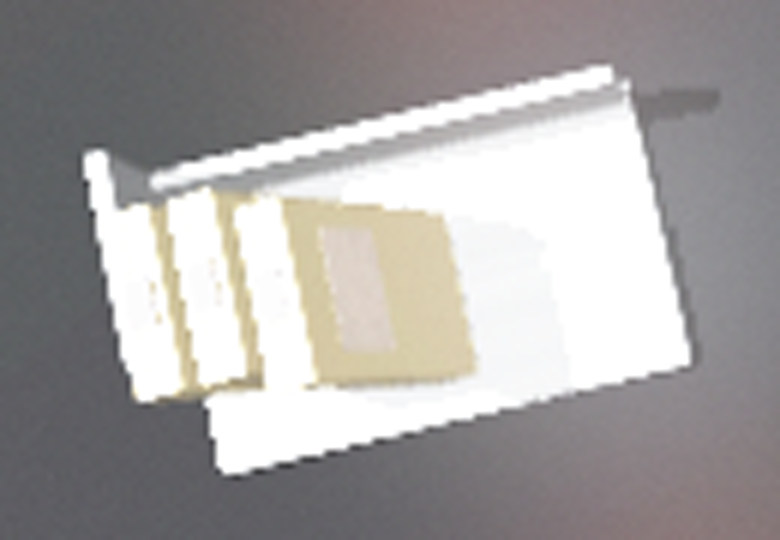

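View pics/b_rs.png

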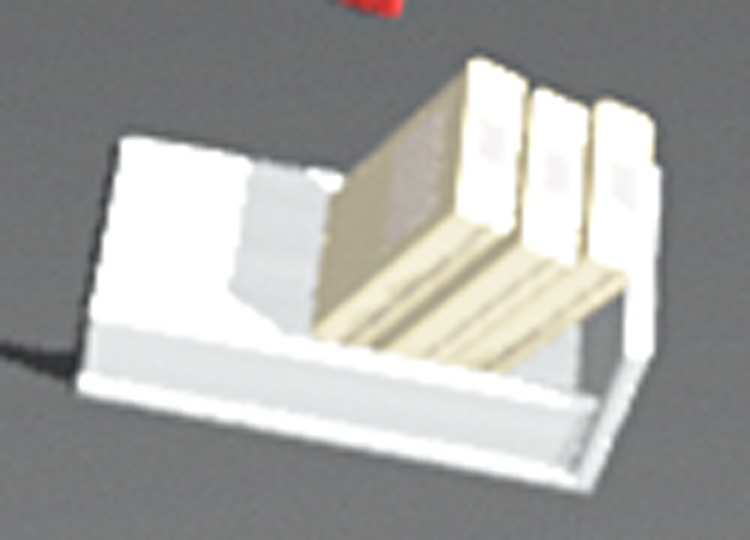

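View pics/b_rest.png

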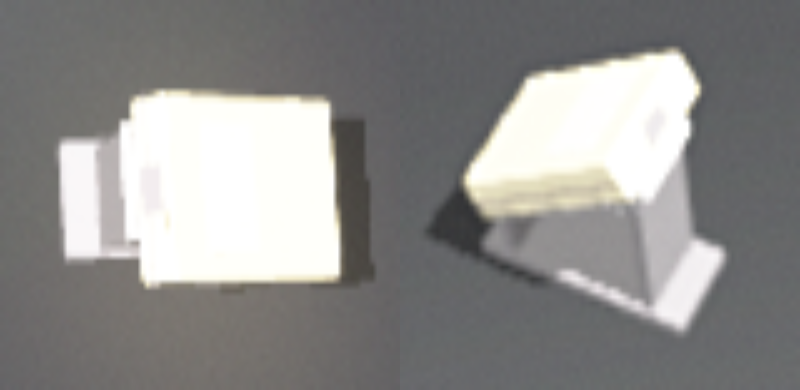

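The crops show:
- **Row:** in top crop b_rt, the cases lean to +y with row3 outermost, its face at (400,290) in the crop.
- **Fence:** it runs along the top of the crop.
- **Rest:** its high end points towards +y.

The cream case with its outer face towards the open -y end is row3. The red ones lie flat on the bench outside the rack. Next I'll fit the rack and rest poses from the corner pixels.

```bash
cat > h.py <<'E'
import numpy as np,cv2,pickle
from scipy.optimize import least_squares
def load(n,p="a"): return pickle.load(open(f"pics/{p}_{n}.pkl","rb"))
def proj(f,X):
    c=np.asarray(X)@f["R"].T+f["t"]; u=c@f["intrinsics"].T; return u[...,:2]/u[...,2:]
def ray(f,uv,z):
    d=f["R"].T@np.linalg.solve(f["intrinsics"],[uv[0],uv[1],1.]); o=-f["R"].T@f["t"]
    return o+d*(z-o[2])/d[2]
def Rz(a): return np.array([[np.cos(a),-np.sin(a),0],[np.sin(a),np.cos(a),0],[0,0,1]])
def two(fa,ua,fb,ub):
    A=[];b=[]
    for f,u in((fa,ua),(fb,ub)):
        o=-f["R"].T@f["t"];d=f["R"].T@np.linalg.solve(f["intrinsics"],[u[0],u[1],1.]);d/=np.linalg.norm(d)
        P=np.eye(3)-np.outer(d,d);A.append(P);b.append(P@o)
    x=np.linalg.lstsq(np.vstack(A),np.hstack(b),rcond=None)[0]
    return x
def fit(obs,x0):
    def r(p): return np.concatenate([proj(f,Rz(p[2])@(np.array(X)/1000)+[p[0],p[1],0])-u for f,u,X in obs])
    s=least_squares(r,x0,loss="soft_l1"); return s.x,r(s.x).reshape(-1,2)
E
cat > rack.py <<'E'
from h import *
T=load("top");S=load("scene")
ct=lambda x,y:np.array([100+(x+.5)/6-.5,150+(y+.5)/6-.5]); cs=lambda x,y:np.array([285+(x+.5)/6-.5,190+(y+.5)/6-.5])
obsT=[(T,ct(690,368),(-55,-92,6)),(T,ct(222,475),(-55,88,6)),(T,ct(614,68),(53,-92,50)),(T,ct(88,152),(55,88,90))]
obsS=[(S,cs(78,393),(55,-92,0)),(S,cs(592,494),(55,88,0)),(S,cs(122,137),(-55,-92,6)),(S,cs(93,322),(53,-92,50))]
for o in(obsT,obsS,obsT+obsS):
    p,r=fit(o,[.4,.2,.2]);print(p.round(4),r.round(1).tolist())
    print("corner",(Rz(p[2])@[.047,.08,.006]+[p[0],p[1],0]).round(4))
E
python3 rack.py
python3 - <<'E'
from h import *
T=load("top");S=load("scene")
# rest crop: top x scale5 off(320,170), scene x scale5 off(140,130) with +400
ct=lambda x,y:(320+x/5-.5,170+y/6-.5); cs=lambda x,y:(140+(x-400)/5-.5,130+y/6-.5)
for n,a,b in(("hi -x",ct(143,285),cs(528,75)),):pass
# case top face: top view corners
for n,a in(("TL",ct(131,97)),("TR",ct(329,97)),("BR",ct(339,283)),("BL",ct(146,286))):
    print(n,[ray(T,a,z).round(4)[:2].tolist() for z in(.03,.05,.08,.1)])
for n,a in(("foot plate far+y -x",ct(66,258)),("foot +y +x",ct(60,138))): print(n,ray(T,a,0.003).round(4))
for n,a in(("foot +y +x",cs(683,332)),("foot+y -x",cs(724,248))): print(n,ray(S,a,.003).round(4))
E
```

```text
[0.5601 0.2136 0.2031] [[0.0, -0.3], [-0.0, -0.4], [0.3, 0.3], [-0.3, 0.4]]
corner [0.59   0.3015 0.006 ]
[0.5603 0.215  0.2248] [[0.2, 0.6], [-0.2, -0.4], [0.5, 0.8], [-0.4, -0.9]]
corner [0.5883 0.3034 0.006 ]
[0.5602 0.2144 0.2127] [[-0.2, -0.8], [-0.1, -0.2], [-0.4, -0.1], [-0.9, 0.8], [-0.3, 0.0], [-0.8, -0.1], [0.6, 0.4], [-0.8, -1.6]]
corner [0.5893 0.3026 0.006 ]
TL [[0.5729, -0.1825], [0.5703, -0.1773], [0.5663, -0.1694], [0.5637, -0.1642]]
TR [[0.5711, -0.2709], [0.5686, -0.2635], [0.5647, -0.2524], [0.5621, -0.2449]]
BR [[0.5021, -0.2708], [0.5012, -0.2634], [0.4999, -0.2522], [0.4991, -0.2448]]
BL [[0.5027, -0.1855], [0.5018, -0.1801], [0.5005, -0.1722], [0.4996, -0.1669]]
foot plate far+y -x [ 0.5153 -0.1566  0.003 ]
foot +y +x [ 0.5613 -0.156   0.003 ]
foot +y +x [ 0.5578 -0.1544  0.003 ]
foot+y -x [ 0.5105 -0.1582  0.003 ]
```

```bash
cat >> h.py <<'E'
from scipy.spatial.transform import Rotation as Ro
YAW=.2075; C=np.array([.5895,.3025,.006])   # rack corner
RO=C-Rz(YAW)@[.047,.08,.006]
def r2w(p): return Rz(YAW)@(np.array(p)/1000)+RO
def w2r(p): return (Rz(YAW).T@(np.array(p)-RO))*1000
def toolR(xang,tilt=0):  # tool x at xang in world, z down; tilt deg about tool y: + turns z toward tool x
    X=np.array([np.cos(xang),np.sin(xang),0]);Z=np.array([0,0,-1.])
    R=np.c_[X,np.cross(Z,X),Z]; return R@Ro.from_euler('y',tilt,degrees=True).as_matrix()
def qR(q): return Ro.from_quat([q[1],q[2],q[3],q[0]]).as_matrix()
def plan(p1,R1,n=None,maxd=.045,p0=None,R0=None):
    if p0 is None:
        from plant import manip
        s=manip.state();p0=s["tool_pos"];R0=qR(s["tool_rot"])
    w=Ro.from_matrix(R0.T@R1).as_rotvec();d=np.linalg.norm(p1-p0)
    k=int(max(np.ceil(d/maxd),np.ceil(np.degrees(np.linalg.norm(w))/8.4),1)); n=n or k
    st=Ro.from_rotvec(w/n).as_matrix();R=R0;dp=(p1-p0)/n
    print("rows",n,"rot/row",np.degrees(w/n).round(2).tolist())
    for i in range(n):
        t=R.T@dp;print(" t",(t).round(4).tolist());R=R@st
E
python3 - <<'E'
from h import *
T=load("top");S=load("scene")
ct=lambda x,y:np.array([100+(x+.5)/6-.5,150+(y+.5)/6-.5])
for n,u,z in(("r3 foot -x",ct(475,373),.010),("r3 foot +x",ct(442,212),.010),("r3 top +x",ct(287,195),.1),("r3 top -x",ct(318,385),.1),("r2 top+x",ct(210,190),.102),("r2 -x",ct(250,383),.102),("r1 +x",ct(152,205),.102),("r1 -x",ct(188,390),.102)):
    print(n,w2r(ray(T,u,z)).round(1))
for n,u,z in(("jar",(239,120),.095),("tube",(282,122),.08),("redA",(165,118),.02),("redB1",(181,257),.02),("redB",(205,271),.02),("redB2",(228,286),.02)):
    p=ray(T,u,z);print(n,p.round(3),w2r(p).round(0))
print(r2w([0,-60,150]))
plan(r2w([0,-65,140]),toolR(np.pi/2+YAW))
E
```

```text
r3 foot -x [-40.  -13.5  10. ]
r3 foot +x [ 22.8 -13.6  10. ]
r3 top +x [ 23.7  19.8 100. ]
r3 top -x [-41.8  21.9 100. ]
r2 top+x [ 30.8  44.3 102. ]
r2 -x [-36.3  43.4 102. ]
r1 +x [ 30.2  64.3 102. ]
r1 -x [-33.9  64.  102. ]
jar [0.707 0.051 0.095] [ 111. -190.   95.]
tube [ 0.706 -0.04   0.08 ] [  91. -280.   80.]
redA [0.74  0.224 0.02 ] [178. -28.  20.]
redB1 [0.423 0.186 0.02 ] [-140.   -0.   20.]
redB [0.392 0.133 0.02 ] [-181.  -45.   20.]
redB2 [0.359 0.083 0.02 ] [-224.  -87.   20.]
[0.57235018 0.15582047 0.15      ]
rows 19 rot/row [-0.0, -0.0, -4.43]
 t [0.0312, -0.0312, 0.0048]
 t [0.0335, -0.0287, 0.0048]
 t [0.0356, -0.0261, 0.0048]
 t [0.0375, -0.0232, 0.0048]
 t [0.0392, -0.0203, 0.0048]
 t [0.0406, -0.0172, 0.0048]
 t [0.0418, -0.014, 0.0048]
 t [0.0428, -0.0107, 0.0048]
 t [0.0435, -0.0074, 0.0048]
 t [0.0439, -0.004, 0.0048]
 t [0.0441, -0.0006, 0.0048]
 t [0.044, 0.0028, 0.0048]
 t [0.0437, 0.0062, 0.0048]
 t [0.0431, 0.0096, 0.0048]
 t [0.0422, 0.0128, 0.0048]
 t [0.0411, 0.0161, 0.0048]
 t [0.0397, 0.0192, 0.0048]
 t [0.0381, 0.0222, 0.0048]
 t [0.0363, 0.0251, 0.0048]
```

Call:
{"op": "move_arm", "data": {
  "rows": [
    {"tx":0.031,"ty":-0.031,"tz":0.002,"az":-4.4,"jaw":255},
    {"tx":0.0335,"ty":-0.029,"tz":0.002,"az":-4.4,"jaw":255},
    {"tx":0.0355,"ty":-0.026,"tz":0.002,"az":-4.4,"jaw":255},
    {"tx":0.0375,"ty":-0.023,"tz":0.002,"az":-4.4,"jaw":255},
    {"tx":0.039,"ty":-0.02,"tz":0.002,"az":-4.4,"jaw":255},
    {"tx":0.0405,"ty":-0.017,"tz":0.002,"az":-4.4,"jaw":255},
    {"tx":0.042,"ty":-0.014,"tz":0.002,"az":-4.4,"jaw":255},
    {"tx":0.043,"ty":-0.0105,"tz":0.002,"az":-4.4,"jaw":255},
    {"tx":0.0435,"ty":-0.0075,"tz":0.002,"az":-4.4,"jaw":255},
    {"tx":0.044,"ty":-0.004,"tz":0.002,"az":-4.4,"jaw":255}
  ]
}}

```text
schema error: expected keys tx, ty, tz, ax, ay, az, jaw
```

```bash
python3 - <<'E'
from h import *
from plant import manip
s=manip.state();print(s["joint_pos"].round(3),s["tool_pos"].round(4))
plan(r2w([-5,-65,140]),toolR(np.pi/2+YAW))
E
```

```text
[-1.38   0.053  1.614 -0.     1.476 -0.119] [ 0.1904 -0.5948  0.2303]
rows 19 rot/row [-0.0, -0.0, -4.43]
 t [0.0309, -0.0313, 0.0048]
 t [0.0332, -0.0288, 0.0048]
 t [0.0353, -0.0261, 0.0048]
 t [0.0373, -0.0233, 0.0048]
 t [0.0389, -0.0204, 0.0048]
 t [0.0404, -0.0173, 0.0048]
 t [0.0416, -0.0141, 0.0048]
 t [0.0426, -0.0109, 0.0048]
 t [0.0433, -0.0076, 0.0048]
 t [0.0438, -0.0042, 0.0048]
 t [0.0439, -0.0008, 0.0048]
 t [0.0439, 0.0026, 0.0048]
 t [0.0435, 0.006, 0.0048]
 t [0.043, 0.0093, 0.0048]
 t [0.0421, 0.0126, 0.0048]
 t [0.041, 0.0158, 0.0048]
 t [0.0397, 0.0189, 0.0048]
 t [0.0381, 0.0219, 0.0048]
 t [0.0363, 0.0248, 0.0048]
```

All keys are required in every row.

Call:
{"op": "move_arm", "data": {
  "rows": [
    {"tx":0.031,"ty":-0.031,"tz":0.002,"ax":0,"ay":0,"az":-4.4,"jaw":255},
    {"tx":0.0335,"ty":-0.029,"tz":0.002,"ax":0,"ay":0,"az":-4.4,"jaw":255},
    {"tx":0.0355,"ty":-0.026,"tz":0.002,"ax":0,"ay":0,"az":-4.4,"jaw":255},
    {"tx":0.0375,"ty":-0.023,"tz":0.002,"ax":0,"ay":0,"az":-4.4,"jaw":255},
    {"tx":0.039,"ty":-0.02,"tz":0.002,"ax":0,"ay":0,"az":-4.4,"jaw":255},
    {"tx":0.0405,"ty":-0.017,"tz":0.002,"ax":0,"ay":0,"az":-4.4,"jaw":255},
    {"tx":0.042,"ty":-0.014,"tz":0.002,"ax":0,"ay":0,"az":-4.4,"jaw":255},
    {"tx":0.043,"ty":-0.0105,"tz":0.002,"ax":0,"ay":0,"az":-4.4,"jaw":255},
    {"tx":0.0435,"ty":-0.0075,"tz":0.002,"ax":0,"ay":0,"az":-4.4,"jaw":255},
    {"tx":0.044,"ty":-0.004,"tz":0.002,"ax":0,"ay":0,"az":-4.4,"jaw":255}
  ]
}}

```text
time: 1.15
tool_pos: [0.3916, -0.1896, 0.2065]
tool_rot: [-0.002, 0.853, 0.522, 0.001]
contact_force: [0.4, 0.1, 0.2]
gripper_width: 0.001
```

```bash
python3 - <<'E'
from h import *
from plant import manip
s=manip.state();print(s["joint_pos"].round(3),s["tool_pos"].round(4))
plan(r2w([-5,-65,140]),toolR(np.pi/2+YAW))
E
```

```text
[-0.625 -0.413  2.061  0.004  1.497 -0.152] [ 0.3916 -0.1896  0.2065]
rows 9 rot/row [-0.01, -0.03, -4.33]
 t [0.0425, 0.0003, 0.0076]
 t [0.0424, 0.0035, 0.0075]
 t [0.042, 0.0067, 0.0075]
 t [0.0414, 0.0099, 0.0075]
 t [0.0405, 0.013, 0.0075]
 t [0.0394, 0.016, 0.0075]
 t [0.0381, 0.0189, 0.0074]
 t [0.0366, 0.0217, 0.0074]
 t [0.0348, 0.0244, 0.0074]
```

Call:
{"op": "move_arm", "data": {
  "rows": [
    {"tx":0.0425,"ty":0.0,"tz":0.004,"ax":0,"ay":0,"az":-4.3,"jaw":255},
    {"tx":0.0425,"ty":0.0035,"tz":0.004,"ax":0,"ay":0,"az":-4.3,"jaw":255},
    {"tx":0.042,"ty":0.0065,"tz":0.004,"ax":0,"ay":0,"az":-4.3,"jaw":255},
    {"tx":0.0415,"ty":0.01,"tz":0.004,"ax":0,"ay":0,"az":-4.3,"jaw":255},
    {"tx":0.0405,"ty":0.013,"tz":0.004,"ax":0,"ay":0,"az":-4.3,"jaw":255},
    {"tx":0.0395,"ty":0.016,"tz":0.004,"ax":0,"ay":0,"az":-4.3,"jaw":255},
    {"tx":0.038,"ty":0.019,"tz":0.004,"ax":0,"ay":0,"az":-4.3,"jaw":255},
    {"tx":0.0365,"ty":0.0215,"tz":0.004,"ax":0,"ay":0,"az":-4.3,"jaw":255},
    {"tx":0.035,"ty":0.0245,"tz":0.004,"ax":0,"ay":0,"az":-4.3,"jaw":255}
  ]
}}

```text
time: 2.05
tool_pos: [0.5675, 0.1694, 0.1695]
tool_rot: [-0.0, 0.62, 0.785, 0.001]
contact_force: [1.1, -0.1, -0.4]
gripper_width: 0.004
```

```bash
python3 - <<'E'
from h import *
from plant import manip
s=manip.state();print(s["joint_pos"].round(3),s["tool_pos"].round(4),w2r(s["tool_pos"]))
f=manip.grab_frame("wrist");cv2.imwrite("pics/c_w.png",f["color"][:,:,::-1]);pickle.dump(f,open("pics/c_wrist.pkl","wb"))
plan(r2w([-8,-65,60]),toolR(np.pi/2+YAW,25))
E
```

```text
[ 0.163  0.02   1.752  0.002  1.368 -0.071] [0.5675 0.1694 0.1695] [ -1.90628348 -45.69637953 169.45600344]
rows 3 rot/row [-0.07, 8.21, 0.61]
 t [-0.0081, -0.0032, 0.0361]
 t [-0.0132, -0.0031, 0.0345]
 t [-0.018, -0.003, 0.0323]
```

View pics/c_w.png

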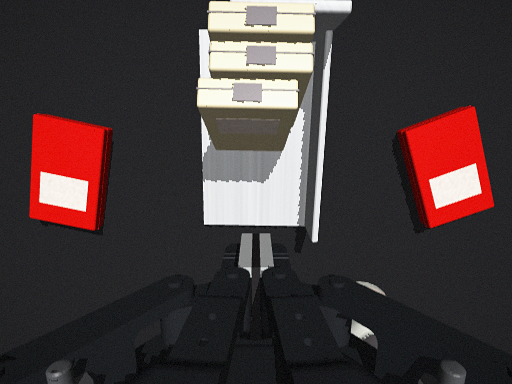

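The wrist view shows the rack's -y edge at row 225, the row at columns 200-315 and the fence at column 320. I'll check the rack pose in this view and then start the push.

```bash
python3 - <<'E'
from h import *
W=load("wrist","c")
for p in[(-55,-92,6),(-55,88,6),(47,-92,6),(47,-92,50),(53,-92,50),(53,-92,0),(47,80,50),(55,88,90),(55,80,90)]: print(p,proj(W,r2w(p)).round(1))
g=cv2.imread("pics/c_w.png");cv2.imwrite("pics/c_w2.png",cv2.resize(g[0:260,190:360],None,fx=2.3,fy=2.3,interpolation=cv2.INTER_CUBIC))
E
```

```text
(-55, -92, 6) [200.9 224.1]
(-55, 88, 6) [197.1  28.9]
(47, -92, 6) [301.1 226.4]
(47, -92, 50) [308.1 243.6]
(53, -92, 50) [314.9 243.8]
(53, -92, 0) [306.1 224.5]
(47, 80, 50) [323.8  29.9]
(55, 88, 90) [ 3.513e+02 -1.000e-01]
(55, 80, 90) [350.   14.3]
```

View pics/c_w2.png

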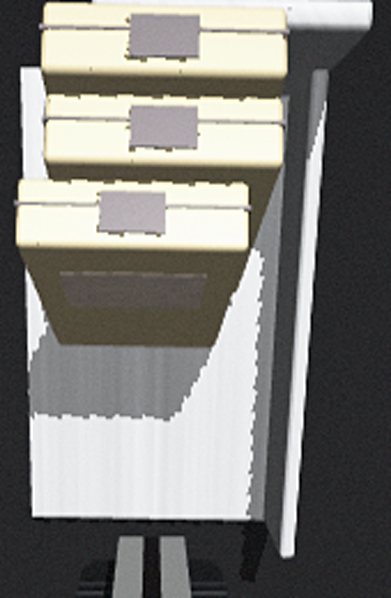

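Call:
{"op": "move_arm", "data": {
  "rows": [
    {"tx":-0.008,"ty":-0.003,"tz":0.036,"ax":0,"ay":8.3,"az":0.6,"jaw":255},
    {"tx":-0.013,"ty":-0.003,"tz":0.0345,"ax":0,"ay":8.3,"az":0.6,"jaw":255},
    {"tx":-0.018,"ty":-0.003,"tz":0.032,"ax":0,"ay":8.3,"az":0.6,"jaw":255},
    {"tx":0.0,"ty":0,"tz":0,"ax":0,"ay":0,"az":0,"jaw":255}
  ]
}}

```text
time: 2.5
tool_pos: [0.568, 0.1562, 0.0588]
tool_rot: [-0.176, 0.61, 0.76, 0.143]
contact_force: [-0.5, 0.0, -0.8]
gripper_width: 0.003
```

```bash
python3 - <<'E'
from h import *
from plant import manip
s=manip.state();print(s["joint_pos"].round(3),w2r(s["tool_pos"]).round(1),s["contact_force"])
plan(r2w([-8,-50,24]),toolR(np.pi/2+YAW,28))
plan(r2w([-8,9,24]),toolR(np.pi/2+YAW,28),p0=r2w([-8,-50,24]),R0=toolR(np.pi/2+YAW,28),n=1)
E
```

```text
[-0.065  0.188  1.824  0.458  1.292 -0.448] [ -4.2 -58.7  58.8] [-0.49398861  0.0306876  -0.81469917]
rows 1 rot/row [-0.1, 1.79, 0.59]
 t [-0.0075, -0.0038, 0.0351]
rows 1 rot/row [0.0, 0.0, 0.0]
 t [0.0521, -0.0, 0.0277]
```

Call:
{"op": "move_arm", "data": {
  "rows": [
    {"tx":-0.0075,"ty":-0.004,"tz":0.035,"ax":0,"ay":1.8,"az":0.6,"jaw":255},
    {"tx":0.011,"ty":0,"tz":0.006,"ax":0,"ay":0,"az":0,"jaw":255},
    {"tx":0.011,"ty":0,"tz":0.006,"ax":0,"ay":0,"az":0,"jaw":255},
    {"tx":0.0045,"ty":0,"tz":0.0025,"ax":0,"ay":0,"az":0,"jaw":255},
    {"tx":0.0045,"ty":0,"tz":0.0025,"ax":0,"ay":0,"az":0,"jaw":255}
  ]
}}

```text
time: 3.0
tool_pos: [0.5594, 0.2019, 0.0302]
tool_rot: [-0.183, 0.611, 0.755, 0.154]
contact_force: [1.3, -4.1, -0.9]
gripper_width: -0.001
```

```bash
cat > st.py <<'E'
from h import *
from plant import manip
import sys
s=manip.state();R=qR(s["tool_rot"])
print("t",s["time"],"j",s["joint_pos"].round(3),"rack",w2r(s["tool_pos"]).round(1),"w",s["tool_pos"].round(4),"F rack",(Rz(YAW).T@s["contact_force"]).round(1),"M",s["ft_torque"].round(2),"x ang-rack",np.degrees(np.arctan2(R[1,0],R[0,0])-np.pi/2-YAW).round(2),"z",R[:,2].round(3),"gw",round(s["gripper_width"],3))
if len(sys.argv)>1:
    for n in sys.argv[2:]:
        f=manip.grab_frame(n);cv2.imwrite(f"pics/{sys.argv[1]}_{n}.png",f["color"][:,:,::-1]);pickle.dump(f,open(f"pics/{sys.argv[1]}_{n}.pkl","wb"))
E
python3 st.py
```

```text
t 3.0 j [ 1.000e-03  2.240e-01  1.846e+00  5.070e-01  1.217e+00 -4.240e-01] rack [ -3.2 -12.2  30.2] w [0.5594 0.2019 0.0302] F rack [ 0.4 -4.3 -0.9] M [-0.77 -0.11  0.01] x ang-rack 0.27 z [-0.089  0.456 -0.886] gw -0.001
```

Call:
{"op": "move_arm", "data": {
  "rows": [
    {"tx":0.004,"ty":0,"tz":0.0032,"ax":0,"ay":0,"az":0,"jaw":255},
    {"tx":0.004,"ty":0,"tz":0.0032,"ax":0,"ay":0,"az":0,"jaw":255},
    {"tx":0.004,"ty":0,"tz":0.0032,"ax":0,"ay":0,"az":0,"jaw":255}
  ]
}}

```text
time: 3.3
tool_pos: [0.559, 0.2175, 0.031]
tool_rot: [-0.179, 0.61, 0.757, 0.155]
contact_force: [0.5, -2.5, -1.4]
gripper_width: -0.002
```

```bash
python3 st.py d scene top
```

```text
t 3.3 j [ 0.029  0.221  1.846  0.509  1.199 -0.403] rack [-0.4  3.1 31. ] w [0.559  0.2175 0.031 ] F rack [-0.  -2.6 -1.4] M [-0.85 -0.16 -0.02] x ang-rack 0.65 z [-0.082  0.452 -0.889] gw -0.002
```

View pics/d_scene.png

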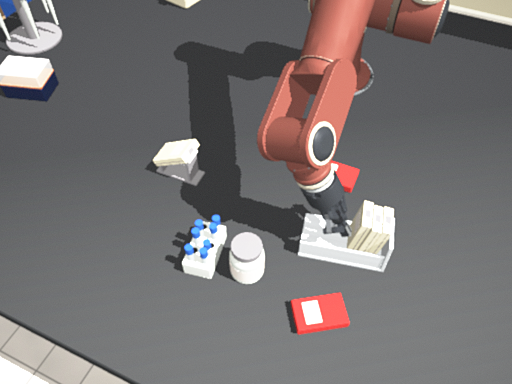

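The row is straightening, with its tops at about (375,212). I'll keep pushing slowly.

Call:
{"op": "move_arm", "data": {
  "rows": [
    {"tx":0.0025,"ty":-0.0005,"tz":0.003,"ax":0,"ay":0,"az":-0.3,"jaw":255},
    {"tx":0.0025,"ty":-0.0005,"tz":0.003,"ax":0,"ay":0,"az":-0.3,"jaw":255}
  ]
}}

```text
time: 3.6
tool_pos: [0.5577, 0.2246, 0.0289]
tool_rot: [-0.177, 0.606, 0.76, 0.157]
contact_force: [1.5, -5.2, 2.2]
gripper_width: 0.006
```

```bash
python3 st.py
```

```text
t 3.6 j [ 0.041  0.223  1.848  0.513  1.189 -0.408] rack [-0.2 10.3 28.9] w [0.5577 0.2246 0.0289] F rack [ 0.4 -5.4  2.2] M [-0.72 -0.1  -0.03] x ang-rack 1.36 z [-0.08   0.453 -0.888] gw 0.006
```

Call:
{"op": "move_arm", "data": {
  "rows": [
    {"tx":0.0025,"ty":0,"tz":0.0015,"ax":0,"ay":0,"az":0.4,"jaw":255},
    {"tx":0.003,"ty":0,"tz":0.0015,"ax":0,"ay":0,"az":0.4,"jaw":255}
  ]
}}

```text
time: 3.8
tool_pos: [0.5571, 0.2272, 0.0282]
tool_rot: [-0.175, 0.611, 0.757, 0.153]
contact_force: [-1.8, -27.4, 10.8]
gripper_width: 0.002
```

```bash
python3 st.py e scene top wrist
```

```text
t 3.8 j [ 0.049  0.223  1.848  0.506  1.183 -0.384] rack [-0.2 13.  28.2] w [0.5571 0.2272 0.0282] F rack [ -7.4 -26.5  10.8] M [-3.29  0.43  0.61] x ang-rack 0.51 z [-0.079  0.445 -0.892] gw 0.002
```

```bash
python3 - <<'E'
import cv2,numpy as np
s=cv2.imread("pics/e_scene.png");t=cv2.imread("pics/e_top.png")
cv2.imwrite("pics/e_x.png",np.hstack([cv2.resize(s[190:280,295:400],(420,360),interpolation=2),cv2.resize(t[150:240,110:200],(360,360),interpolation=2)]))
E
```

```text
(no output)
```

View pics/e_x.png

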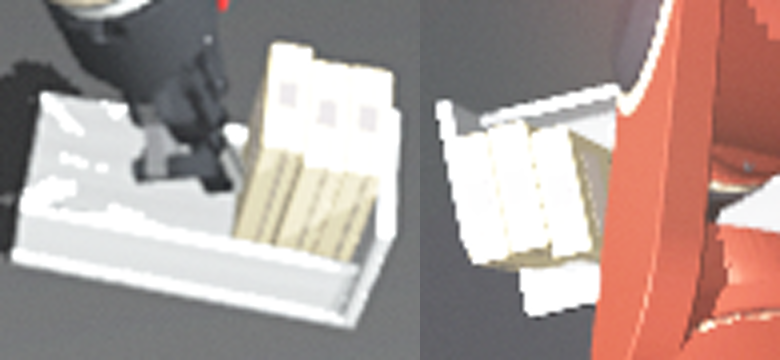

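View pics/e_wrist.png

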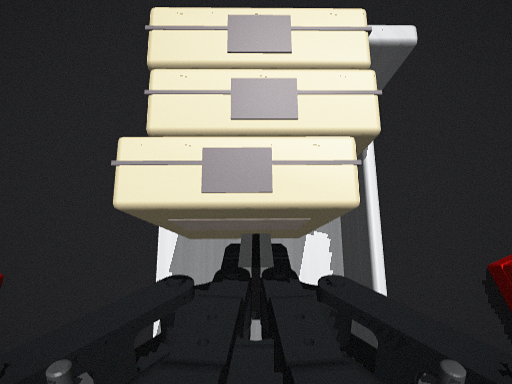

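The row is upright and tight, and the force rose to 26 N once it met the wall. In the wrist view, row1 and row2 sit further to the right (+x) than row3. I'll back off and go round to the -x side.

Call:
{"op": "move_arm", "data": {
  "rows": [
    {"tx":-0.03,"ty":0,"tz":-0.015,"ax":0,"ay":0,"az":0,"jaw":255},
    {"tx":0.006,"ty":0,"tz":-0.045,"ax":0,"ay":-7,"az":0,"jaw":255},
    {"tx":0.006,"ty":-0.01,"tz":-0.045,"ax":0,"ay":-8,"az":0,"jaw":255},
    {"tx":0.006,"ty":-0.02,"tz":-0.03,"ax":0,"ay":-8,"az":0,"jaw":255}
  ]
}}

```text
time: 4.35
tool_pos: [0.5336, 0.1587, 0.1386]
tool_rot: [-0.026, 0.634, 0.773, 0.018]
contact_force: [0.7, 1.1, 0.0]
gripper_width: 0.001
```

```bash
python3 st.py; python3 - <<'E'
from h import *
R1=toolR(np.pi/2+YAW)@Ro.from_euler('x',-25,degrees=True).as_matrix()
plan(r2w([-90,58,120]),R1)
plan(r2w([-75,58,38]),R1,p0=r2w([-90,58,120]),R0=R1)
E
```

```text
t 4.35 j [ 0.124 -0.033  1.859  0.065  1.326 -0.088] rack [-37.3 -49.2 138.6] w [0.5336 0.1587 0.1386] F rack [0.9 0.9 0. ] M [ 0.   -0.01 -0.05] x ang-rack -0.67 z [-0.018  0.061 -0.998] gw 0.001
rows 4 rot/row [-6.33, -0.86, -0.36]
 t [0.0263, -0.0134, 0.0064]
 t [0.0265, -0.0139, 0.0045]
 t [0.0266, -0.0141, 0.0026]
 t [0.0267, -0.0141, 0.0006]
rows 2 rot/row [0.0, 0.0, 0.0]
 t [0.0, -0.0105, 0.0403]
 t [0.0, -0.0105, 0.0403]
```

Call:
{"op": "move_arm", "data": {
  "rows": [
    {"tx":0.023,"ty":-0.022,"tz":0.002,"ax":-6.3,"ay":-0.9,"az":-0.4,"jaw":255},
    {"tx":0.0265,"ty":-0.015,"tz":0.0,"ax":-6.3,"ay":-0.9,"az":-0.4,"jaw":255},
    {"tx":0.0265,"ty":-0.014,"tz":0.0,"ax":-6.3,"ay":-0.9,"az":-0.4,"jaw":255},
    {"tx":0.0265,"ty":-0.012,"tz":0.0,"ax":-6.3,"ay":-0.9,"az":-0.4,"jaw":255},
    {"tx":0,"ty":0,"tz":0,"ax":0,"ay":0,"az":0,"jaw":255}
  ]
}}

```text
time: 4.85
tool_pos: [0.4491, 0.2554, 0.1381]
tool_rot: [0.142, 0.612, 0.757, 0.179]
contact_force: [-0.4, -0.1, -1.6]
gripper_width: -0.001
```

```bash
python3 st.py f wrist; python3 - <<'E'
from h import *
R1=toolR(np.pi/2+YAW)@Ro.from_euler('x',-25,degrees=True).as_matrix()
plan(r2w([-75,59,36]),R1)
E
```

```text
t 4.85 j [ 0.421 -0.429  2.239 -0.115  0.883  0.263] rack [-100.1   62.8  138.1] w [0.4491 0.2554 0.1381] F rack [-0.4  0.  -1.6] M [-0.1   0.19 -0.02] x ang-rack 0.25 z [ 0.434  0.097 -0.896] gw -0.001
rows 3 rot/row [0.49, -0.09, 0.02]
 t [-0.0011, -0.0085, 0.0344]
 t [-0.001, -0.0082, 0.0345]
 t [-0.001, -0.0079, 0.0346]
```

View pics/f_wrist.png

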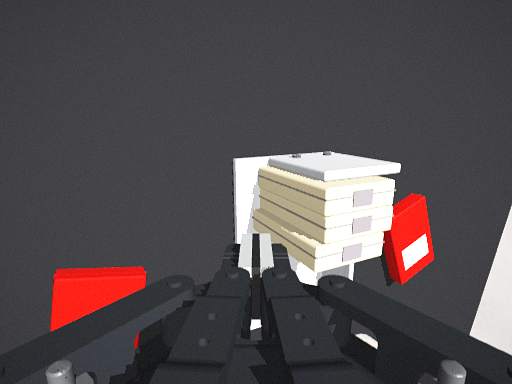

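Call:
{"op": "move_arm", "data": {
  "rows": [
    {"tx":-0.001,"ty":-0.0085,"tz":0.0345,"ax":0.5,"ay":0,"az":0,"jaw":255},
    {"tx":-0.001,"ty":-0.0085,"tz":0.0345,"ax":0.5,"ay":0,"az":0,"jaw":255},
    {"tx":-0.001,"ty":-0.008,"tz":0.0345,"ax":0.5,"ay":0,"az":0,"jaw":255},
    {"tx":0,"ty":0,"tz":0,"ax":0,"ay":0,"az":0,"jaw":255}
  ]
}}

```text
time: 5.3
tool_pos: [0.4789, 0.2588, 0.0373]
tool_rot: [0.133, 0.616, 0.758, 0.171]
contact_force: [-1.8, -1.4, -1.2]
gripper_width: -0.001
```

```bash
python3 st.py
```

```text
t 5.3 j [ 0.395 -0.167  2.221 -0.116  0.659  0.265] rack [-70.2  60.   37.3] w [0.4789 0.2588 0.0373] F rack [-2.  -1.  -1.2] M [-0.07  0.25 -0.01] x ang-rack 0.03 z [ 0.413  0.096 -0.906] gw -0.001
```

Call:
{"op": "move_arm", "data": {
  "rows": [
    {"tx":-0.0005,"ty":0.008,"tz":0.0035,"ax":0,"ay":0,"az":0,"jaw":255},
    {"tx":-0.0005,"ty":0.008,"tz":0.004,"ax":0,"ay":0,"az":0,"jaw":255},
    {"tx":0,"ty":0.0045,"tz":0.002,"ax":0,"ay":0,"az":0,"jaw":255},
    {"tx":0,"ty":0.0045,"tz":0.002,"ax":0,"ay":0,"az":0,"jaw":255}
  ]
}}

```text
time: 5.7
tool_pos: [0.511, 0.2632, 0.0413]
tool_rot: [0.133, 0.618, 0.756, 0.172]
contact_force: [-1.8, 0.5, 1.5]
gripper_width: -0.004
```

```bash
python3 st.py
```

```text
t 5.7 j [ 0.377 -0.096  2.15  -0.104  0.656  0.245] rack [-38.   57.7  41.3] w [0.511  0.2632 0.0413] F rack [-1.7  0.8  1.5] M [-0.07  0.3  -0.03] x ang-rack -0.24 z [ 0.414  0.096 -0.905] gw -0.004
```

Call:
{"op": "move_arm", "data": {
  "rows": [
    {"tx":0.0005,"ty":0.003,"tz":0.003,"ax":0,"ay":0,"az":0,"jaw":255},
    {"tx":0.0005,"ty":0.003,"tz":0.0025,"ax":0,"ay":0,"az":0,"jaw":255}
  ]
}}

```text
time: 5.9
tool_pos: [0.5198, 0.266, 0.0408]
tool_rot: [0.134, 0.618, 0.756, 0.173]
contact_force: [-3.4, -1.6, 1.8]
gripper_width: 0.001
```

```bash
python3 st.py g top scene wrist;python3 - <<'E'
import cv2,numpy as np
s=cv2.imread("pics/g_scene.png");t=cv2.imread("pics/g_top.png");w=cv2.imread("pics/g_wrist.png")
cv2.imwrite("pics/g_x.png",np.hstack([cv2.resize(s[190:280,295:400],(300,270),interpolation=2),cv2.resize(w,(360,270))]))
E
```

```text
t 5.9 j [ 0.376 -0.073  2.13  -0.104  0.651  0.245] rack [-28.7  58.6  40.8] w [0.5198 0.266  0.0408] F rack [-3.7 -0.8  1.8] M [-0.2   0.35 -0.12] x ang-rack -0.27 z [ 0.415  0.096 -0.905] gw 0.001
```

View pics/g_x.png

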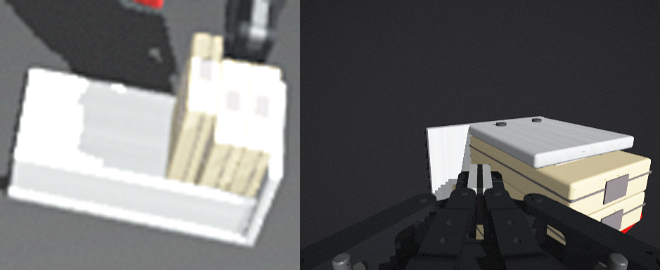

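Call:
{"op": "move_arm", "data": {
  "rows": [
    {"tx":0,"ty":0.002,"tz":0.002,"ax":0,"ay":0,"az":0,"jaw":255},
    {"tx":0,"ty":0.001,"tz":0.001,"ax":0,"ay":0,"az":0,"jaw":255}
  ]
}}

```text
time: 6.25
tool_pos: [0.5231, 0.2671, 0.0388]
tool_rot: [0.133, 0.617, 0.756, 0.173]
contact_force: [-3.2, -1.3, 1.0]
gripper_width: 0.002
```

```bash
python3 st.py
```

```text
t 6.25 j [ 0.375 -0.061  2.123 -0.103  0.647  0.243] rack [-25.2  59.   38.8] w [0.5231 0.2671 0.0388] F rack [-3.4 -0.6  1. ] M [-0.05  0.31 -0.03] x ang-rack -0.23 z [ 0.415  0.097 -0.905] gw 0.002
```

Call:
{"op": "move_arm", "data": {
  "rows": [
    {"tx":0,"ty":0.002,"tz":0.001,"ax":0,"ay":0,"az":0,"jaw":255},
    {"tx":0,"ty":0.0015,"tz":0.0005,"ax":0,"ay":0,"az":0,"jaw":255},
    {"tx":0,"ty":0.001,"tz":0.0005,"ax":0,"ay":0,"az":0,"jaw":255}
  ]
}}

```text
time: 6.55
tool_pos: [0.5238, 0.2675, 0.0375]
tool_rot: [0.13, 0.618, 0.757, 0.168]
contact_force: [-10.1, -2.5, 6.7]
gripper_width: -0.001
```

```bash
python3 st.py h scene;python3 - <<'E'
import cv2,numpy as np
s=cv2.imread("pics/h_scene.png")
cv2.imwrite("pics/h_x.png",cv2.resize(s[190:280,295:400],(630,540),interpolation=2))
E
```

```text
t 6.55 j [ 0.375 -0.052  2.114 -0.101  0.657  0.24 ] rack [-24.5  59.2  37.5] w [0.5238 0.2675 0.0375] F rack [-10.4  -0.3   6.7] M [-0.16  0.48 -0.04] x ang-rack -0.22 z [ 0.405  0.094 -0.909] gw -0.001
```

View pics/h_x.png

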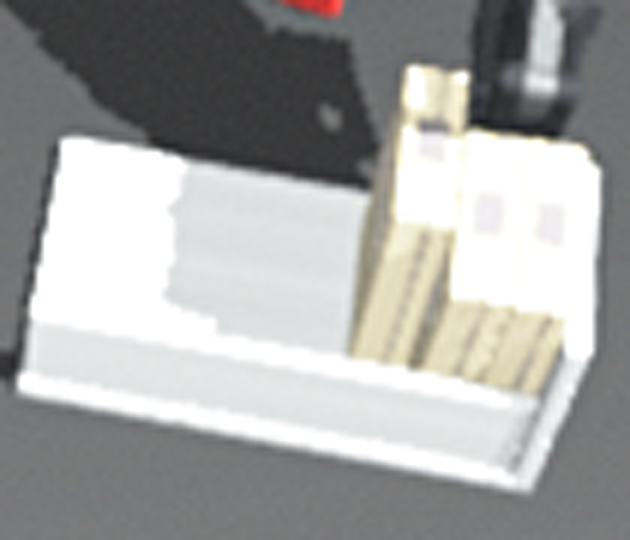

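Call:
{"op": "move_arm", "data": {
  "rows": [
    {"tx":0,"ty":0.003,"tz":0.001,"ax":0,"ay":0,"az":0,"jaw":255},
    {"tx":0,"ty":0.003,"tz":0.001,"ax":0,"ay":0,"az":0,"jaw":255}
  ]
}}

```text
time: 6.8
tool_pos: [0.5236, 0.2678, 0.0356]
tool_rot: [0.126, 0.619, 0.758, 0.162]
contact_force: [-28.6, -8.3, 18.7]
gripper_width: -0.002
```

```bash
python3 st.py
```

```text
t 6.8 j [ 0.375 -0.042  2.105 -0.097  0.672  0.237] rack [-24.6  59.6  35.6] w [0.5236 0.2678 0.0356] F rack [-29.7  -2.3  18.7] M [-0.5   1.46 -0.16] x ang-rack -0.21 z [ 0.392  0.089 -0.916] gw -0.002
```

Rows 1 and 2 stop solidly against the fence at 30 N. Next is row3.

Call:
{"op": "move_arm", "data": {
  "rows": [
    {"tx":0,"ty":-0.035,"tz":-0.017,"ax":0,"ay":0,"az":0,"jaw":255},
    {"tx":-0.012,"ty":-0.002,"tz":-0.001,"ax":-0.5,"ay":0,"az":0,"jaw":255},
    {"tx":-0.017,"ty":0,"tz":0,"ax":-1,"ay":0,"az":0,"jaw":255},
    {"tx":0,"ty":0,"tz":0,"ax":0,"ay":0,"az":0,"jaw":255}
  ]
}}

```text
time: 7.2
tool_pos: [0.4865, 0.2307, 0.0346]
tool_rot: [0.133, 0.616, 0.757, 0.171]
contact_force: [0.2, 0.5, 0.3]
gripper_width: -0.002
```

```bash
python3 st.py
```

```text
t 7.2 j [ 0.327 -0.183  2.239 -0.072  0.651  0.171] rack [-68.6  30.9  34.6] w [0.4865 0.2307 0.0346] F rack [0.3 0.5 0.3] M [-0.04  0.27 -0.02] x ang-rack -0.08 z [ 0.413  0.094 -0.906] gw -0.002
```

Call:
{"op": "move_arm", "data": {
  "rows": [
    {"tx":0,"ty":0.01,"tz":0.004,"ax":0,"ay":0,"az":0,"jaw":255},
    {"tx":0,"ty":0.006,"tz":0.003,"ax":0,"ay":0,"az":0,"jaw":255},
    {"tx":0,"ty":0.004,"tz":0.002,"ax":0,"ay":0,"az":0,"jaw":255},
    {"tx":0,"ty":0.004,"tz":0.002,"ax":0,"ay":0,"az":0,"jaw":255}
  ]
}}

```text
time: 7.6
tool_pos: [0.516, 0.238, 0.036]
tool_rot: [0.134, 0.616, 0.757, 0.172]
contact_force: [-0.1, -0.9, -0.1]
gripper_width: 0.002
```

```bash
python3 st.py
```

```text
t 7.6 j [ 0.321 -0.107  2.171 -0.068  0.641  0.162] rack [-38.2  32.   36. ] w [0.516 0.238 0.036] F rack [-0.3 -0.9 -0.1] M [-0.1   0.3  -0.04] x ang-rack -0.08 z [ 0.415  0.095 -0.905] gw 0.002
```

Call:
{"op": "move_arm", "data": {
  "rows": [
    {"tx":0,"ty":0.004,"tz":0.002,"ax":0,"ay":0,"az":0,"jaw":255},
    {"tx":0,"ty":0.003,"tz":0.0015,"ax":0,"ay":0,"az":0,"jaw":255},
    {"tx":0,"ty":0.002,"tz":0.001,"ax":0,"ay":0,"az":0,"jaw":255},
    {"tx":0,"ty":0.002,"tz":0.001,"ax":0,"ay":0,"az":0,"jaw":255}
  ]
}}

```text
time: 8.0
tool_pos: [0.5296, 0.2414, 0.0355]
tool_rot: [0.133, 0.616, 0.757, 0.172]
contact_force: [-7.1, -2.2, 5.7]
gripper_width: -0.004
```

```bash
python3 st.py
```

```text
t 8.0 j [ 0.319 -0.071  2.138 -0.066  0.638  0.158] rack [-24.2  32.6  35.5] w [0.5296 0.2414 0.0355] F rack [-7.4 -0.7  5.7] M [-0.22  0.51 -0.05] x ang-rack -0.04 z [ 0.414  0.095 -0.905] gw -0.004
```

Call:
{"op": "move_arm", "data": {
  "rows": [
    {"tx":0,"ty":0.003,"tz":0.001,"ax":0,"ay":0,"az":0,"jaw":255},
    {"tx":0,"ty":0.002,"tz":0.001,"ax":0,"ay":0,"az":0,"jaw":255},
    {"tx":0,"ty":-0.035,"tz":-0.016,"ax":0,"ay":0,"az":0,"jaw":255},
    {"tx":-0.04,"ty":-0.005,"tz":-0.01,"ax":8,"ay":0,"az":0,"jaw":255},
    {"tx":-0.045,"ty":0.002,"tz":-0.018,"ax":8,"ay":0,"az":0,"jaw":255},
    {"tx":-0.025,"ty":0.01,"tz":-0.01,"ax":8,"ay":0,"az":0,"jaw":255},
    {"tx":0,"ty":0,"tz":0,"ax":0,"ay":0,"az":0,"jaw":255}
  ]
}}

```text
time: 8.7
tool_pos: [0.4928, 0.1212, 0.0548]
tool_rot: [-0.009, 0.628, 0.778, -0.003]
contact_force: [0.4, 1.3, 0.9]
gripper_width: 0.002
```

```bash
python3 st.py i scene top wrist;python3 - <<'E'
import cv2,numpy as np
s=cv2.imread("pics/i_scene.png");t=cv2.imread("pics/i_top.png");w=cv2.imread("pics/i_wrist.png")
cv2.imwrite("pics/i_x.png",np.vstack([np.hstack([cv2.resize(s[190:280,295:400],(420,300),interpolation=2),cv2.resize(t[150:240,110:215],(350,300),interpolation=2)]),cv2.resize(w[:256,100:],(770,300))]))
from h import *
print(); R=toolR(np.pi/2+YAW,28);plan(r2w([8,-35,30]),R)
E
```

```text
t 8.7 j [ 0.09  -0.035  2.014  0.009  1.181 -0.127] rack [-84.9 -77.5  54.8] w [0.4928 0.1212 0.0548] F rack [0.7 1.2 0.9] M [-0.01 -0.01 -0.02] x ang-rack 0.36 z [-0.019  0.007 -1.   ] gw 0.002

rows 4 rot/row [-0.32, 6.83, 0.06]
 t [0.0095, 0.0247, 0.0051]
 t [0.0089, 0.0246, 0.0063]
 t [0.0081, 0.0246, 0.0075]
 t [0.0072, 0.0245, 0.0085]
```

View pics/i_x.png

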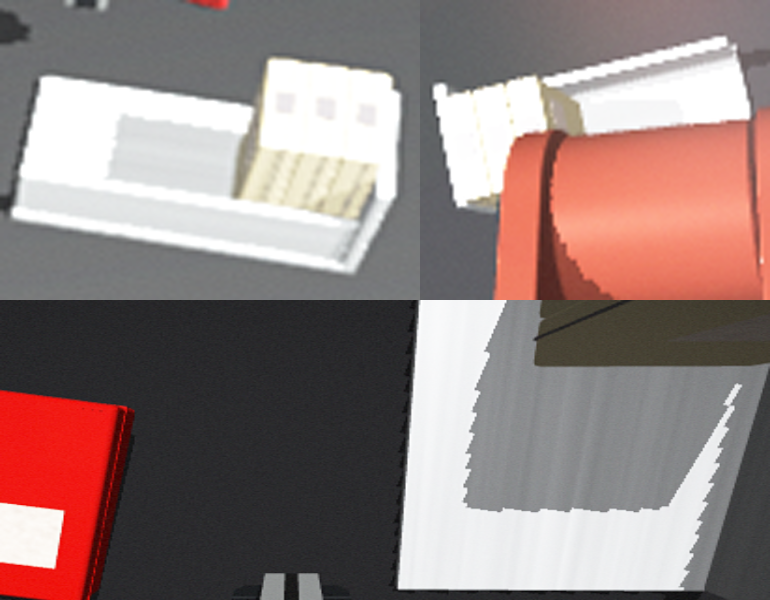

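The row is aligned, with its tops at crop (330,95) in the scene view. One more gentle push along +y at the centre of the cases will tighten it.

Call:
{"op": "move_arm", "data": {
  "rows": [
    {"tx":0.0095,"ty":0.0245,"tz":0.0,"ax":-0.3,"ay":6.8,"az":0,"jaw":255},
    {"tx":0.009,"ty":0.0245,"tz":0.003,"ax":-0.3,"ay":6.8,"az":0,"jaw":255},
    {"tx":0.008,"ty":0.0245,"tz":0.0075,"ax":-0.3,"ay":6.8,"az":0,"jaw":255},
    {"tx":0.007,"ty":0.0245,"tz":0.0085,"ax":-0.3,"ay":6.8,"az":0,"jaw":255},
    {"tx":0,"ty":0,"tz":0,"ax":0,"ay":0,"az":0,"jaw":255}
  ]
}}

```text
time: 9.35
tool_pos: [0.5706, 0.1898, 0.0359]
tool_rot: [-0.195, 0.606, 0.755, 0.157]
contact_force: [0.0, 0.1, -0.5]
gripper_width: -0.004
```

```bash
python3 st.py
```

```text
t 9.35 j [-0.028  0.247  1.813  0.516  1.258 -0.453] rack [  5.3 -26.4  35.9] w [0.5706 0.1898 0.0359] F rack [ 0.   0.1 -0.5] M [-0.24 -0.03  0.  ] x ang-rack 0.69 z [-0.104  0.473 -0.875] gw -0.004
```

Call:
{"op": "move_arm", "data": {
  "rows": [
    {"tx":0.009,"ty":0.003,"tz":0.008,"ax":0,"ay":0,"az":0.3,"jaw":255},
    {"tx":0.008,"ty":0.003,"tz":0.0065,"ax":0,"ay":0,"az":0.3,"jaw":255},
    {"tx":0.004,"ty":0.001,"tz":0.0025,"ax":0,"ay":0,"az":0,"jaw":255},
    {"tx":0.0025,"ty":0,"tz":0.0015,"ax":0,"ay":0,"az":0,"jaw":255},
    {"tx":0.002,"ty":0,"tz":0.001,"ax":0,"ay":0,"az":0,"jaw":255}
  ]
}}

```text
time: 9.85
tool_pos: [0.5657, 0.2283, 0.0313]
tool_rot: [-0.195, 0.608, 0.754, 0.154]
contact_force: [-0.1, -0.8, 0.7]
gripper_width: -0.003
```

```bash
python3 st.py
```

```text
t 9.85 j [ 0.038  0.255  1.811  0.527  1.225 -0.395] rack [ 8.4 12.3 31.3] w [0.5657 0.2283 0.0313] F rack [-0.3 -0.7  0.7] M [-0.26 -0.06 -0.08] x ang-rack 0.25 z [-0.106  0.469 -0.877] gw -0.003
```

Call:
{"op": "move_arm", "data": {
  "rows": [
    {"tx":0.002,"ty":0,"tz":0.001,"ax":0,"ay":0,"az":0,"jaw":255},
    {"tx":0.002,"ty":0,"tz":0.001,"ax":0,"ay":0,"az":0,"jaw":255}
  ]
}}

```text
time: 10.05
tool_pos: [0.5656, 0.2289, 0.0314]
tool_rot: [-0.19, 0.608, 0.756, 0.151]
contact_force: [0.1, -12.0, 1.4]
gripper_width: 0.0
```

```bash
python3 st.py j scene wrist; python3 - <<'E'
import cv2,numpy as np
s=cv2.imread("pics/j_scene.png");w=cv2.imread("pics/j_wrist.png")
cv2.imwrite("pics/j_x.png",np.hstack([cv2.resize(s[190:280,295:400],(350,300),interpolation=2),cv2.resize(w,(400,300),interpolation=2)]))
E
```

```text
t 10.05 j [ 0.044  0.252  1.812  0.516  1.219 -0.388] rack [ 8.5 12.9 31.4] w [0.5656 0.2289 0.0314] F rack [ -2.4 -11.8   1.4] M [-1.83  0.04  0.25] x ang-rack 0.47 z [-0.103  0.459 -0.882] gw 0.0
```

View pics/j_x.png

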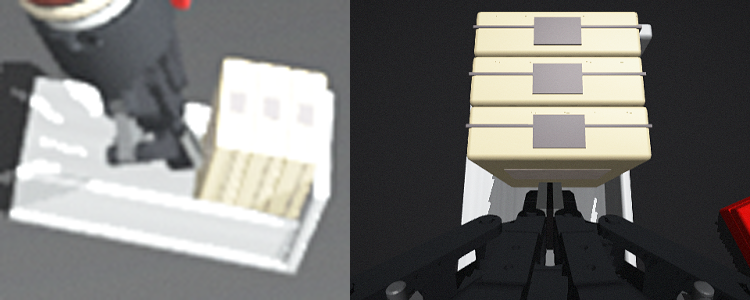

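The row is tight and aligned: the three cases are in line in the wrist view and the push ended at 12 N. I'll retreat and go to look at the loose case.

Call:
{"op": "move_arm", "data": {
  "rows": [
    {"tx":-0.03,"ty":0,"tz":-0.016,"ax":0,"ay":0,"az":0,"jaw":255},
    {"tx":-0.02,"ty":0,"tz":-0.045,"ax":0,"ay":-7,"az":1,"jaw":255},
    {"tx":-0.02,"ty":0,"tz":-0.045,"ax":0,"ay":-8,"az":1.5,"jaw":0},
    {"tx":-0.03,"ty":0,"tz":-0.04,"ax":0,"ay":-8,"az":1.5,"jaw":0},
    {"tx":-0.04,"ty":0,"tz":-0.02,"ax":0,"ay":-5,"az":1.5,"jaw":0},
    {"tx":-0.045,"ty":0,"tz":0,"ax":0,"ay":0,"az":1.5,"jaw":0},
    {"tx":-0.045,"ty":0,"tz":0,"ax":0,"ay":0,"az":1.5,"jaw":0},
    {"tx":-0.045,"ty":0,"tz":0,"ax":0,"ay":0,"az":1.5,"jaw":0},
    {"tx":-0.045,"ty":0,"tz":0,"ax":0,"ay":0,"az":1.5,"jaw":0}
  ]
}}

```text
time: 11.05
tool_pos: [0.6178, -0.1412, 0.1589]
tool_rot: [0.005, 0.701, 0.713, -0.013]
contact_force: [1.1, 0.2, -0.5]
gripper_width: 1.003
```

```bash
python3 st.py; python3 - <<'E'
from h import *
plan(np.array([.535,-.34,.20]),toolR(np.pi/2))
E
```

```text
t 11.05 j [-0.33   0.13   1.654 -0.029  1.36  -0.34 ] rack [ -16.7 -360.1  158.9] w [ 0.6178 -0.1412  0.1589] F rack [ 1.1  0.  -0.5] M [ 0.05 -0.04  0.  ] x ang-rack -10.92 z [-0.012 -0.026 -1.   ] gw 1.003
rows 5 rot/row [-0.14, 0.29, 0.19]
 t [-0.0397, -0.0173, -0.007]
 t [-0.0397, -0.0172, -0.0073]
 t [-0.0397, -0.017, -0.0075]
 t [-0.0397, -0.0169, -0.0077]
 t [-0.0397, -0.0167, -0.008]
```

Call:
{"op": "move_arm", "data": {
  "rows": [
    {"tx":-0.035,"ty":-0.005,"tz":-0.02,"ax":0,"ay":0.3,"az":0.2,"jaw":0},
    {"tx":-0.04,"ty":-0.019,"tz":-0.012,"ax":0,"ay":0.3,"az":0.2,"jaw":0},
    {"tx":-0.04,"ty":-0.019,"tz":-0.004,"ax":0,"ay":0.3,"az":0.2,"jaw":0},
    {"tx":-0.04,"ty":-0.019,"tz":0,"ax":0,"ay":0.3,"az":0.2,"jaw":0},
    {"tx":-0.036,"ty":-0.019,"tz":0,"ax":0,"ay":0.3,"az":0.2,"jaw":0},
    {"tx":0,"ty":0,"tz":0,"ax":0,"ay":0,"az":0,"jaw":0}
  ]
}}

```text
time: 11.65
tool_pos: [0.5346, -0.3447, 0.2037]
tool_rot: [-0.001, 0.71, 0.704, -0.004]
contact_force: [0.8, -0.3, 0.1]
gripper_width: 1.002
```

```bash
python3 st.py k wrist top scene
```

```text
t 11.65 j [-0.687  0.098  1.611 -0.007  1.435 -0.677] rack [-140.1 -542.   203.7] w [ 0.5346 -0.3447  0.2037] F rack [ 0.7 -0.5  0.1] M [-0.02 -0.03  0.03] x ang-rack -12.4 z [-0.006 -0.004 -1.   ] gw 1.002
```

View pics/k_wrist.png

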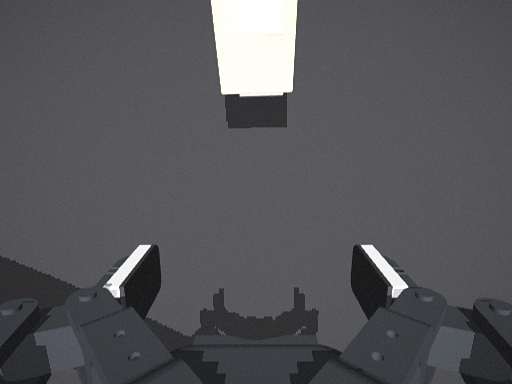

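View pics/k_top.png

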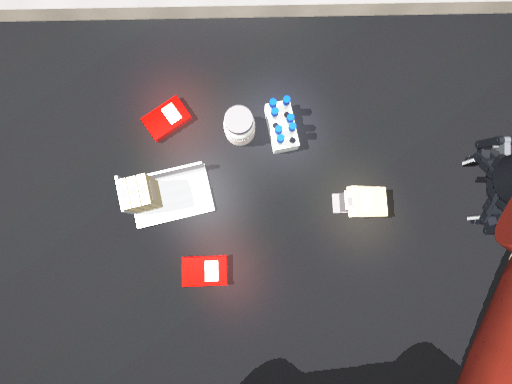

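The wrist view shows the loose case's low edge from (222,94) to (293,92), with the rest's shadow below it. I'll fit the case pose from its edges.

```bash
python3 - <<'E'
from h import *
W=load("wrist","k");T=load("top","k")
def m(f): 
    g=f["color"].astype(int); return (g.min(2)>150)
mw=m(W)
for r in(2,10,30,50,70,85,90): 
    c=np.where(mw[r,150:350])[0]+150; print(r,c.min(),c.max())
for c in(230,245,270,285):
    r=np.where(mw[:150,c])[0];print("col",c,r.max())
g=T["color"].astype(int)
t=g[175:230,325:400]
cream=(t.min(2)>150)
for r in range(175,230,4): 
    c=np.where(cream[r-175])[0]+325; print(r,c.min() if len(c) else None,c.max() if len(c) else None)
cv2.imwrite("pics/k_c.png",cv2.resize(T["color"][175:230,325:400,::-1],(750,550),interpolation=cv2.INTER_NEAREST))
E
```

```text
2 211 296
10 212 296
30 214 295
50 217 294
70 219 293
85 221 292
90 221 291
col 230 93
col 245 95
col 270 95
col 285 91
175 None None
179 None None
183 None None
187 346 385
191 344 385
195 332 386
199 332 386
203 332 386
207 332 387
211 333 387
215 348 387
219 None None
223 None None
227 None None
```

View pics/k_c.png

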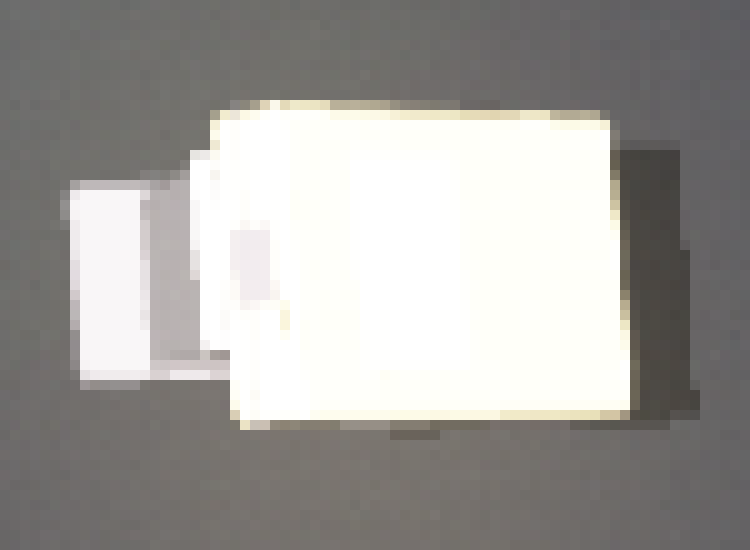

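```bash
python3 - <<'E'
from h import *
W=load("wrist","k");T=load("top","k")
def Rc(yaw): return Rz(yaw)@Ro.from_euler('x',-60,degrees=True).as_matrix()
obs=[(T,(385.4,185.6),(32,-10,0)),(T,(387.8,216.6),(-32,-10,0)),(T,(346.0,185.9),(32,10,100)),(T,(348.4,217.),(-32,10,100)),
(W,(221,95),(-32,-10,0)),(W,(292.3,92.5),(32,-10,0))]
def r(p,use):
    R=Rc(p[3]);o=[]
    for f,u,X in obs:
        if f is T and 'T' in use or f is W and 'W' in use: o.append(proj(f,R@(np.array(X)/1000)+p[:3])-u)
    if 'W' in use:
        for side,row,col in((-32,10,211.5),(-32,50,216.5),(32,10,296.5),(32,50,294.5)):
            q=[proj(W,R@(np.array([side,-10,w])/1000)+p[:3]) for w in(0,100)]
            o.append([(q[0][0]+(q[1][0]-q[0][0])*(row-q[0][1])/(q[1][1]-q[0][1])-col)])
    return np.concatenate(o)
for use in("T","W","TW"):
    s=least_squares(r,[.535,-.26,.025,.03],args=(use,),loss="soft_l1")
    print(use,s.x.round(4),r(s.x,use).round(1).tolist())
E
```

```text
T [ 0.5357 -0.263   0.0333  0.0205] [0.3, 0.9, 0.5, -1.0, -0.3, 0.4, -0.5, -0.3]
W [ 0.5362 -0.2594  0.035   0.0234] [0.3, -0.0, -0.1, 0.0, 0.0, -0.3, 0.1, -0.0]
TW [ 0.5361 -0.2599  0.0382  0.0237] [-0.3, 0.4, -0.1, -1.3, -1.2, 0.0, -1.3, -0.5, -0.1, 0.3, 0.2, 0.4, -0.6, -0.9, 0.5, 0.3]
```

Both views agree to within 4 mm: the foot centre is at (0.536, -0.260, 0.035) with yaw 0.023 rad. The case's sides overhang the rest, so I'll grip its width with the tool tilted 30°.

```bash
cat >> h.py <<'E'
LF=np.array([.536,-.2603,.035]);LY=.0235
def gpose(w,alpha,ext=.025,back=0):
    zc=Rz(LY)@[0,.866,.5]; R=toolR(np.pi/2+LY,-alpha); g=LF+zc*w; return g+R[:,2]*(ext-back),R
E
python3 - <<'E'
from h import *
p,R=gpose(.072,30,back=.11);print(p,R[:,2]);plan(p,R,n=6)
p2,R=gpose(.072,30);print(p2)
E
```

```text
[ 0.5335362  -0.15547695  0.14461216] [ 0.01174892 -0.49986194 -0.8660254 ]
rows 6 rot/row [-0.13, -4.99, -0.24]
 t [0.0308, -0.0006, 0.0097]
 t [0.0315, -0.0005, 0.007]
 t [0.032, -0.0004, 0.0042]
 t [0.0323, -0.0002, 0.0014]
 t [0.0323, -0.0001, -0.0014]
 t [0.032, 0.0, -0.0042]
[ 0.53482859 -0.21046176  0.04934936]
```

Call:
{"op": "move_arm", "data": {
  "rows": [
    {"tx":0.031,"ty":-0.0005,"tz":0.004,"ax":-0.1,"ay":-5,"az":-0.2,"jaw":0},
    {"tx":0.0315,"ty":-0.0005,"tz":0.004,"ax":-0.1,"ay":-5,"az":-0.2,"jaw":0},
    {"tx":0.032,"ty":-0.0005,"tz":0.004,"ax":-0.1,"ay":-5,"az":-0.2,"jaw":0},
    {"tx":0.032,"ty":0,"tz":0.001,"ax":-0.1,"ay":-5,"az":-0.2,"jaw":0},
    {"tx":0.032,"ty":0,"tz":-0.001,"ax":-0.1,"ay":-5,"az":-0.2,"jaw":0},
    {"tx":0.032,"ty":0,"tz":-0.004,"ax":-0.1,"ay":-5,"az":-0.2,"jaw":0},
    {"tx":0,"ty":0,"tz":0,"ax":0,"ay":0,"az":0,"jaw":0}
  ]
}}

```text
time: 12.5
tool_pos: [0.5368, -0.1414, 0.1513]
tool_rot: [0.196, 0.671, 0.691, -0.184]
contact_force: [-0.1, 0.5, -0.7]
gripper_width: 0.996
```

```bash
python3 st.py l wrist scene; python3 - <<'E'
from h import *
p,R=gpose(.072,30,back=.04);plan(p,R,n=3)
E
```

```text
t 12.5 j [-0.134 -0.067  1.941 -0.574  1.22   0.025] rack [ -96.  -343.5  151.3] w [ 0.5368 -0.1414  0.1513] F rack [ 0.   0.5 -0.7] M [0.22 0.08 0.02] x ang-rack -10.32 z [ 0.024 -0.518 -0.855] gw 0.996
rows 3 rot/row [0.25, 0.43, -0.04]
 t [-0.0006, -0.0021, 0.0278]
 t [-0.0008, -0.002, 0.0278]
 t [-0.001, -0.0018, 0.0278]
```

View pics/l_wrist.png

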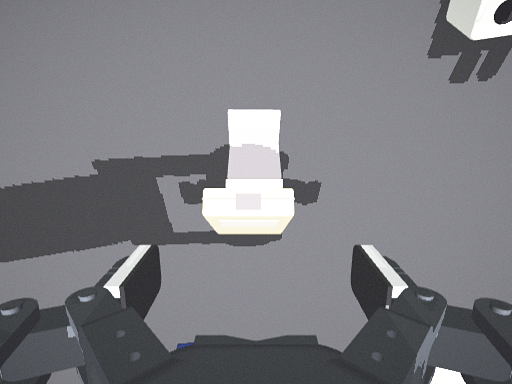

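View pics/l_scene.png

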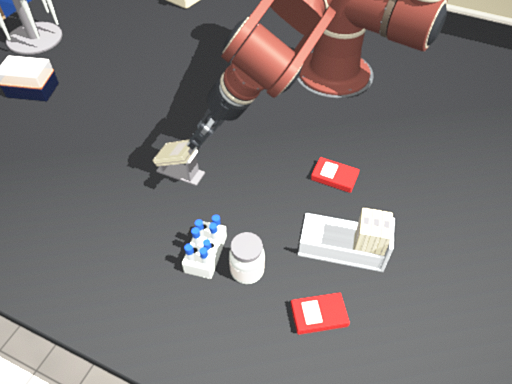

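The case's top end is centred at (248,205), slightly left of the jaw midpoint at 256, which matches the planned sideways shift. I'll go in.

Call:
{"op": "move_arm", "data": {
  "rows": [
    {"tx":-0.0005,"ty":-0.002,"tz":0.027,"ax":0.2,"ay":0.4,"az":0,"jaw":0},
    {"tx":-0.0005,"ty":-0.002,"tz":0.027,"ax":0.2,"ay":0.4,"az":0,"jaw":0},
    {"tx":-0.001,"ty":-0.002,"tz":0.024,"ax":0.2,"ay":0.4,"az":0,"jaw":0},
    {"tx":0,"ty":0,"tz":0,"ax":0,"ay":0,"az":0,"jaw":0}
  ]
}}

```text
time: 13.0
tool_pos: [0.5389, -0.1913, 0.0932]
tool_rot: [0.19, 0.677, 0.689, -0.176]
contact_force: [-0.3, -0.1, -1.1]
gripper_width: 1.001
```

```bash
python3 st.py m wrist; python3 - <<'E'
from h import *
p,R=gpose(.072,30);plan(p,R,n=2)
E
```

```text
t 13.0 j [-0.235  0.018  1.96  -0.577  1.081  0.003] rack [-104.3 -392.7   93.2] w [ 0.5389 -0.1913  0.0932] F rack [-0.3  0.  -1.1] M [ 0.27 -0.01 -0.01] x ang-rack -11.14 z [ 0.023 -0.501 -0.865] gw 1.001
rows 2 rot/row [0.41, 0.07, -0.28]
 t [0.0031, -0.0033, 0.0245]
 t [0.0031, -0.0031, 0.0246]
```

View pics/m_wrist.png

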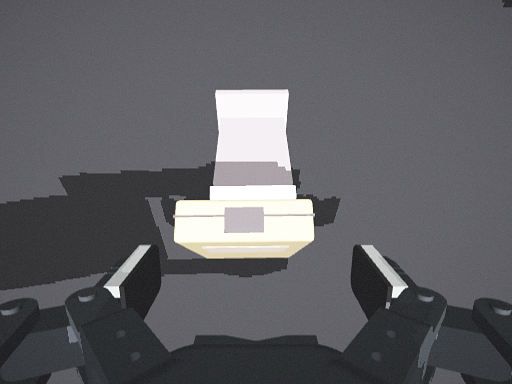

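Call:
{"op": "move_arm", "data": {
  "rows": [
    {"tx":0.003,"ty":-0.0045,"tz":0.018,"ax":0.4,"ay":0,"az":-0.3,"jaw":0},
    {"tx":0.003,"ty":-0.003,"tz":0.018,"ax":0.4,"ay":0,"az":-0.3,"jaw":0},
    {"tx":0,"ty":0,"tz":0,"ax":0,"ay":0,"az":0,"jaw":0}
  ]
}}

```text
time: 13.35
tool_pos: [0.5356, -0.2062, 0.0626]
tool_rot: [0.188, 0.675, 0.69, -0.18]
contact_force: [-1.1, 0.9, -0.7]
gripper_width: 1.001
```

```bash
python3 st.py n wrist scene; python3 - <<'E'
from h import *
p,R=gpose(.072,30);plan(p,R,n=1)
E
```

```text
t 13.35 j [-0.262  0.065  1.971 -0.599  1.025  0.013] rack [-110.6 -406.7   62.6] w [ 0.5356 -0.2062  0.0626] F rack [-0.8  1.1 -0.7] M [ 0.26  0.01 -0.03] x ang-rack -10.73 z [ 0.017 -0.503 -0.864] gw 1.001
rows 1 rot/row [0.44, 0.3, -0.21]
 t [0.0039, -0.0024, 0.0154]
```

View pics/n_wrist.png

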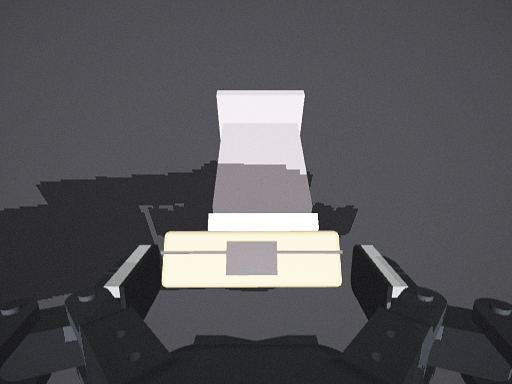

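Call:
{"op": "move_arm", "data": {
  "rows": [
    {"tx":0.004,"ty":-0.0025,"tz":0.014,"ax":0.4,"ay":0.3,"az":-0.2,"jaw":0},
    {"tx":0,"ty":-0.0005,"tz":0,"ax":0,"ay":0,"az":0,"jaw":120},
    {"tx":0,"ty":0,"tz":0,"ax":0,"ay":0,"az":0,"jaw":255},
    {"tx":0,"ty":0,"tz":0,"ax":0,"ay":0,"az":0,"jaw":255},
    {"tx":0,"ty":0,"tz":0,"ax":0,"ay":0,"az":0,"jaw":255},
    {"tx":0,"ty":0,"tz":0,"ax":0,"ay":0,"az":0,"jaw":255}
  ]
}}

```text
time: 14.05
tool_pos: [0.5355, -0.2093, 0.0515]
tool_rot: [0.186, 0.675, 0.691, -0.18]
contact_force: [-0.3, -1.3, -0.8]
gripper_width: 0.742
```

```bash
python3 st.py o wrist scene
```

```text
t 14.05 j [-0.269  0.085  1.972 -0.602  1.007  0.015] rack [-111.3 -409.7   51.5] w [ 0.5355 -0.2093  0.0515] F rack [-0.6 -1.2 -0.8] M [0.24 0.03 0.02] x ang-rack -10.54 z [ 0.015 -0.5   -0.866] gw 0.742
```

View pics/o_wrist.png

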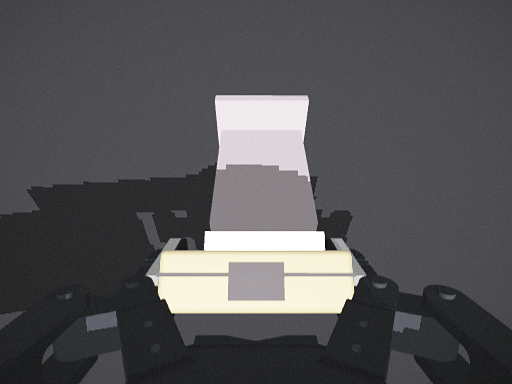

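The case is gripped at a 63 mm opening, with the pads on its sides below the end face. Now I'll lift it.

Call:
{"op": "move_arm", "data": {
  "rows": [
    {"tx":-0.01,"ty":0,"tz":-0.0175,"ax":0,"ay":0,"az":0,"jaw":255},
    {"tx":-0.02,"ty":0,"tz":-0.035,"ax":0,"ay":0,"az":0,"jaw":255},
    {"tx":-0.02,"ty":0,"tz":-0.035,"ax":0,"ay":0,"az":0,"jaw":255}
  ]
}}

```text
time: 14.45
tool_pos: [0.5294, -0.2068, 0.1448]
tool_rot: [0.178, 0.674, 0.693, -0.183]
contact_force: [0.5, -1.0, -0.9]
gripper_width: 0.746
```

```bash
cat >> h.py <<'E'
GP=np.array([.5355,-.2093,.0515]);GR=qR(np.array([.186,.675,.691,-.18]))
CR0=Rz(LY)@Ro.from_euler('x',-60,degrees=True).as_matrix()
cf=GR.T@(LF-GP); cR=GR.T@CR0   # case in tool
def tool_for(foot,yaw,cR=cR,cf=cf):
    R=Rz(yaw)@cR.T; return np.array(foot)-R@cf,R
E
python3 st.py p scene; python3 - <<'E'
from h import *
print(cf,cR.round(3))
p,R=tool_for([.52,-.02,.045],YAW);print(p,R);plan(p,R,n=9)
E
```

```text
t 14.45 j [-0.269 -0.055  1.933 -0.543  1.173 -0.105] rack [-116.7 -406.   144.8] w [ 0.5294 -0.2068  0.1448] F rack [ 0.2 -1.1 -0.9] M [ 0.36 -0.03 -0.02] x ang-rack -10.03 z [-0.001 -0.494 -0.87 ] gw 0.746
[-0.0359157  -0.00076528  0.03978664] [[ 0.001  0.866  0.5  ]
 [ 1.    -0.002  0.002]
 [ 0.002  0.5   -0.866]]
[ 0.51837425 -0.00888713  0.09741528] [[-0.17773654  0.97890677 -0.10075343]
 [ 0.84759127  0.2043008   0.48974506]
 [ 0.49999876  0.00164787 -0.86602455]]
rows 9 rot/row [-0.03, 6.63, -1.21]
 t [0.0224, -0.0011, -0.0056]
 t [0.0229, -0.0006, -0.003]
 t [0.0231, -0.0002, -0.0003]
 t [0.023, 0.0003, 0.0023]
 t [0.0225, 0.0008, 0.005]
 t [0.0218, 0.0013, 0.0075]
 t [0.0207, 0.0017, 0.01]
 t [0.0194, 0.0021, 0.0123]
 t [0.0178, 0.0025, 0.0145]
```

View pics/p_scene.png

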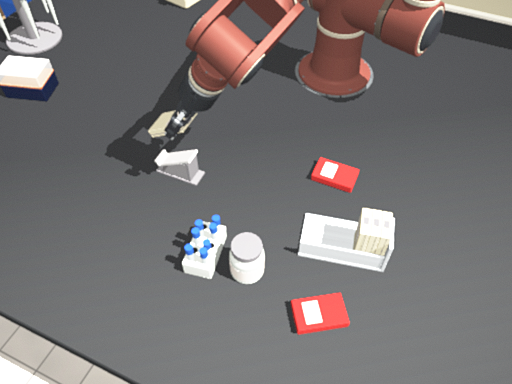

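```bash
python3 - <<'E'
from h import *
p,R=tool_for([.52,-.02,.1],YAW);plan(p,R,n=9)
E
```

```text
rows 9 rot/row [-0.03, 6.63, -1.21]
 t [0.0193, -0.0011, -0.0109]
 t [0.0205, -0.0007, -0.0086]
 t [0.0213, -0.0003, -0.0062]
 t [0.0219, 0.0002, -0.0037]
 t [0.0222, 0.0007, -0.0011]
 t [0.0221, 0.0011, 0.0014]
 t [0.0218, 0.0016, 0.004]
 t [0.0212, 0.002, 0.0065]
 t [0.0202, 0.0025, 0.0089]
```

Call:
{"op": "move_arm", "data": {
  "rows": [
    {"tx":0.0185,"ty":-0.001,"tz":-0.014,"ax":0,"ay":6.6,"az":-1.2,"jaw":255},
    {"tx":0.0205,"ty":-0.0005,"tz":-0.011,"ax":0,"ay":6.6,"az":-1.2,"jaw":255},
    {"tx":0.0215,"ty":-0.0005,"tz":-0.008,"ax":0,"ay":6.6,"az":-1.2,"jaw":255},
    {"tx":0.022,"ty":0,"tz":-0.004,"ax":0,"ay":6.6,"az":-1.2,"jaw":255},
    {"tx":0.022,"ty":0.0005,"tz":0,"ax":0,"ay":6.6,"az":-1.2,"jaw":255},
    {"tx":0.022,"ty":0.001,"tz":0.002,"ax":0,"ay":6.6,"az":-1.2,"jaw":255},
    {"tx":0.022,"ty":0.0015,"tz":0.005,"ax":0,"ay":6.6,"az":-1.2,"jaw":255},
    {"tx":0.021,"ty":0.002,"tz":0.0075,"ax":0,"ay":6.6,"az":-1.2,"jaw":255},
    {"tx":0.02,"ty":0.0025,"tz":0.01,"ax":0,"ay":6.6,"az":-1.2,"jaw":255},
    {"tx":0,"ty":0,"tz":0,"ax":0,"ay":0,"az":0,"jaw":255}
  ]
}}

```text
time: 15.5
tool_pos: [0.5182, 0.0015, 0.161]
tool_rot: [-0.209, 0.603, 0.749, 0.175]
contact_force: [-0.2, -1.5, -2.0]
gripper_width: 0.745
```

```bash
python3 st.py q scene top wrist; python3 - <<'E'
from h import *
p,R=tool_for([.53,-.015,.03],YAW);plan(p,R)
s=cv2.imread("pics/q_scene.png");t=cv2.imread("pics/q_top.png")
cv2.imwrite("pics/q_x.png",np.hstack([cv2.resize(s[80:230,190:330],(390,420)),cv2.resize(t[120:270,200:340],(390,420))]))
E
```

```text
t 15.5 j [-0.386  0.007  1.853  0.453  1.606 -0.66 ] rack [ -84.8 -199.8  161. ] w [0.5182 0.0015 0.161 ] F rack [-0.5 -1.4 -2. ] M [-0.42 -0.06 -0.03] x ang-rack 0.61 z [-0.103  0.514 -0.851] gw 0.745
rows 2 rot/row [0.17, -0.69, 0.34]
 t [-0.0239, 0.0034, 0.0328]
 t [-0.0235, 0.0036, 0.0331]
```

View pics/q_x.png

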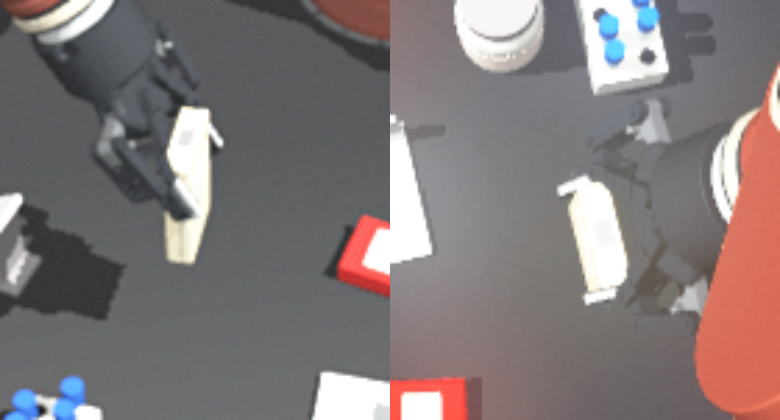

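View pics/q_wrist.png

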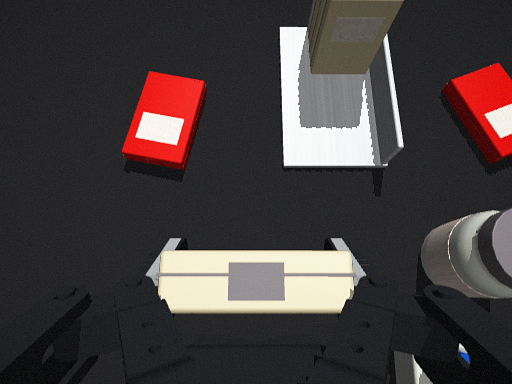

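The case is vertical in the grip and hasn't slipped: it sits at the same pixels, 160-352 by 250-313. Its orientation matches the row. I'll lower it to the bench.

Call:
{"op": "move_arm", "data": {
  "rows": [
    {"tx":-0.023,"ty":0.003,"tz":0.032,"ax":0.2,"ay":-0.8,"az":0.4,"jaw":255},
    {"tx":-0.02,"ty":0.003,"tz":0.03,"ax":0.2,"ay":-0.8,"az":0.3,"jaw":255},
    {"tx":0,"ty":0,"tz":0,"ax":0,"ay":0,"az":0,"jaw":255}
  ]
}}

```text
time: 15.95
tool_pos: [0.5305, -0.0049, 0.0903]
tool_rot: [-0.192, 0.61, 0.752, 0.161]
contact_force: [-0.8, -0.4, -2.7]
gripper_width: 0.747
```

```bash
python3 st.py;  python3 - <<'E'
from h import *
p,R=tool_for([.53,-.015,.003],YAW);plan(p,R)
E
```

```text
t 15.95 j [-0.373  0.106  1.868  0.425  1.467 -0.691] rack [ -74.1 -208.7   90.3] w [ 0.5305 -0.0049  0.0903] F rack [-0.8 -0.2 -2.7] M [-0.33 -0.02  0.04] x ang-rack 0.16 z [-0.093  0.477 -0.874] gw 0.747
rows 1 rot/row [0.29, 0.95, 0.19]
 t [-0.0156, -0.0021, 0.0312]
```

Call:
{"op": "move_arm", "data": {
  "rows": [
    {"tx":-0.009,"ty":-0.001,"tz":0.016,"ax":0.3,"ay":0.9,"az":0.2,"jaw":255},
    {"tx":-0.0025,"ty":0,"tz":0.005,"ax":0,"ay":0.2,"az":0,"jaw":255},
    {"tx":0,"ty":0,"tz":0,"ax":0,"ay":0,"az":0,"jaw":255}
  ]
}}

```text
time: 16.25
tool_pos: [0.5322, -0.0057, 0.0708]
tool_rot: [-0.198, 0.608, 0.75, 0.165]
contact_force: [0.3, 0.5, -1.3]
gripper_width: 0.742
```

```bash
python3 st.py;  python3 - <<'E'
from h import *
p,R=tool_for([.53,-.015,.0],YAW);print(p);plan(p,R)
E
```

```text
t 16.25 j [-0.378  0.145  1.867  0.436  1.445 -0.712] rack [ -72.6 -209.8   70.8] w [ 0.5322 -0.0057  0.0708] F rack [ 0.4  0.5 -1.3] M [-0.41 -0.1   0.01] x ang-rack 0.16 z [-0.097  0.489 -0.867] gw 0.742
[ 0.52837425 -0.00388713  0.05241528]
rows 1 rot/row [0.23, 0.08, 0.18]
 t [-0.007, -0.0035, 0.0172]
```

Call:
{"op": "move_arm", "data": {
  "rows": [
    {"tx":-0.002,"ty":0,"tz":0.0035,"ax":0.2,"ay":0.1,"az":0.1,"jaw":255},
    {"tx":-0.002,"ty":0,"tz":0.0035,"ax":0,"ay":0,"az":0.1,"jaw":255},
    {"tx":-0.0015,"ty":0,"tz":0.0025,"ax":0,"ay":0,"az":0,"jaw":255},
    {"tx":-0.001,"ty":0,"tz":0.0015,"ax":0,"ay":0,"az":0,"jaw":255}
  ]
}}

```text
time: 16.65
tool_pos: [0.5353, -0.0068, 0.0623]
tool_rot: [-0.196, 0.609, 0.751, 0.165]
contact_force: [-0.0, 0.5, -2.0]
gripper_width: 0.739
```

```bash
python3 st.py r scene
```

```text
t 16.65 j [-0.378  0.162  1.864  0.436  1.429 -0.717] rack [ -69.8 -211.5   62.3] w [ 0.5353 -0.0068  0.0623] F rack [ 0.1  0.5 -2. ] M [-0.31 -0.08  0.01] x ang-rack 0.17 z [-0.094  0.487 -0.868] gw 0.739
```

Call:
{"op": "move_arm", "data": {
  "rows": [
    {"tx":-0.0015,"ty":0,"tz":0.0025,"ax":0,"ay":0,"az":0,"jaw":255},
    {"tx":-0.001,"ty":0,"tz":0.002,"ax":0,"ay":0,"az":0,"jaw":255},
    {"tx":-0.001,"ty":0,"tz":0.002,"ax":0,"ay":0,"az":0,"jaw":255}
  ]
}}

```text
time: 17.0
tool_pos: [0.5354, -0.0067, 0.0545]
tool_rot: [-0.196, 0.609, 0.751, 0.165]
contact_force: [0.7, -0.5, -1.6]
gripper_width: 0.74
```

```bash
python3 st.py
```

```text
t 17.0 j [-0.378  0.174  1.866  0.437  1.416 -0.723] rack [ -69.6 -211.4   54.5] w [ 0.5354 -0.0067  0.0545] F rack [ 0.6 -0.7 -1.6] M [-0.37 -0.04  0.03] x ang-rack 0.17 z [-0.093  0.487 -0.868] gw 0.74
```

Call:
{"op": "move_arm", "data": {
  "rows": [
    {"tx":-0.0005,"ty":0,"tz":0.001,"ax":0,"ay":0.2,"az":0,"jaw":255},
    {"tx":-0.0005,"ty":0,"tz":0.001,"ax":0,"ay":0.2,"az":0,"jaw":255}
  ]
}}

```text
time: 17.2
tool_pos: [0.5351, -0.0064, 0.0517]
tool_rot: [-0.199, 0.608, 0.75, 0.167]
contact_force: [-0.2, 0.3, -2.2]
gripper_width: 0.739
```

```bash
python3 st.py s scene wrist top;  python3 - <<'E'
from h import *
s=cv2.imread("pics/s_scene.png");t=cv2.imread("pics/s_top.png")
cv2.imwrite("pics/s_x.png",np.hstack([cv2.resize(s[110:230,200:320],(400,400)),cv2.resize(t[130:250,210:330],(400,400))]))
E
```

```text
t 17.2 j [-0.38   0.181  1.865  0.443  1.416 -0.728] rack [ -69.9 -211.1   51.7] w [ 0.5351 -0.0064  0.0517] F rack [-0.1  0.3 -2.2] M [-0.36 -0.07 -0.08] x ang-rack 0.17 z [-0.095  0.494 -0.864] gw 0.739
```

View pics/s_x.png

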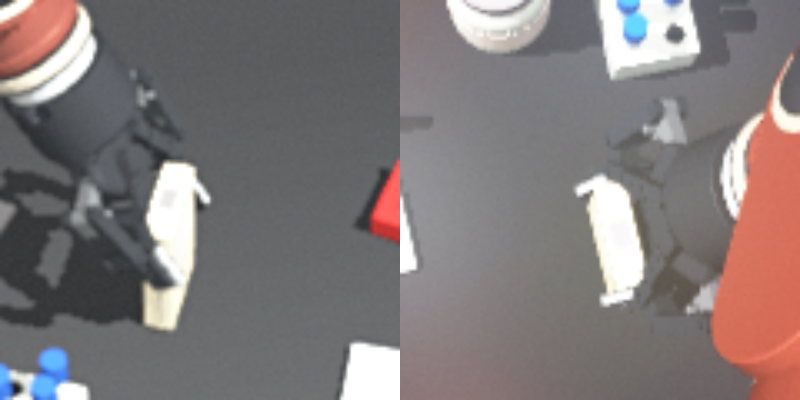

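Call:
{"op": "move_arm", "data": {
  "rows": [
    {"tx":-0.001,"ty":0,"tz":0.0015,"ax":0,"ay":0.2,"az":0,"jaw":255},
    {"tx":-0.0005,"ty":0,"tz":0.001,"ax":0,"ay":0.1,"az":0,"jaw":255}
  ]
}}

```text
time: 17.55
tool_pos: [0.5355, -0.0066, 0.0499]
tool_rot: [-0.202, 0.608, 0.749, 0.169]
contact_force: [-3.8, -1.6, 7.1]
gripper_width: 0.743
```

```bash
python3 st.py
```

```text
t 17.55 j [-0.382  0.187  1.863  0.446  1.417 -0.733] rack [ -69.5 -211.4   49.9] w [ 0.5355 -0.0066  0.0499] F rack [-4.1 -0.7  7.1] M [-0.07  0.83  0.26] x ang-rack 0.2 z [-0.097  0.499 -0.861] gw 0.743
```

The case is on the bench, with +7 N upward. I'll release it.

Call:
{"op": "move_arm", "data": {
  "rows": [
    {"tx":0,"ty":0,"tz":0,"ax":0,"ay":0,"az":0,"jaw":50},
    {"tx":0,"ty":0,"tz":0,"ax":0,"ay":0,"az":0,"jaw":0},
    {"tx":0,"ty":0,"tz":0,"ax":0,"ay":0,"az":0,"jaw":0},
    {"tx":0,"ty":0,"tz":0,"ax":0,"ay":0,"az":0,"jaw":0}
  ]
}}

```text
time: 17.95
tool_pos: [0.5364, -0.0068, 0.0505]
tool_rot: [-0.201, 0.608, 0.749, 0.17]
contact_force: [0.7, 0.1, -0.4]
gripper_width: 0.999
```

```bash
python3 st.py t scene wrist
```

```text
t 17.95 j [-0.382  0.187  1.862  0.447  1.417 -0.733] rack [ -68.7 -211.7   50.5] w [ 0.5364 -0.0068  0.0505] F rack [ 0.7 -0.  -0.4] M [-0.25 -0.07 -0.01] x ang-rack 0.24 z [-0.095  0.499 -0.862] gw 0.999
```

View pics/t_wrist.png

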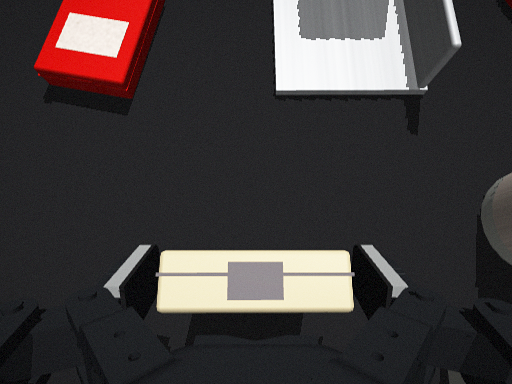

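The case stands free between the open fingers, at (255,280). I'll retreat along the tool axis and then come straight down over it.

Call:
{"op": "move_arm", "data": {
  "rows": [
    {"tx":0,"ty":0,"tz":-0.03,"ax":0,"ay":0,"az":0,"jaw":0},
    {"tx":0,"ty":0,"tz":-0.045,"ax":0,"ay":0,"az":0,"jaw":0},
    {"tx":0,"ty":0,"tz":-0.045,"ax":0,"ay":0,"az":0,"jaw":0},
    {"tx":0,"ty":0,"tz":0,"ax":0,"ay":0,"az":0,"jaw":0}
  ]
}}

```text
time: 18.45
tool_pos: [0.5462, -0.0671, 0.155]
tool_rot: [-0.204, 0.607, 0.749, 0.169]
contact_force: [0.6, 0.3, 0.2]
gripper_width: 0.999
```

```bash
python3 st.py u scene wrist;  python3 - <<'E'
from h import *
p=np.array([.5364,-.0068,.0505]);R=qR(np.array([-.201,.608,.749,.17]))
foot=p+R@cf;print("foot",foot,"caseR",(R@cR).round(3).tolist())
print("top centre",foot+(R@cR)[:,2]*.1)
t=toolR(np.pi/2+YAW+.003);plan(np.array([foot[0],foot[1],.15]),t)
E
```

```text
t 18.45 j [-0.468  0.115  1.746  0.413  1.627 -0.726] rack [ -71.5 -272.7  155. ] w [ 0.5462 -0.0671  0.155 ] F rack [0.7 0.1 0.2] M [-0.25 -0.11  0.04] x ang-rack 0.17 z [-0.1   0.5  -0.86] gw 0.999
foot [ 0.53835472 -0.01735599 -0.00201905] caseR [[0.979, -0.205, -0.007], [0.205, 0.979, -0.011], [0.009, 0.009, 1.0]]
top centre [ 0.53769763 -0.01842172  0.09797312]
rows 4 rot/row [-0.02, -7.74, -0.03]
 t [0.0101, 0.0013, 0.006]
 t [0.0108, 0.0013, 0.0046]
 t [0.0113, 0.0013, 0.0031]
 t [0.0117, 0.0013, 0.0016]
```

View pics/u_wrist.png

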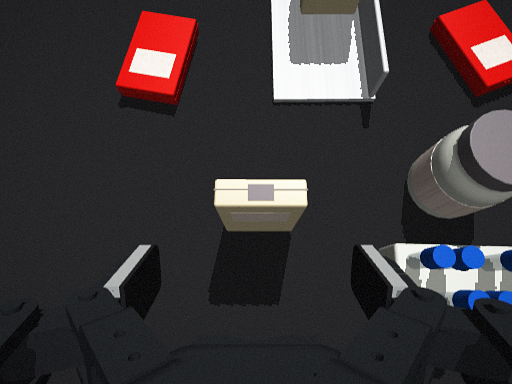

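View pics/u_scene.png

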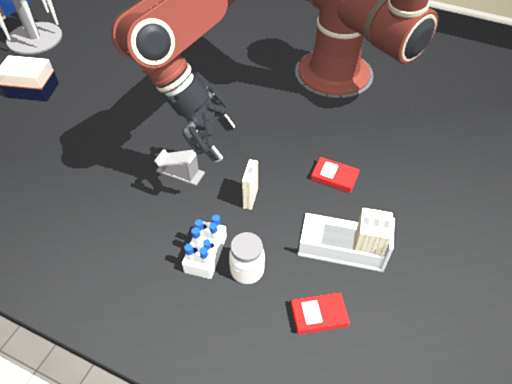

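The case stands alone on the bare bench: scene view (250,185), wrist view (260,205). Next I'll take it again with the tool vertical.

Call:
{"op": "move_arm", "data": {
  "rows": [
    {"tx":0.0105,"ty":0.0015,"tz":0.003,"ax":0,"ay":-7.7,"az":0,"jaw":0},
    {"tx":0.011,"ty":0.0015,"tz":0.002,"ax":0,"ay":-7.7,"az":0,"jaw":0},
    {"tx":0.0115,"ty":0.0015,"tz":0.001,"ax":0,"ay":-7.7,"az":0,"jaw":0},
    {"tx":0.01,"ty":0.0015,"tz":0,"ax":0,"ay":-7.7,"az":0,"jaw":0},
    {"tx":0,"ty":0,"tz":0,"ax":0,"ay":0,"az":0,"jaw":0}
  ]
}}

```text
time: 19.05
tool_pos: [0.5342, -0.0181, 0.1476]
tool_rot: [-0.001, 0.63, 0.777, -0.008]
contact_force: [-0.9, 0.6, -0.1]
gripper_width: 0.996
```

```bash
python3 st.py v wrist;  python3 - <<'E'
from h import *
t=toolR(np.pi/2+YAW+.003);plan(np.array([.5381,-.018,.115]),t)
W=load("wrist","v")
Rk=Rz(YAW+.003)
for X in[(-32,-10),(32,-10),(-32,10),(32,10)]: print(X,proj(W,Rk@[X[0]/1000,X[1]/1000,.1]+[.5381,-.018,0]).round(0))
E
```

```text
t 19.05 j [-0.166 -0.089  1.896 -0.014  1.345 -0.371] rack [ -73.2 -222.3  147.6] w [ 0.5342 -0.0181  0.1476] F rack [-0.7  0.8 -0.1] M [ 0.03 -0.04 -0.03] x ang-rack 0.05 z [-0.013 -0.011 -1.   ] gw 0.996
rows 1 rot/row [-0.91, 0.39, -0.2]
 t [0.0006, 0.0047, 0.032]
(-32, -10) [211. 234.]
(32, -10) [312. 235.]
(-32, 10) [210. 204.]
(32, 10) [313. 205.]
```

View pics/v_wrist.png

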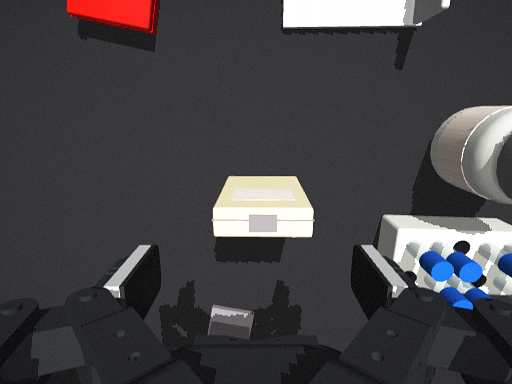

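The predicted top corners (211-313, 204-235) match the picture (214-313, 207-236). I'll descend and grip.

Call:
{"op": "move_arm", "data": {
  "rows": [
    {"tx":0.0005,"ty":0.005,"tz":0.028,"ax":-0.9,"ay":0.4,"az":-0.2,"jaw":0},
    {"tx":0,"ty":0,"tz":0.02,"ax":0,"ay":0,"az":0,"jaw":0},
    {"tx":0,"ty":0,"tz":0,"ax":0,"ay":0,"az":0,"jaw":0}
  ]
}}

```text
time: 19.4
tool_pos: [0.5365, -0.0176, 0.0943]
tool_rot: [-0.003, 0.629, 0.778, -0.0]
contact_force: [-0.4, 0.6, -0.4]
gripper_width: 1.0
```

```bash
python3 st.py w wrist;  python3 - <<'E'
from h import *
t=toolR(np.pi/2+YAW+.003);plan(np.array([.5383,-.0178,.055]),t)
E
```

```text
t 19.4 j [-0.173 -0.027  1.932  0.003  1.243 -0.386] rack [ -70.8 -222.3   94.3] w [ 0.5365 -0.0176  0.0943] F rack [-0.3  0.6 -0.4] M [ 0.01  0.02 -0.04] x ang-rack 0.23 z [-0.005  0.004 -1.   ] gw 1.0
rows 1 rot/row [-0.18, -0.26, 0.04]
 t [-0.0004, 0.0013, 0.0404]
```

View pics/w_wrist.png

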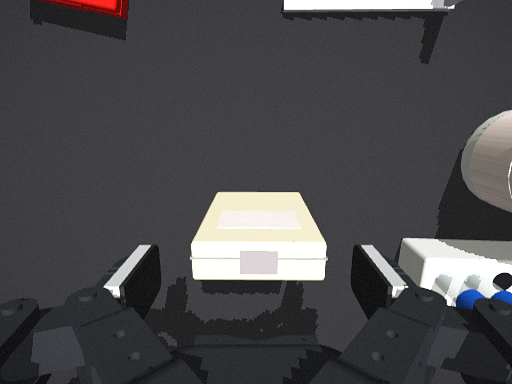

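Call:
{"op": "move_arm", "data": {
  "rows": [
    {"tx":0,"ty":0.0015,"tz":0.022,"ax":-0.2,"ay":-0.3,"az":0,"jaw":0},
    {"tx":0,"ty":0,"tz":0.012,"ax":0,"ay":0,"az":0,"jaw":0},
    {"tx":0,"ty":0,"tz":0.001,"ax":0,"ay":0,"az":0,"jaw":0}
  ]
}}

```text
time: 19.75
tool_pos: [0.5399, -0.0193, 0.0611]
tool_rot: [0.001, 0.63, 0.777, 0.001]
contact_force: [-0.2, -0.4, -0.1]
gripper_width: 1.003
```

```bash
python3 st.py x wrist;  python3 - <<'E'
from h import *
t=toolR(np.pi/2+YAW+.003);plan(np.array([.5383,-.0178,.055]),t)
E
```

```text
t 19.75 j [-1.740e-01  2.100e-02  1.946e+00  1.000e-03  1.172e+00 -3.820e-01] rack [ -67.8 -224.7   61.1] w [ 0.5399 -0.0193  0.0611] F rack [-0.2 -0.4 -0.1] M [-0.01  0.02  0.01] x ang-rack 0.05 z [ 0.002  0.    -1.   ] gw 1.003
rows 1 rot/row [0.14, 0.03, -0.12]
 t [0.0019, -0.0015, 0.0065]
```

View pics/x_wrist.png

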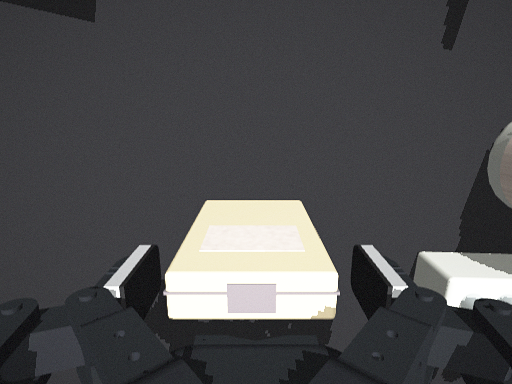

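Call:
{"op": "move_arm", "data": {
  "rows": [
    {"tx":0.002,"ty":-0.0015,"tz":0.0045,"ax":0,"ay":0,"az":-0.1,"jaw":0},
    {"tx":0,"ty":0,"tz":0,"ax":0,"ay":0,"az":0,"jaw":100},
    {"tx":0,"ty":0,"tz":0,"ax":0,"ay":0,"az":0,"jaw":255},
    {"tx":0,"ty":0,"tz":0,"ax":0,"ay":0,"az":0,"jaw":255},
    {"tx":0,"ty":0,"tz":0,"ax":0,"ay":0,"az":0,"jaw":255}
  ]
}}

```text
time: 20.3
tool_pos: [0.5403, -0.0182, 0.0603]
tool_rot: [0.003, 0.629, 0.777, 0.002]
contact_force: [-0.2, -0.1, -1.9]
gripper_width: 0.741
```

```bash
python3 st.py y wrist
```

```text
t 20.3 j [-1.720e-01  1.900e-02  1.949e+00  1.000e-03  1.166e+00 -3.820e-01] rack [ -67.2 -223.7   60.3] w [ 0.5403 -0.0182  0.0603] F rack [-0.2 -0.  -1.9] M [-0.05 -0.    0.05] x ang-rack 0.15 z [ 0.007 -0.001 -1.   ] gw 0.741
```

View pics/y_wrist.png

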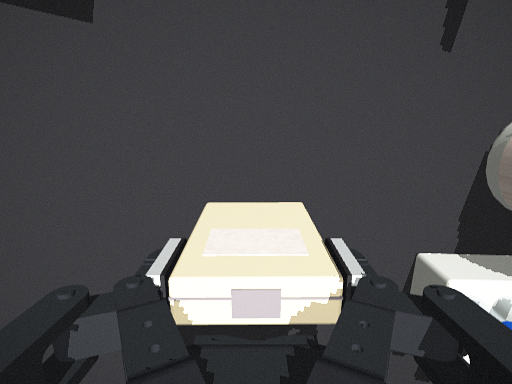

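It's gripped again at 63 mm, centred. I'll lift it and carry it over the open end of the rack.

```bash
python3 - <<'E'
from h import *
t=toolR(np.pi/2+YAW);plan(r2w([11,-18,165]),t,p0=r2w([-67,-224,165]),R0=toolR(np.pi/2+YAW+.003))
E
```

```text
rows 5 rot/row [0.0, 0.0, 0.03]
 t [0.0412, 0.0157, 0.0]
 t [0.0412, 0.0157, 0.0]
 t [0.0412, 0.0157, 0.0]
 t [0.0412, 0.0156, 0.0]
 t [0.0412, 0.0156, 0.0]
```

Call:
{"op": "move_arm", "data": {
  "rows": [
    {"tx":0,"ty":0,"tz":-0.02,"ax":0,"ay":0,"az":0,"jaw":255},
    {"tx":0,"ty":0,"tz":-0.04,"ax":0,"ay":0,"az":0,"jaw":255},
    {"tx":0.02,"ty":0.005,"tz":-0.03,"ax":0,"ay":0,"az":0,"jaw":255},
    {"tx":0.035,"ty":0.014,"tz":0,"ax":0,"ay":0,"az":0,"jaw":255},
    {"tx":0.035,"ty":0.014,"tz":0,"ax":0,"ay":0,"az":0,"jaw":255},
    {"tx":0.035,"ty":0.014,"tz":0,"ax":0,"ay":0,"az":0,"jaw":255},
    {"tx":0.03,"ty":0.014,"tz":0,"ax":0,"ay":0,"az":0,"jaw":255},
    {"tx":0.015,"ty":0.005,"tz":0,"ax":0,"ay":0,"az":0,"jaw":255},
    {"tx":0,"ty":0,"tz":0,"ax":0,"ay":0,"az":0,"jaw":255}
  ]
}}

```text
time: 21.25
tool_pos: [0.5683, 0.1681, 0.1524]
tool_rot: [0.002, 0.63, 0.776, 0.002]
contact_force: [-0.3, 0.4, -2.2]
gripper_width: 0.738
```

```bash
python3 st.py z wrist scene;python3 - <<'E'
from h import *
plan(r2w([11,-18,110]),toolR(np.pi/2+YAW))
E
```

```text
t 21.25 j [ 0.162  0.034  1.766  0.     1.336 -0.045] rack [ -1.4 -47.1 152.4] w [0.5683 0.1681 0.1524] F rack [-0.3  0.4 -2.2] M [-0.02  0.01 -0.05] x ang-rack -0.03 z [ 0.005  0.001 -1.   ] gw 0.738
rows 2 rot/row [0.12, 0.02, -0.07]
 t [0.0155, 0.0063, 0.0212]
 t [0.0155, 0.0064, 0.0211]
```

View pics/z_wrist.png

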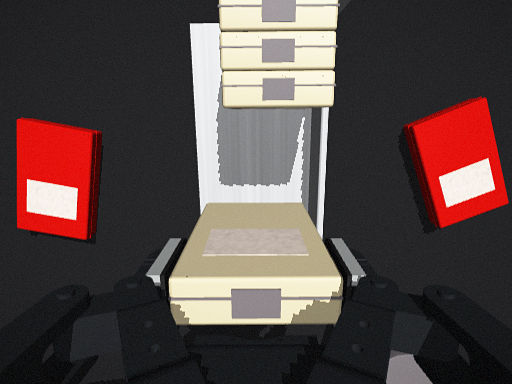

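```bash
python3 - <<'E'
from h import *
W=load("wrist","z")
for p in[(-17,20,106),(47,20,106),(-17,40,106),(47,40,106),(47,20,6),(-17,20,6),(53,-92,50),(47,-20,50),(53,-20,50),(47,0,50),(-55,88,6),(-55,-20,6),(47,0,6),(47,-20,6)]: print(p,proj(W,r2w(p)).round(1))
g=cv2.imread("pics/z_wrist.png");cv2.imwrite("pics/z_c.png",cv2.resize(g[0:240,180:360],(720,600)[:1]+(600,),interpolation=2) if 0 else cv2.resize(g[0:200,180:360],(540,600),interpolation=2))
E
```

```text
(-17, 20, 106) [226.3 108.3]
(47, 20, 106) [338.3 108.2]
(-17, 40, 106) [225.4  70.8]
(47, 40, 106) [340.8  70.8]
(47, 20, 6) [309.  109.2]
(-17, 20, 6) [235.8 109.3]
(53, -92, 50) [319.3 248.4]
(47, -20, 50) [316.3 162.5]
(53, -20, 50) [324.1 162.5]
(47, 0, 50) [317.6 136.3]
(-55, 88, 6) [187.9  23. ]
(-55, -20, 6) [194.6 155.1]
(47, 0, 6) [308.  132.5]
(47, -20, 6) [307.1 155. ]
```

View pics/z_c.png

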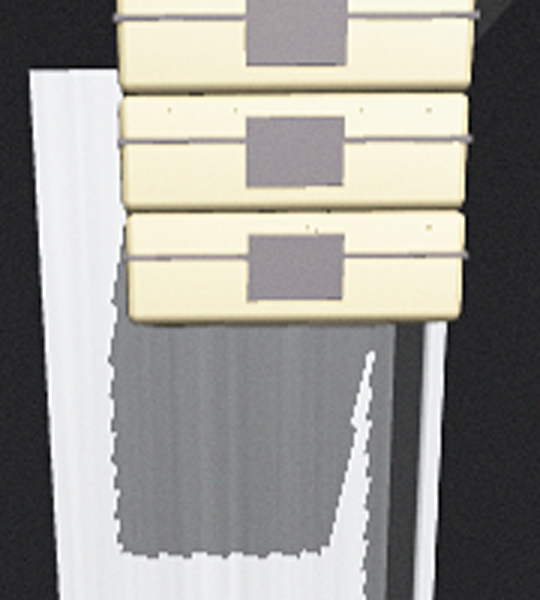

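```bash
python3 - <<'E'
from h import *
T=load("top","k");S=load("scene","z")
for n,f in(("T",T),("S",S)):
  for p in[(-17,20,106),(47,20,106),(47,80,106),(47,20,50),(53,20,50),(53,-92,50),(47,-92,50),(-55,-92,6),(-55,88,6)]: print(n,p,proj(f,r2w(p)).round(1))
g=T["color"][155:235,110:220,::-1];h=S["color"][195:275,290:400,::-1]
cv2.imwrite("pics/z_t.png",np.hstack([cv2.resize(x,None,fx=3.6,fy=7.2*.8,interpolation=2) if 0 else cv2.resize(x,(396*1,288),interpolation=2) for x in(g,h)]))
cv2.imwrite("pics/z_t.png",cv2.resize(g,(770,560),interpolation=cv2.INTER_NEAREST))
E
```

```text
T (-17, 20, 106) [150.3 201.3]
T (47, 20, 106) [144.3 170.6]
T (47, 80, 106) [115.  177.2]
T (47, 20, 50) [151.9 175.1]
T (53, 20, 50) [151.4 172.5]
T (53, -92, 50) [201.7 161.1]
T (47, -92, 50) [202.3 163.7]
T (-55, -92, 6) [214.3 210.5]
T (-55, 88, 6) [136.3 228.5]
S (-17, 20, 106) [361.8 208.6]
S (47, 20, 106) [359.  234.5]
S (47, 80, 106) [390.3 240.4]
S (47, 20, 50) [354.1 249.7]
S (53, 20, 50) [353.8 252.1]
S (53, -92, 50) [299.3 241.4]
S (47, -92, 50) [299.7 239. ]
S (-55, -92, 6) [305.8 212.6]
S (-55, 88, 6) [385.9 227.7]
```

View pics/z_t.png

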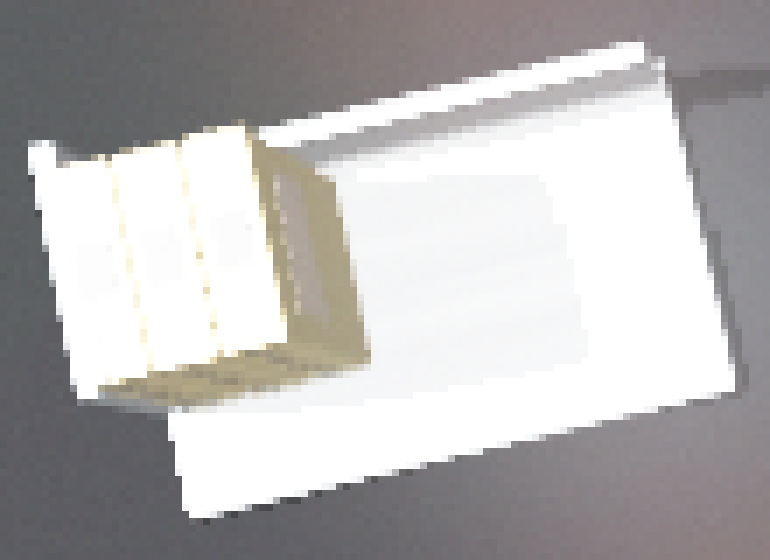

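Two views agree that the row stands about 4 mm off the fence. In the wrist view, row3's top is at 223-334 where flush would be 226-338, and the rack edges read 2 px the other way. In the top view, row3's corner is 2-3 px low. My side push probably bore high on the cases through the finger linkage and tipped them against the fence instead of sliding the feet.

I won't file onto a bad row. I'll stand the fourth case back on the bench, square the row properly, and then file.

Call:
{"op": "move_arm", "data": {
  "rows": [
    {"tx":-0.03,"ty":-0.01,"tz":-0.005,"ax":0,"ay":0,"az":0,"jaw":255},
    {"tx":-0.04,"ty":-0.015,"tz":0,"ax":0,"ay":0,"az":0,"jaw":255},
    {"tx":-0.04,"ty":-0.015,"tz":0,"ax":0,"ay":0,"az":0,"jaw":255},
    {"tx":-0.035,"ty":-0.015,"tz":0.01,"ax":0,"ay":0,"az":0,"jaw":255},
    {"tx":-0.02,"ty":-0.01,"tz":0.03,"ax":0,"ay":0,"az":0,"jaw":255},
    {"tx":0,"ty":0,"tz":0.02,"ax":0,"ay":0,"az":0,"jaw":255},
    {"tx":0,"ty":0,"tz":0,"ax":0,"ay":0,"az":0,"jaw":255}
  ]
}}

```text
time: 22.05
tool_pos: [0.5347, -0.0247, 0.0965]
tool_rot: [0.004, 0.635, 0.773, -0.0]
contact_force: [-0.6, 0.5, -1.7]
gripper_width: 0.746
```

```bash
python3 st.py
```

```text
t 22.05 j [-0.183 -0.041  1.942 -0.004  1.234 -0.377] rack [ -74.1 -228.9   96.5] w [ 0.5347 -0.0247  0.0965] F rack [-0.4  0.6 -1.7] M [0.01 0.02 0.03] x ang-rack -0.71 z [ 0.006 -0.005 -1.   ] gw 0.746
```

Call:
{"op": "move_arm", "data": {
  "rows": [
    {"tx":0,"ty":0,"tz":0.02,"ax":0.1,"ay":0.2,"az":-0.6,"jaw":255},
    {"tx":0,"ty":0,"tz":0.009,"ax":0,"ay":0,"az":0,"jaw":255},
    {"tx":0,"ty":0,"tz":0.003,"ax":0,"ay":0,"az":0,"jaw":255},
    {"tx":0,"ty":0,"tz":0.001,"ax":0,"ay":0,"az":0,"jaw":255}
  ]
}}

```text
time: 22.45
tool_pos: [0.5356, -0.0275, 0.0657]
tool_rot: [0.004, 0.632, 0.775, 0.001]
contact_force: [-0.9, 0.4, -2.5]
gripper_width: 0.74
```

```bash
python3 st.py
```

```text
t 22.45 j [-0.189  0.002  1.956 -0.002  1.176 -0.39 ] rack [ -73.7 -231.8   65.7] w [ 0.5356 -0.0275  0.0657] F rack [-0.8  0.6 -2.5] M [-0.02  0.05  0.  ] x ang-rack -0.3 z [ 0.006 -0.003 -1.   ] gw 0.74
```

Call:
{"op": "move_arm", "data": {
  "rows": [
    {"tx":0,"ty":0,"tz":0.003,"ax":0,"ay":0,"az":-0.2,"jaw":255},
    {"tx":0,"ty":0,"tz":0.002,"ax":0,"ay":0,"az":0,"jaw":255},
    {"tx":0,"ty":0,"tz":0.001,"ax":0,"ay":0,"az":0,"jaw":255}
  ]
}}

```text
time: 22.75
tool_pos: [0.5376, -0.0273, 0.062]
tool_rot: [0.005, 0.63, 0.776, 0.002]
contact_force: [0.5, 0.5, -1.3]
gripper_width: 0.743
```

```bash
python3 st.py
```

```text
t 22.75 j [-0.188  0.009  1.956 -0.002  1.165 -0.394] rack [ -71.8 -232.    62. ] w [ 0.5376 -0.0273  0.062 ] F rack [ 0.6  0.4 -1.3] M [-0.01 -0.01 -0.02] x ang-rack -0.02 z [ 0.011 -0.004 -1.   ] gw 0.743
```

Call:
{"op": "move_arm", "data": {
  "rows": [
    {"tx":0,"ty":0,"tz":0.0015,"ax":0.4,"ay":0.2,"az":0,"jaw":255},
    {"tx":0,"ty":0,"tz":0.001,"ax":0,"ay":0,"az":0,"jaw":255}
  ]
}}

```text
time: 22.95
tool_pos: [0.5381, -0.0272, 0.06]
tool_rot: [0.002, 0.63, 0.777, 0.0]
contact_force: [-1.1, -1.3, -1.7]
gripper_width: 0.742
```

```bash
python3 st.py
```

```text
t 22.95 j [-0.188  0.018  1.951 -0.002  1.168 -0.395] rack [ -71.2 -232.    60. ] w [ 0.5381 -0.0272  0.06  ] F rack [-1.4 -1.  -1.7] M [ 0.   -0.01  0.05] x ang-rack 0.0 z [ 0.004 -0.002 -1.   ] gw 0.742
```

Call:
{"op": "move_arm", "data": {
  "rows": [
    {"tx":0,"ty":0,"tz":0.001,"ax":0.2,"ay":0.1,"az":0,"jaw":255},
    {"tx":0,"ty":0,"tz":0.001,"ax":0,"ay":0,"az":0,"jaw":255}
  ]
}}

```text
time: 23.15
tool_pos: [0.5384, -0.0273, 0.0597]
tool_rot: [-0.0, 0.63, 0.777, -0.001]
contact_force: [-4.7, -0.7, 7.4]
gripper_width: 0.74
```

```bash
python3 st.py
```

```text
t 23.15 j [-0.188  0.022  1.948 -0.002  1.173 -0.395] rack [ -70.9 -232.2   59.7] w [ 0.5384 -0.0273  0.0597] F rack [-4.8  0.3  7.4] M [0.14 0.85 0.07] x ang-rack 0.03 z [-0.001 -0.002 -1.   ] gw 0.74
```

Call:
{"op": "move_arm", "data": {
  "rows": [
    {"tx":0,"ty":0,"tz":0,"ax":0,"ay":0,"az":0,"jaw":50},
    {"tx":0,"ty":0,"tz":0,"ax":0,"ay":0,"az":0,"jaw":0},
    {"tx":0,"ty":0,"tz":0,"ax":0,"ay":0,"az":0,"jaw":0},
    {"tx":0,"ty":0,"tz":-0.02,"ax":0,"ay":0,"az":0,"jaw":0},
    {"tx":0,"ty":0,"tz":-0.045,"ax":0,"ay":0,"az":0,"jaw":0},
    {"tx":0,"ty":0,"tz":-0.045,"ax":0,"ay":0,"az":0,"jaw":0}
  ]
}}

```text
time: 23.75
tool_pos: [0.5339, -0.0263, 0.1642]
tool_rot: [-0.007, 0.63, 0.777, -0.005]
contact_force: [0.6, -0.2, -0.4]
gripper_width: 1.003
```

```bash
python3 st.py A scene wrist; python3 - <<'E'
from h import *
plan(r2w([-105,45,165]),toolR(YAW))
E
```

```text
t 23.75 j [-0.188 -0.102  1.879 -0.002  1.381 -0.395] rack [ -75.2 -230.3  164.2] w [ 0.5339 -0.0263  0.1642] F rack [ 0.6 -0.3 -0.4] M [-0.05 -0.04 -0.  ] x ang-rack -0.0 z [-0.016  0.002 -1.   ] gw 1.003
rows 11 rot/row [-0.0, 0.01, 8.18]
 t [0.0252, -0.0031, 0.0006]
 t [0.0245, -0.0067, 0.0006]
 t [0.0233, -0.0101, 0.0006]
 t [0.0216, -0.0133, 0.0006]
 t [0.0195, -0.0163, 0.0006]
 t [0.017, -0.0189, 0.0006]
 t [0.0141, -0.0211, 0.0006]
 t [0.011, -0.0229, 0.0006]
 t [0.0076, -0.0242, 0.0006]
 t [0.0041, -0.0251, 0.0006]
 t [0.0005, -0.0254, 0.0006]
```

View pics/A_scene.png

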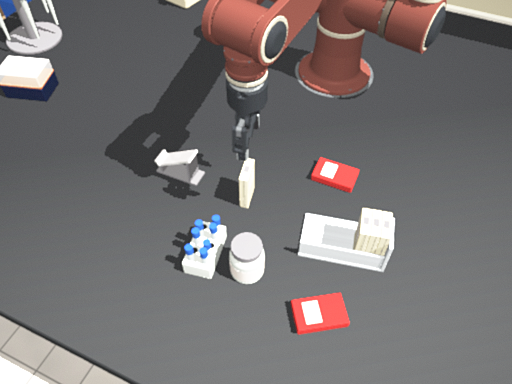

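The fourth case stands free at scene (247,185). Now I'll square the row with the tool turned 90°, so the thin side of the fingers leads and no linkage leads the push.

Call:
{"op": "move_arm", "data": {
  "rows": [
    {"tx":0.0255,"ty":-0.003,"tz":-0.003,"ax":0,"ay":0,"az":8.2,"jaw":0},
    {"tx":0.0245,"ty":-0.0065,"tz":0,"ax":0,"ay":0,"az":8.2,"jaw":0},
    {"tx":0.0235,"ty":-0.01,"tz":0,"ax":0,"ay":0,"az":8.2,"jaw":0},
    {"tx":0.0215,"ty":-0.0135,"tz":0,"ax":0,"ay":0,"az":8.2,"jaw":255},
    {"tx":0.0195,"ty":-0.0165,"tz":0,"ax":0,"ay":0,"az":8.2,"jaw":255},
    {"tx":0.017,"ty":-0.019,"tz":0,"ax":0,"ay":0,"az":8.2,"jaw":255},
    {"tx":0.014,"ty":-0.021,"tz":0,"ax":0,"ay":0,"az":8.2,"jaw":255},
    {"tx":0.011,"ty":-0.023,"tz":0,"ax":0,"ay":0,"az":8.2,"jaw":255},
    {"tx":0.0075,"ty":-0.024,"tz":0,"ax":0,"ay":0,"az":8.2,"jaw":255},
    {"tx":0.004,"ty":-0.025,"tz":0,"ax":0,"ay":0,"az":8.2,"jaw":255},
    {"tx":0.0005,"ty":-0.0255,"tz":0,"ax":0,"ay":0,"az":8.2,"jaw":255},
    {"tx":0,"ty":0,"tz":0,"ax":0,"ay":0,"az":0,"jaw":255}
  ]
}}

```text
time: 25.05
tool_pos: [0.4528, 0.2486, 0.1697]
tool_rot: [0.001, 0.998, 0.067, 0.001]
contact_force: [0.0, -0.4, 0.1]
gripper_width: 0.001
```

```bash
python3 st.py B wrist; python3 - <<'E'
from h import *
plan(r2w([-80,58,28]),toolR(YAW,28))
E
```

```text
t 25.05 j [ 0.359 -0.164  1.925 -0.003  1.38   1.796] rack [-97.9  55.4 169.7] w [0.4528 0.2486 0.1697] F rack [-0.1 -0.4  0.1] M [-0.04 -0.01  0.06] x ang-rack -94.16 z [ 0.001 -0.002 -1.   ] gw 0.001
rows 4 rot/row [0.29, 6.98, -0.98]
 t [0.0043, -0.0014, 0.0354]
 t [0.0, -0.0011, 0.0357]
 t [-0.0043, -0.001, 0.0354]
 t [-0.0085, -0.0009, 0.0346]
```

View pics/B_wrist.png

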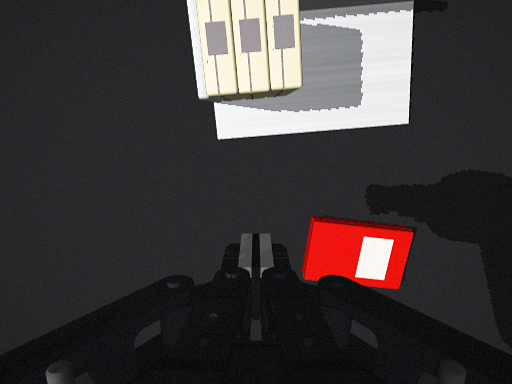

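Call:
{"op": "move_arm", "data": {
  "rows": [
    {"tx":0.002,"ty":-0.0015,"tz":0.035,"ax":0.3,"ay":7,"az":-1,"jaw":255},
    {"tx":-0.002,"ty":-0.001,"tz":0.035,"ax":0.3,"ay":7,"az":-1,"jaw":255},
    {"tx":-0.006,"ty":-0.001,"tz":0.035,"ax":0.3,"ay":7,"az":-1,"jaw":255},
    {"tx":-0.01,"ty":-0.001,"tz":0.028,"ax":0.3,"ay":7,"az":-1,"jaw":255},
    {"tx":0,"ty":0,"tz":0,"ax":0,"ay":0,"az":0,"jaw":255}
  ]
}}

```text
time: 25.6
tool_pos: [0.463, 0.2496, 0.0302]
tool_rot: [-0.024, 0.962, 0.106, 0.251]
contact_force: [-2.1, 0.1, -0.8]
gripper_width: -0.003
```

```bash
sed -i 's/-np.pi\/2-YAW).round/-YAW-(np.pi\/2 if R[1,0]>.6 else 0)).round/' st.py; python3 st.py C scene; python3 - <<'E'
from h import *
plan(r2w([-40,58,25]),toolR(YAW,28))
E
```

```text
t 25.6 j [ 0.404 -0.23   2.306 -0.178  0.572  1.88 ] rack [-87.7  54.3  30.2] w [0.463  0.2496 0.0302] F rack [-2.   0.5 -0.8] M [-0.08  0.25 -0.02] x ang-rack 0.82 z [ 0.477  0.1   -0.873] gw -0.003
rows 1 rot/row [-0.02, -1.51, 0.63]
 t [0.0328, -0.0026, 0.0302]
```

View pics/C_scene.png

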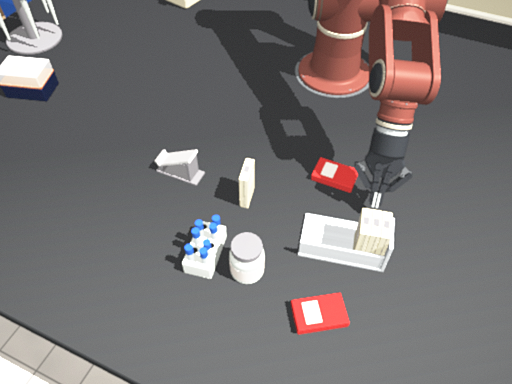

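Call:
{"op": "move_arm", "data": {
  "rows": [
    {"tx":0.014,"ty":-0.002,"tz":0.01,"ax":0,"ay":-1,"az":0.6,"jaw":255},
    {"tx":0.013,"ty":-0.002,"tz":0.009,"ax":0,"ay":0,"az":0,"jaw":255},
    {"tx":0.007,"ty":0,"tz":0.004,"ax":0,"ay":0,"az":0,"jaw":255},
    {"tx":0.004,"ty":0,"tz":0.0025,"ax":0,"ay":0,"az":0,"jaw":255}
  ]
}}

```text
time: 26.05
tool_pos: [0.523, 0.2664, 0.0441]
tool_rot: [-0.026, 0.963, 0.1, 0.249]
contact_force: [-1.9, -0.6, -0.3]
gripper_width: -0.004
```

```bash
python3 st.py
```

```text
t 26.05 j [ 0.386 -0.094  2.16  -0.158  0.581  1.86 ] rack [-25.5  58.4  44.1] w [0.523  0.2664 0.0441] F rack [-2.  -0.2 -0.3] M [-0.07  0.5   0.04] x ang-rack -0.1 z [ 0.475  0.1   -0.874] gw -0.004
```

Call:
{"op": "move_arm", "data": {
  "rows": [
    {"tx":-0.012,"ty":0,"tz":0.008,"ax":0,"ay":0,"az":0,"jaw":255},
    {"tx":0.0,"ty":0,"tz":0.006,"ax":0,"ay":0,"az":0,"jaw":255},
    {"tx":0,"ty":0,"tz":0,"ax":0,"ay":0,"az":0,"jaw":255}
  ]
}}

```text
time: 26.35
tool_pos: [0.5223, 0.266, 0.0285]
tool_rot: [-0.026, 0.962, 0.099, 0.251]
contact_force: [0.0, 0.6, 0.2]
gripper_width: 0.002
```

```bash
python3 st.py D wrist
```

```text
t 26.35 j [ 0.386 -0.066  2.167 -0.169  0.542  1.874] rack [-26.3  58.1  28.5] w [0.5223 0.266  0.0285] F rack [0.1 0.6 0.2] M [-0.03  0.2  -0.08] x ang-rack -0.16 z [ 0.479  0.101 -0.872] gw 0.002
```

View pics/D_wrist.png

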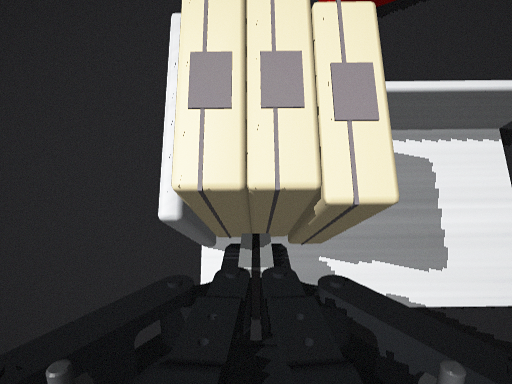

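Rows 1 and 2 are now ahead of row3: their near ends are at row 190, row3's at 205. I'll keep going to the stop.

Call:
{"op": "move_arm", "data": {
  "rows": [
    {"tx":0.003,"ty":0,"tz":0.002,"ax":0,"ay":0,"az":0,"jaw":255},
    {"tx":0.003,"ty":0,"tz":0.0015,"ax":0,"ay":0,"az":0,"jaw":255},
    {"tx":0.002,"ty":0,"tz":0.001,"ax":0,"ay":0,"az":0,"jaw":255}
  ]
}}

```text
time: 26.7
tool_pos: [0.5241, 0.2662, 0.0239]
tool_rot: [-0.024, 0.965, 0.099, 0.243]
contact_force: [-9.5, -1.6, 6.4]
gripper_width: -0.002
```

```bash
python3 st.py
```

```text
t 26.7 j [ 0.384 -0.046  2.154 -0.163  0.554  1.868] rack [-24.4  58.   23.9] w [0.5241 0.2662 0.0239] F rack [-9.6  0.4  6.4] M [-0.25  1.06 -0.01] x ang-rack -0.11 z [ 0.464  0.095 -0.881] gw -0.002
```

Call:
{"op": "move_arm", "data": {
  "rows": [
    {"tx":0.002,"ty":0,"tz":0.001,"ax":0,"ay":0,"az":0,"jaw":255},
    {"tx":-0.015,"ty":0,"tz":-0.007,"ax":0,"ay":0,"az":0,"jaw":255},
    {"tx":-0.006,"ty":0.014,"tz":-0.003,"ax":0,"ay":0.5,"az":0,"jaw":255},
    {"tx":0,"ty":0.014,"tz":0,"ax":0,"ay":0.5,"az":0,"jaw":255},
    {"tx":0,"ty":0,"tz":0,"ax":0,"ay":0,"az":0,"jaw":255}
  ]
}}

```text
time: 27.2
tool_pos: [0.5058, 0.2342, 0.0216]
tool_rot: [-0.025, 0.963, 0.1, 0.249]
contact_force: [-0.8, 1.2, 0.7]
gripper_width: 0.001
```

```bash
python3 st.py
```

```text
t 27.2 j [ 0.331 -0.128  2.237 -0.122  0.534  1.783] rack [-48.9  30.4  21.6] w [0.5058 0.2342 0.0216] F rack [-0.5  1.3  0.7] M [-0.04  0.23 -0.  ] x ang-rack 0.06 z [ 0.474  0.098 -0.875] gw 0.001
```

Call:
{"op": "move_arm", "data": {
  "rows": [
    {"tx":0.007,"ty":0,"tz":0.004,"ax":0,"ay":0,"az":0,"jaw":255},
    {"tx":0.005,"ty":0,"tz":0.003,"ax":0,"ay":0,"az":0,"jaw":255},
    {"tx":0.004,"ty":0,"tz":0.002,"ax":0,"ay":0,"az":0,"jaw":255},
    {"tx":0.002,"ty":0,"tz":0.001,"ax":0,"ay":0,"az":0,"jaw":255}
  ]
}}

```text
time: 27.6
tool_pos: [0.5285, 0.2401, 0.0224]
tool_rot: [-0.025, 0.963, 0.101, 0.249]
contact_force: [-1.4, -1.2, -0.4]
gripper_width: -0.0
```

```bash
python3 st.py
```

```text
t 27.6 j [ 0.327 -0.071  2.184 -0.118  0.528  1.776] rack [-25.6  31.5  22.4] w [0.5285 0.2401 0.0224] F rack [-1.6 -0.9 -0.4] M [-0.15  0.3  -0.04] x ang-rack 0.07 z [ 0.475  0.099 -0.874] gw -0.0
```

Call:
{"op": "move_arm", "data": {
  "rows": [
    {"tx":0.003,"ty":0,"tz":0.0015,"ax":0,"ay":0,"az":0,"jaw":255},
    {"tx":0.002,"ty":0,"tz":0.001,"ax":0,"ay":0,"az":0,"jaw":255}
  ]
}}

```text
time: 27.8
tool_pos: [0.5299, 0.2406, 0.0194]
tool_rot: [-0.024, 0.965, 0.101, 0.243]
contact_force: [-13.8, -2.9, 8.5]
gripper_width: 0.0
```

```bash
python3 st.py E wrist
```

```text
t 27.8 j [ 0.327 -0.056  2.172 -0.115  0.539  1.774] rack [-24.1  31.7  19.4] w [0.5299 0.2406 0.0194] F rack [-14.1   0.    8.5] M [-0.33  1.49 -0.02] x ang-rack 0.1 z [ 0.463  0.095 -0.881] gw 0.0
```

View pics/E_wrist.png

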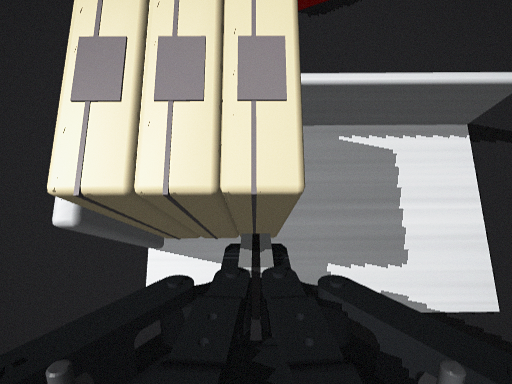

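All three near ends line up at row 192, and the stop was solid at 14 N. I'll back off, turn the tool and tighten along +y.

```bash
python3 - <<'E'
from h import *
R0=toolR(YAW,28)
plan(r2w([-70,-20,120]),toolR(YAW,0),p0=r2w([-45,31,40]),R0=R0,n=4)
plan(r2w([10,-75,75]),toolR(YAW+np.pi/2,28),p0=r2w([-70,-20,120]),R0=toolR(YAW),n=11)
E
```

```text
rows 4 rot/row [-0.0, -7.0, 0.0]
 t [0.0039, 0.0128, -0.0206]
 t [0.0013, 0.0128, -0.0209]
 t [-0.0012, 0.0127, -0.0209]
 t [-0.0038, 0.0127, -0.0206]
rows 11 rot/row [2.0, 2.0, -8.0]
 t [0.0073, 0.005, 0.0041]
 t [0.0064, 0.0061, 0.0041]
 t [0.0053, 0.0071, 0.0041]
 t [0.0041, 0.0079, 0.004]
 t [0.0028, 0.0085, 0.0038]
 t [0.0015, 0.0089, 0.0036]
 t [0.0001, 0.0091, 0.0033]
 t [-0.0013, 0.0092, 0.003]
 t [-0.0027, 0.009, 0.0026]
 t [-0.004, 0.0086, 0.0022]
 t [-0.0052, 0.008, 0.0017]
```

Call:
{"op": "move_arm", "data": {
  "rows": [
    {"tx":-0.022,"ty":0,"tz":-0.01,"ax":0,"ay":0,"az":0,"jaw":255},
    {"tx":0.003,"ty":0.01,"tz":-0.03,"ax":0,"ay":-7,"az":0,"jaw":255},
    {"tx":0.002,"ty":0.014,"tz":-0.03,"ax":0,"ay":-7,"az":0,"jaw":255},
    {"tx":0,"ty":0.014,"tz":-0.025,"ax":0,"ay":-7,"az":0,"jaw":255},
    {"tx":0,"ty":0.012,"tz":-0.015,"ax":0,"ay":-6,"az":0,"jaw":255}
  ]
}}

```text
time: 28.35
tool_pos: [0.4732, 0.1783, 0.1026]
tool_rot: [0.003, 0.994, 0.107, -0.009]
contact_force: [0.5, 0.3, 0.2]
gripper_width: -0.002
```

```bash
python3 st.py F scene; python3 - <<'E'
from h import *
plan(r2w([10,-65,90]),toolR(YAW+np.pi/2,20))
E
```

```text
t 28.35 j [ 0.215 -0.105  1.991 -0.004  1.275  1.573] rack [-92.4 -17.6 102.6] w [0.4732 0.1783 0.1026] F rack [0.6 0.2 0.2] M [ 0.    0.01 -0.01] x ang-rack 0.38 z [-0.018 -0.008 -1.   ] gw -0.002
rows 11 rot/row [1.38, 1.51, -8.08]
 t [0.009, 0.0042, 0.0013]
 t [0.0083, 0.0054, 0.0014]
 t [0.0074, 0.0066, 0.0015]
 t [0.0063, 0.0076, 0.0015]
 t [0.0052, 0.0084, 0.0014]
 t [0.0039, 0.0091, 0.0013]
 t [0.0025, 0.0096, 0.0012]
 t [0.0011, 0.0099, 0.001]
 t [-0.0003, 0.0099, 0.0008]
 t [-0.0017, 0.0098, 0.0005]
 t [-0.0031, 0.0095, 0.0002]
```

Call:
{"op": "move_arm", "data": {
  "rows": [
    {"tx":0.005,"ty":0.008,"tz":0.001,"ax":1.4,"ay":1.5,"az":-8.1,"jaw":255},
    {"tx":0.005,"ty":0.009,"tz":0.001,"ax":1.4,"ay":1.5,"az":-8.1,"jaw":255},
    {"tx":0.006,"ty":0.009,"tz":0.001,"ax":1.4,"ay":1.5,"az":-8.1,"jaw":255},
    {"tx":0.006,"ty":0.008,"tz":0.001,"ax":1.4,"ay":1.5,"az":-8.1,"jaw":255},
    {"tx":0.005,"ty":0.0085,"tz":0.001,"ax":1.4,"ay":1.5,"az":-8.1,"jaw":255},
    {"tx":0.004,"ty":0.009,"tz":0.001,"ax":1.4,"ay":1.5,"az":-8.1,"jaw":255},
    {"tx":0.0025,"ty":0.0095,"tz":0.001,"ax":1.4,"ay":1.5,"az":-8.1,"jaw":255},
    {"tx":0.001,"ty":0.01,"tz":0.001,"ax":1.4,"ay":1.5,"az":-8.1,"jaw":255},
    {"tx":0,"ty":0.01,"tz":0.001,"ax":1.4,"ay":1.5,"az":-8.1,"jaw":255},
    {"tx":-0.0015,"ty":0.01,"tz":0.001,"ax":1.4,"ay":1.5,"az":-8.1,"jaw":255},
    {"tx":-0.003,"ty":0.0095,"tz":0,"ax":1.4,"ay":1.5,"az":-8.1,"jaw":255},
    {"tx":0,"ty":0,"tz":0,"ax":0,"ay":0,"az":0,"jaw":255}
  ]
}}

```text
time: 29.6
tool_pos: [0.5844, 0.1462, 0.0844]
tool_rot: [-0.132, 0.601, 0.78, 0.116]
contact_force: [-0.4, -0.2, 1.0]
gripper_width: -0.001
```

```bash
python3 st.py; python3 - <<'E'
from h import *
plan(r2w([14,-30,28]),toolR(YAW+np.pi/2,28))
E
```

```text
t 29.6 j [-0.038  0.161  1.785  0.358  1.299 -0.411] rack [  9.9 -71.9  84.4] w [0.5844 0.1462 0.0844] F rack [-0.4 -0.1  1. ] M [-0.15 -0.04 -0.06] x ang-rack 3.12 z [-0.067  0.34  -0.938] gw -0.001
rows 2 rot/row [0.02, 3.86, 1.47]
 t [0.0098, 0.0024, 0.0337]
 t [0.0075, 0.0022, 0.0343]
```

Call:
{"op": "move_arm", "data": {
  "rows": [
    {"tx":0.007,"ty":0.0025,"tz":0.032,"ax":0,"ay":3.9,"az":1.5,"jaw":255},
    {"tx":0.005,"ty":0.0025,"tz":0.032,"ax":0,"ay":3.9,"az":1.5,"jaw":255},
    {"tx":0,"ty":0,"tz":0,"ax":0,"ay":0,"az":0,"jaw":255}
  ]
}}

```text
time: 29.9
tool_pos: [0.5817, 0.184, 0.0281]
tool_rot: [-0.188, 0.616, 0.749, 0.154]
contact_force: [-0.3, 0.1, -1.1]
gripper_width: 0.002
```

```bash
python3 st.py
```

```text
t 29.9 j [-0.032  0.271  1.795  0.507  1.239 -0.434] rack [ 15.  -34.4  28.1] w [0.5817 0.184  0.0281] F rack [-0.3  0.2 -1.1] M [-0.16 -0.02  0.04] x ang-rack -0.77 z [-0.092  0.462 -0.882] gw 0.002
```

Call:
{"op": "move_arm", "data": {
  "rows": [
    {"tx":0.013,"ty":0,"tz":0.007,"ax":0,"ay":0,"az":-0.5,"jaw":255},
    {"tx":0.009,"ty":0,"tz":0.005,"ax":0,"ay":0,"az":0,"jaw":255},
    {"tx":0.005,"ty":0,"tz":0.003,"ax":0,"ay":0,"az":0,"jaw":255},
    {"tx":0.003,"ty":0,"tz":0.0015,"ax":0,"ay":0,"az":0,"jaw":255},
    {"tx":0.002,"ty":0,"tz":0.001,"ax":0,"ay":0,"az":0,"jaw":255}
  ]
}}

```text
time: 30.4
tool_pos: [0.5751, 0.2238, 0.0322]
tool_rot: [-0.183, 0.613, 0.753, 0.156]
contact_force: [0.9, -0.3, -0.3]
gripper_width: 0.002
```

```bash
python3 st.py
```

```text
t 30.4 j [ 0.035  0.257  1.803  0.517  1.208 -0.386] rack [16.7  5.9 32.2] w [0.5751 0.2238 0.0322] F rack [ 0.8 -0.5 -0.3] M [-0.17  0.02  0.  ] x ang-rack -0.06 z [-0.085  0.459 -0.884] gw 0.002
```

Call:
{"op": "move_arm", "data": {
  "rows": [
    {"tx":0.003,"ty":0,"tz":0.0015,"ax":0,"ay":0,"az":0,"jaw":255},
    {"tx":0.002,"ty":0,"tz":0.0015,"ax":0,"ay":0,"az":0,"jaw":255},
    {"tx":0.002,"ty":0,"tz":0.001,"ax":0,"ay":0,"az":0,"jaw":255}
  ]
}}

```text
time: 30.7
tool_pos: [0.5748, 0.2308, 0.0333]
tool_rot: [-0.181, 0.613, 0.753, 0.155]
contact_force: [-0.0, -12.3, 2.2]
gripper_width: 0.006
```

```bash
python3 st.py
```

```text
t 30.7 j [ 0.049  0.255  1.802  0.515  1.201 -0.374] rack [17.9 12.9 33.3] w [0.5748 0.2308 0.0333] F rack [ -2.6 -12.    2.2] M [-1.81  0.11  0.27] x ang-rack 0.06 z [-0.082  0.456 -0.886] gw 0.006
```

The row is tight, stopping at the same 12.9 mm with 12 N. I'll go back for the fourth case.

Call:
{"op": "move_arm", "data": {
  "rows": [
    {"tx":-0.03,"ty":0,"tz":-0.016,"ax":0,"ay":0,"az":0,"jaw":255},
    {"tx":-0.01,"ty":0,"tz":-0.04,"ax":0,"ay":-7,"az":0,"jaw":255},
    {"tx":-0.015,"ty":-0.005,"tz":-0.045,"ax":0,"ay":-8,"az":0,"jaw":255},
    {"tx":-0.025,"ty":-0.015,"tz":-0.03,"ax":0,"ay":-8,"az":0,"jaw":0},
    {"tx":-0.04,"ty":-0.018,"tz":-0.005,"ax":0,"ay":-4,"az":0,"jaw":0},
    {"tx":-0.04,"ty":-0.018,"tz":0,"ax":0,"ay":0,"az":0,"jaw":0},
    {"tx":-0.03,"ty":-0.015,"tz":0,"ax":0,"ay":0,"az":0,"jaw":0},
    {"tx":0,"ty":0,"tz":0,"ax":0,"ay":0,"az":0,"jaw":0}
  ]
}}

```text
time: 31.5
tool_pos: [0.5507, -0.0203, 0.1324]
tool_rot: [0.009, 0.633, 0.774, 0.002]
contact_force: [-0.7, -0.1, -0.0]
gripper_width: 0.846
```

```bash
python3 st.py G wrist top; python3 - <<'E'
from h import *
plan(np.array([.5384,-.0273,.13]),toolR(YAW+np.pi/2))
T=load("top","G");cv2.imwrite("pics/G_t.png",cv2.resize(T["color"][155:235,110:220,::-1],(770,560),interpolation=cv2.INTER_NEAREST))
E
```

```text
t 31.5 j [-0.169 -0.052  1.887 -0.006  1.289 -0.367] rack [ -57.5 -227.9  132.4] w [ 0.5507 -0.0203  0.1324] F rack [-0.7  0.  -0. ] M [-0.01  0.02 -0.06] x ang-rack -0.44 z [ 0.016 -0.009 -1.   ] gw 0.846
rows 1 rot/row [0.81, 0.59, -0.32]
 t [-0.0065, -0.0146, 0.0021]
```

View pics/G_wrist.png

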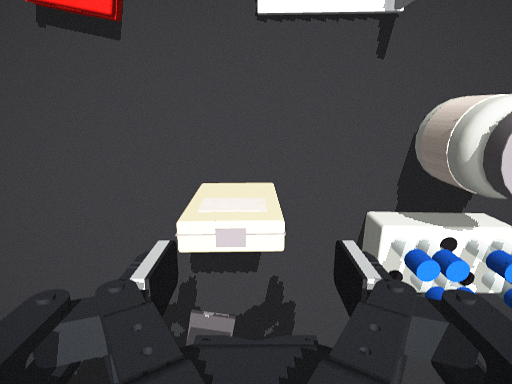

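View pics/G_t.png

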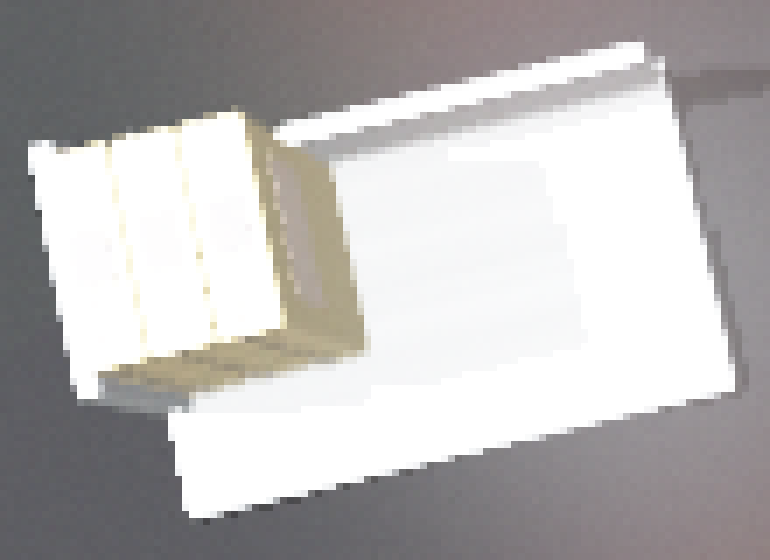

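The row now sits flush: row3's corner is at (144.3,170.4), and flush predicts (144.3,170.6). Now I'll take the fourth case.

Call:
{"op": "move_arm", "data": {
  "rows": [
    {"tx":-0.005,"ty":-0.012,"tz":0.0,"ax":0.8,"ay":0.6,"az":-0.3,"jaw":0},
    {"tx":-0.0015,"ty":-0.0025,"tz":0.015,"ax":0,"ay":0,"az":0,"jaw":0},
    {"tx":0,"ty":0,"tz":0.015,"ax":0,"ay":0,"az":0,"jaw":0},
    {"tx":0,"ty":0,"tz":0,"ax":0,"ay":0,"az":0,"jaw":0}
  ]
}}

```text
time: 32.0
tool_pos: [0.5371, -0.0252, 0.0984]
tool_rot: [-0.002, 0.629, 0.778, -0.0]
contact_force: [-0.4, -0.6, 0.2]
gripper_width: 1.001
```

```bash
python3 st.py H wrist; python3 - <<'E'
from h import *
plan(np.array([.5384,-.0273,.060]),toolR(YAW+np.pi/2),n=2)
E
```

```text
t 32.0 j [-0.186 -0.032  1.929  0.002  1.248 -0.398] rack [ -71.8 -229.9   98.4] w [ 0.5371 -0.0252  0.0984] F rack [-0.5 -0.6  0.2] M [-0.01  0.02  0.01] x ang-rack 0.19 z [-0.003  0.002 -1.   ] gw 1.001
rows 2 rot/row [-0.05, -0.07, 0.1]
 t [-0.0011, 0.0002, 0.0196]
 t [-0.0011, 0.0002, 0.0196]
```

View pics/H_wrist.png

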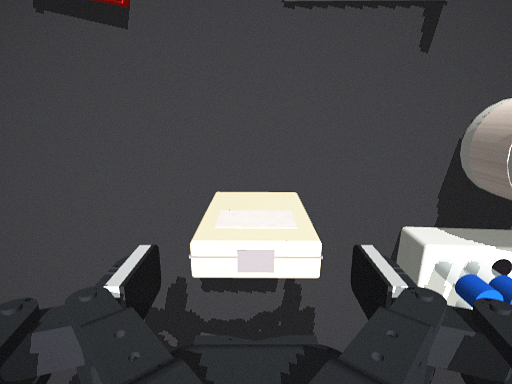

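Call:
{"op": "move_arm", "data": {
  "rows": [
    {"tx":-0.001,"ty":0,"tz":0.018,"ax":0,"ay":-0.1,"az":0.1,"jaw":0},
    {"tx":-0.001,"ty":0,"tz":0.015,"ax":0,"ay":-0.1,"az":0.1,"jaw":0},
    {"tx":0,"ty":0,"tz":0.002,"ax":0,"ay":0,"az":0,"jaw":0},
    {"tx":0,"ty":0,"tz":0,"ax":0,"ay":0,"az":0,"jaw":100},
    {"tx":0,"ty":0,"tz":0,"ax":0,"ay":0,"az":0,"jaw":255},
    {"tx":0,"ty":0,"tz":0,"ax":0,"ay":0,"az":0,"jaw":255},
    {"tx":0,"ty":0,"tz":0,"ax":0,"ay":0,"az":0,"jaw":255}
  ]
}}

```text
time: 32.75
tool_pos: [0.5399, -0.0257, 0.065]
tool_rot: [0.001, 0.629, 0.777, -0.0]
contact_force: [1.1, 0.1, -1.8]
gripper_width: 0.743
```

```bash
python3 st.py
```

```text
t 32.75 j [-1.850e-01  1.700e-02  1.943e+00 -1.000e-03  1.181e+00 -3.940e-01] rack [ -69.2 -230.9   65. ] w [ 0.5399 -0.0257  0.065 ] F rack [ 1.1 -0.1 -1.8] M [-0.02  0.01  0.05] x ang-rack 0.15 z [ 0.001 -0.001 -1.   ] gw 0.743
```

Call:
{"op": "move_arm", "data": {
  "rows": [
    {"tx":0,"ty":0,"tz":-0.02,"ax":0,"ay":0,"az":0,"jaw":255},
    {"tx":0,"ty":0,"tz":-0.04,"ax":0,"ay":0,"az":0,"jaw":255},
    {"tx":0.02,"ty":0.005,"tz":-0.03,"ax":0,"ay":0,"az":0,"jaw":255},
    {"tx":0.035,"ty":0.015,"tz":0,"ax":0,"ay":0,"az":0,"jaw":255},
    {"tx":0.035,"ty":0.015,"tz":0,"ax":0,"ay":0,"az":0,"jaw":255},
    {"tx":0.035,"ty":0.015,"tz":0,"ax":0,"ay":0,"az":0,"jaw":255},
    {"tx":0.03,"ty":0.014,"tz":0,"ax":0,"ay":0,"az":0,"jaw":255},
    {"tx":0.02,"ty":0.01,"tz":0,"ax":0,"ay":0,"az":0,"jaw":255},
    {"tx":0,"ty":0,"tz":0,"ax":0,"ay":0,"az":0,"jaw":255}
  ]
}}

```text
time: 33.65
tool_pos: [0.5777, 0.1676, 0.1615]
tool_rot: [0.002, 0.631, 0.776, 0.002]
contact_force: [-0.2, -1.0, -2.1]
gripper_width: 0.738
```

```bash
python3 st.py I wrist; python3 - <<'E'
from h import *
plan(r2w([12,-20,140]),toolR(YAW+np.pi/2))
E
```

```text
t 33.65 j [ 0.159  0.046  1.739 -0.     1.351 -0.047] rack [  7.7 -49.6 161.5] w [0.5777 0.1676 0.1615] F rack [-0.3 -0.9 -2.1] M [-0.05 -0.01  0.05] x ang-rack -0.07 z [ 0.006  0.001 -1.   ] gw 0.738
rows 1 rot/row [0.32, 0.07, -0.12]
 t [0.0307, 0.0046, 0.0213]
```

View pics/I_wrist.png

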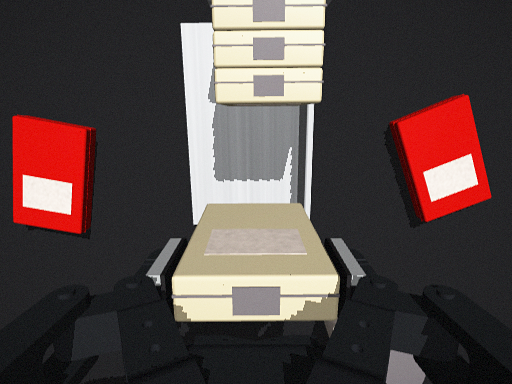

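Call:
{"op": "move_arm", "data": {
  "rows": [
    {"tx":0.018,"ty":0.003,"tz":0.02,"ax":0.3,"ay":0,"az":-0.1,"jaw":255},
    {"tx":0.005,"ty":0.001,"tz":0.025,"ax":0,"ay":0,"az":0,"jaw":255},
    {"tx":0,"ty":0,"tz":0.02,"ax":0,"ay":0,"az":0,"jaw":255},
    {"tx":0,"ty":0,"tz":0.005,"ax":0,"ay":0,"az":0,"jaw":255},
    {"tx":0,"ty":0,"tz":0,"ax":0,"ay":0,"az":0,"jaw":255}
  ]
}}

```text
time: 34.2
tool_pos: [0.5776, 0.1863, 0.091]
tool_rot: [0.002, 0.632, 0.775, -0.0]
contact_force: [-0.6, 0.1, -1.4]
gripper_width: 0.739
```

```bash
python3 st.py J wrist scene
```

```text
t 34.2 j [ 0.191  0.134  1.771 -0.004  1.235 -0.012] rack [ 11.4 -31.2  91. ] w [0.5776 0.1863 0.091 ] F rack [-0.5  0.2 -1.4] M [-0.03  0.03  0.03] x ang-rack -0.22 z [ 0.003 -0.003 -1.   ] gw 0.739
```

View pics/J_wrist.png

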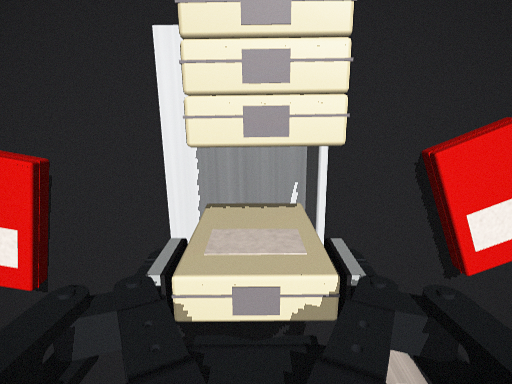

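Call:
{"op": "move_arm", "data": {
  "rows": [
    {"tx":0,"ty":0.0,"tz":0.008,"ax":0,"ay":0.1,"az":-0.2,"jaw":255},
    {"tx":0.005,"ty":0,"tz":0.005,"ax":0,"ay":0,"az":0,"jaw":255},
    {"tx":0.01,"ty":0,"tz":0,"ax":0,"ay":0,"az":0,"jaw":255},
    {"tx":0.006,"ty":0,"tz":0,"ax":0,"ay":0,"az":0,"jaw":255},
    {"tx":0,"ty":0,"tz":0,"ax":0,"ay":0,"az":0,"jaw":255}
  ]
}}

```text
time: 34.8
tool_pos: [0.5761, 0.2088, 0.0822]
tool_rot: [0.004, 0.631, 0.776, 0.004]
contact_force: [0.1, -0.7, -2.4]
gripper_width: 0.734
```

```bash
python3 st.py
```

```text
t 34.8 j [ 2.270e-01  1.520e-01  1.767e+00 -1.000e-03  1.212e+00  2.100e-02] rack [14.6 -8.9 82.2] w [0.5761 0.2088 0.0822] F rack [-0.  -0.7 -2.4] M [ 0.01 -0.01  0.03] x ang-rack -0.07 z [ 0.011  0.001 -1.   ] gw 0.734
```

Call:
{"op": "move_arm", "data": {
  "rows": [
    {"tx":0,"ty":-0.001,"tz":0.005,"ax":0.6,"ay":0,"az":-0.1,"jaw":255},
    {"tx":0.003,"ty":0,"tz":0.003,"ax":0,"ay":0,"az":0,"jaw":255},
    {"tx":0.004,"ty":0,"tz":0.001,"ax":0,"ay":0,"az":0,"jaw":255},
    {"tx":0.003,"ty":0,"tz":0,"ax":0,"ay":0,"az":0,"jaw":255}
  ]
}}

```text
time: 35.2
tool_pos: [0.5731, 0.2193, 0.0727]
tool_rot: [0.001, 0.63, 0.777, -0.0]
contact_force: [0.1, 0.7, -2.0]
gripper_width: 0.74
```

```bash
python3 st.py
```

```text
t 35.2 j [ 0.245  0.172  1.762 -0.002  1.208  0.037] rack [13.8  2.  72.7] w [0.5731 0.2193 0.0727] F rack [ 0.3  0.7 -2. ] M [0.02 0.02 0.02] x ang-rack 0.08 z [ 0.    -0.002 -1.   ] gw 0.74
```

Foot just above the floor. I'll advance to row3 slowly.

Call:
{"op": "move_arm", "data": {
  "rows": [
    {"tx":0.003,"ty":0,"tz":0,"ax":0,"ay":0,"az":0,"jaw":255},
    {"tx":0.002,"ty":0,"tz":0,"ax":0,"ay":0,"az":0,"jaw":255},
    {"tx":0.002,"ty":0,"tz":0,"ax":0,"ay":0,"az":0,"jaw":255}
  ]
}}

```text
time: 35.5
tool_pos: [0.5714, 0.2269, 0.0725]
tool_rot: [0.001, 0.629, 0.777, -0.001]
contact_force: [0.0, -0.4, -1.4]
gripper_width: 0.741
```

```bash
python3 st.py K wrist scene
```

```text
t 35.5 j [ 0.258  0.175  1.759 -0.002  1.208  0.049] rack [13.8  9.8 72.5] w [0.5714 0.2269 0.0725] F rack [-0.  -0.4 -1.4] M [0.07 0.01 0.03] x ang-rack 0.09 z [ 0.    -0.002 -1.   ] gw 0.741
```

View pics/K_wrist.png

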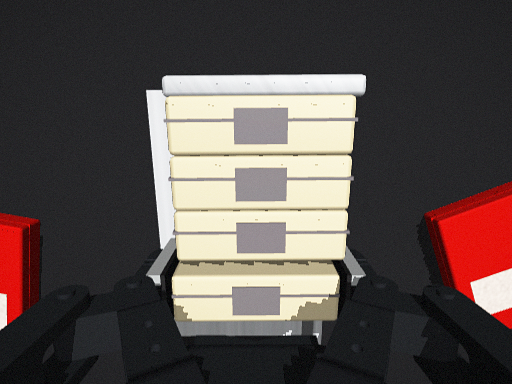

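Call:
{"op": "move_arm", "data": {
  "rows": [
    {"tx":0.002,"ty":0.001,"tz":0,"ax":0,"ay":0,"az":0,"jaw":255},
    {"tx":0.002,"ty":0.001,"tz":0,"ax":0,"ay":0,"az":0,"jaw":255}
  ]
}}

```text
time: 35.8
tool_pos: [0.5726, 0.2275, 0.0726]
tool_rot: [0.003, 0.63, 0.777, -0.004]
contact_force: [-0.1, -8.4, -0.0]
gripper_width: 0.741
```

```bash
python3 st.py
```

```text
t 35.8 j [ 0.262  0.18   1.752 -0.01   1.212  0.057] rack [15.  10.1 72.6] w [0.5726 0.2275 0.0726] F rack [-1.9 -8.2 -0. ] M [-1.24  0.09 -0.22] x ang-rack 0.04 z [-0.001 -0.01  -1.   ] gw 0.741
```

Call:
{"op": "move_arm", "data": {
  "rows": [
    {"tx":0,"ty":0.001,"tz":0.0015,"ax":0,"ay":0.3,"az":0,"jaw":255},
    {"tx":0,"ty":0.001,"tz":0.0015,"ax":0,"ay":0.2,"az":0,"jaw":255}
  ]
}}

```text
time: 36.0
tool_pos: [0.5742, 0.2273, 0.0699]
tool_rot: [-0.001, 0.63, 0.777, -0.002]
contact_force: [-7.6, -1.3, 13.6]
gripper_width: 0.742
```

```bash
python3 st.py
```

```text
t 36.0 j [ 2.57e-01  1.87e-01  1.75e+00 -1.00e-03  1.21e+00  4.90e-02] rack [16.5  9.6 69.9] w [0.5742 0.2273 0.0699] F rack [-7.7  0.3 13.6] M [-0.27  1.09  0.06] x ang-rack 0.01 z [-0.005 -0.002 -1.   ] gw 0.742
```

It's on the floor. I'll release and rise.

Call:
{"op": "move_arm", "data": {
  "rows": [
    {"tx":0,"ty":0,"tz":-0.0005,"ax":0,"ay":0,"az":0,"jaw":60},
    {"tx":0,"ty":0,"tz":0,"ax":0,"ay":0,"az":0,"jaw":0},
    {"tx":0,"ty":0,"tz":0,"ax":0,"ay":0,"az":0,"jaw":0},
    {"tx":0,"ty":0,"tz":-0.02,"ax":0,"ay":0,"az":0,"jaw":0},
    {"tx":0,"ty":0,"tz":-0.04,"ax":0,"ay":0,"az":0,"jaw":0},
    {"tx":-0.01,"ty":0,"tz":-0.03,"ax":0,"ay":0,"az":0,"jaw":0},
    {"tx":0,"ty":0,"tz":0,"ax":0,"ay":0,"az":0,"jaw":0}
  ]
}}

```text
time: 36.7
tool_pos: [0.5776, 0.2189, 0.1635]
tool_rot: [-0.001, 0.63, 0.777, -0.0]
contact_force: [0.4, 0.4, 0.6]
gripper_width: 0.998
```

```bash
python3 st.py L wrist scene
```

```text
t 36.7 j [2.410e-01 8.600e-02 1.693e+00 1.000e-03 1.364e+00 3.300e-02] rack [ 18.1   0.6 163.5] w [0.5776 0.2189 0.1635] F rack [0.5 0.3 0.6] M [-0.01 -0.06 -0.02] x ang-rack 0.06 z [-0.002  0.    -1.   ] gw 0.998
```

View pics/L_wrist.png

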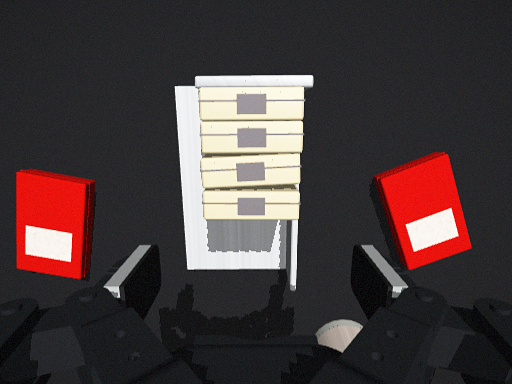

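Row3 has yawed a little: it slants at (250,170), with small gaps on either side. A low push along +y on row4 should square them, and then I'll push from the side.

Call:
{"op": "move_arm", "data": {
  "rows": [
    {"tx":-0.03,"ty":-0.001,"tz":0,"ax":0,"ay":8,"az":0,"jaw":255},
    {"tx":-0.04,"ty":-0.001,"tz":0.015,"ax":0,"ay":8,"az":0,"jaw":255},
    {"tx":-0.02,"ty":0,"tz":0.04,"ax":0,"ay":8,"az":0,"jaw":255},
    {"tx":-0.01,"ty":0,"tz":0.035,"ax":0,"ay":3,"az":0,"jaw":255},
    {"tx":0,"ty":0,"tz":0,"ax":0,"ay":0,"az":0,"jaw":255}
  ]
}}

```text
time: 37.3
tool_pos: [0.585, 0.1535, 0.0512]
tool_rot: [-0.192, 0.609, 0.755, 0.15]
contact_force: [-0.6, -0.0, -0.7]
gripper_width: 0.144
```

```bash
python3 st.py; python3 - <<'E'
from h import *
plan(r2w([16,-40,28]),toolR(YAW+np.pi/2,28))
E
```

```text
t 37.3 j [-0.08   0.249  1.776  0.484  1.31  -0.466] rack [ 11.9 -64.9  51.2] w [0.585  0.1535 0.0512] F rack [-0.6  0.1 -0.7] M [-0.28 -0.01  0.02] x ang-rack 0.17 z [-0.108  0.46  -0.881] gw 0.144
rows 1 rot/row [-0.61, -0.17, 0.15]
 t [0.011, 0.0044, 0.0321]
```

Call:
{"op": "move_arm", "data": {
  "rows": [
    {"tx":0.009,"ty":0.0045,"tz":0.028,"ax":-0.6,"ay":0,"az":0.1,"jaw":255},
    {"tx":0.009,"ty":0,"tz":0.005,"ax":0,"ay":0,"az":0,"jaw":255},
    {"tx":0.006,"ty":0,"tz":0.0035,"ax":0,"ay":0,"az":0,"jaw":255},
    {"tx":0.003,"ty":0,"tz":0.0015,"ax":0,"ay":0,"az":0,"jaw":255}
  ]
}}

```text
time: 37.7
tool_pos: [0.5796, 0.1978, 0.0308]
tool_rot: [-0.189, 0.611, 0.754, 0.152]
contact_force: [-0.5, 0.6, 0.3]
gripper_width: -0.005
```

```bash
python3 st.py
```

```text
t 37.7 j [-0.008  0.27   1.791  0.506  1.241 -0.423] rack [ 15.7 -20.4  30.8] w [0.5796 0.1978 0.0308] F rack [-0.4  0.7  0.3] M [-0.19 -0.04  0.08] x ang-rack 0.04 z [-0.1    0.46  -0.883] gw -0.005
```

Call:
{"op": "move_arm", "data": {
  "rows": [
    {"tx":0.004,"ty":0,"tz":0.002,"ax":0,"ay":0,"az":0,"jaw":255},
    {"tx":0.003,"ty":0,"tz":0.002,"ax":0,"ay":0,"az":0,"jaw":255},
    {"tx":0.002,"ty":0,"tz":0.001,"ax":0,"ay":0,"az":0,"jaw":255},
    {"tx":0.002,"ty":0,"tz":0.001,"ax":0,"ay":0,"az":0,"jaw":255}
  ]
}}

```text
time: 38.1
tool_pos: [0.5797, 0.2112, 0.0357]
tool_rot: [-0.185, 0.609, 0.756, 0.153]
contact_force: [-0.3, -7.1, -1.9]
gripper_width: 0.001
```

```bash
python3 st.py M wrist
```

```text
t 38.1 j [ 0.015  0.262  1.79   0.508  1.231 -0.405] rack [18.6 -7.3 35.7] w [0.5797 0.2112 0.0357] F rack [-1.8 -6.9 -1.9] M [-1.42 -0.06  0.12] x ang-rack 0.44 z [-0.093  0.457 -0.885] gw 0.001
```

View pics/M_wrist.png

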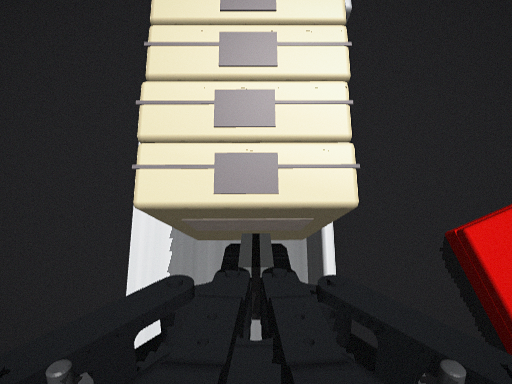

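Square again: the stop at -7.3 mm is exactly one case thickness out from before. Row3 is about 1 mm off in x, so I'll push row3 and row4 from the side, low, with the turned tool.

Call:
{"op": "move_arm", "data": {
  "rows": [
    {"tx":-0.03,"ty":0,"tz":-0.016,"ax":0,"ay":0,"az":0,"jaw":255},
    {"tx":0.0,"ty":-0.01,"tz":-0.035,"ax":0,"ay":-7,"az":0,"jaw":255},
    {"tx":0.0,"ty":-0.02,"tz":-0.035,"ax":0,"ay":-7,"az":0,"jaw":255},
    {"tx":0.0,"ty":-0.03,"tz":-0.02,"ax":0,"ay":-7,"az":0,"jaw":255},
    {"tx":0.0,"ty":-0.025,"tz":-0.01,"ax":0,"ay":-6,"az":0,"jaw":255}
  ]
}}

```text
time: 38.65
tool_pos: [0.5102, 0.1205, 0.1278]
tool_rot: [-0.001, 0.632, 0.775, -0.0]
contact_force: [-0.9, 0.8, -1.4]
gripper_width: -0.002
```

```bash
python3 st.py; python3 - <<'E'
from h import *
plan(r2w([-95,19,85]),toolR(YAW,20))
E
```

```text
t 38.65 j [ 8.900e-02 -1.010e-01  1.942e+00  1.000e-03  1.302e+00 -1.140e-01] rack [-68.1 -81.7 127.8] w [0.5102 0.1205 0.1278] F rack [-0.8  1.  -1.4] M [ 0.08 -0.   -0.02] x ang-rack -0.29 z [-0.002  0.001 -1.   ] gw -0.002
rows 11 rot/row [-1.43, 1.43, 8.06]
 t [0.0091, -0.0025, 0.0039]
 t [0.0086, -0.0038, 0.0041]
 t [0.0079, -0.0051, 0.0041]
 t [0.007, -0.0062, 0.0042]
 t [0.0059, -0.0073, 0.0042]
 t [0.0047, -0.0081, 0.0041]
 t [0.0034, -0.0088, 0.004]
 t [0.002, -0.0093, 0.0039]
 t [0.0006, -0.0096, 0.0036]
 t [-0.0008, -0.0096, 0.0034]
 t [-0.0022, -0.0095, 0.0031]
```

Call:
{"op": "move_arm", "data": {
  "rows": [
    {"tx":0.009,"ty":-0.0025,"tz":0.003,"ax":-1.4,"ay":1.4,"az":8.1,"jaw":255},
    {"tx":0.0085,"ty":-0.004,"tz":0.003,"ax":-1.4,"ay":1.4,"az":8.1,"jaw":255},
    {"tx":0.008,"ty":-0.005,"tz":0.004,"ax":-1.4,"ay":1.4,"az":8.1,"jaw":255},
    {"tx":0.007,"ty":-0.006,"tz":0.004,"ax":-1.4,"ay":1.4,"az":8.1,"jaw":255},
    {"tx":0.006,"ty":-0.0075,"tz":0.004,"ax":-1.4,"ay":1.4,"az":8.1,"jaw":255},
    {"tx":0.0045,"ty":-0.008,"tz":0.004,"ax":-1.4,"ay":1.4,"az":8.1,"jaw":255},
    {"tx":0.0035,"ty":-0.009,"tz":0.004,"ax":-1.4,"ay":1.4,"az":8.1,"jaw":255},
    {"tx":0.002,"ty":-0.009,"tz":0.004,"ax":-1.4,"ay":1.4,"az":8.1,"jaw":255},
    {"tx":0.0005,"ty":-0.0095,"tz":0.0035,"ax":-1.4,"ay":1.4,"az":8.1,"jaw":255},
    {"tx":-0.001,"ty":-0.0095,"tz":0.0035,"ax":-1.4,"ay":1.4,"az":8.1,"jaw":255},
    {"tx":-0.002,"ty":-0.0095,"tz":0.003,"ax":-1.4,"ay":1.4,"az":8.1,"jaw":255},
    {"tx":0,"ty":0,"tz":0,"ax":0,"ay":0,"az":0,"jaw":255}
  ]
}}

```text
time: 39.85
tool_pos: [0.4625, 0.2207, 0.0932]
tool_rot: [-0.023, 0.981, 0.076, 0.176]
contact_force: [0.1, -0.1, -0.4]
gripper_width: 0.002
```

```bash
python3 st.py; python3 - <<'E'
from h import *
plan(r2w([-70,20,28]),toolR(YAW,28))
E
```

```text
t 39.85 j [ 0.321 -0.322  2.221 -0.05   0.888  1.763] rack [-94.2  26.1  93.2] w [0.4625 0.2207 0.0932] F rack [ 0.  -0.1 -0.4] M [-0.12  0.18  0.01] x ang-rack -3.26 z [ 0.341  0.073 -0.937] gw 0.002
rows 2 rot/row [0.08, 3.79, -1.53]
 t [0.0001, 0.0031, 0.0347]
 t [-0.0023, 0.0031, 0.0347]
```

Call:
{"op": "move_arm", "data": {
  "rows": [
    {"tx":-0.003,"ty":0.003,"tz":0.031,"ax":0,"ay":3.8,"az":-1.5,"jaw":255},
    {"tx":-0.004,"ty":0.003,"tz":0.03,"ax":0,"ay":3.8,"az":-1.5,"jaw":255},
    {"tx":0.008,"ty":0,"tz":0.007,"ax":0,"ay":0,"az":0,"jaw":255},
    {"tx":0.007,"ty":0,"tz":0.0045,"ax":0,"ay":0,"az":0,"jaw":255},
    {"tx":0.004,"ty":0,"tz":0.0025,"ax":0,"ay":0,"az":0,"jaw":255}
  ]
}}

```text
time: 40.35
tool_pos: [0.5067, 0.2232, 0.0324]
tool_rot: [-0.023, 0.963, 0.108, 0.245]
contact_force: [0.6, 0.3, -0.2]
gripper_width: 0.003
```

```bash
python3 st.py N wrist
```

```text
t 40.35 j [ 0.304 -0.161  2.241 -0.087  0.569  1.714] rack [-50.4  19.4  32.4] w [0.5067 0.2232 0.0324] F rack [ 0.7  0.1 -0.2] M [-0.02  0.27 -0.02] x ang-rack 1.01 z [ 0.467  0.098 -0.879] gw 0.003
```

View pics/N_wrist.png

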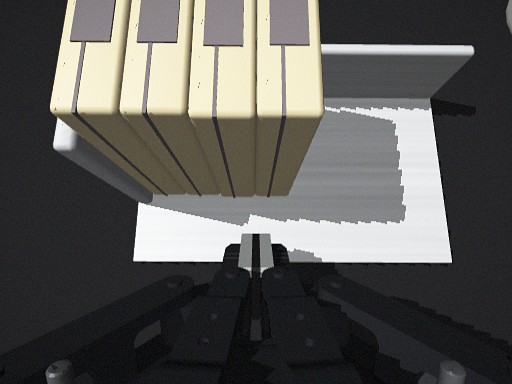

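Row3 and row4 sit about 2 mm nearer (edge row 116 against 110). I'll push them both home at their joint.

Call:
{"op": "move_arm", "data": {
  "rows": [
    {"tx":0.007,"ty":0,"tz":0.005,"ax":0,"ay":0,"az":0.5,"jaw":255},
    {"tx":0.005,"ty":0,"tz":0.004,"ax":0,"ay":0,"az":0.3,"jaw":255},
    {"tx":0.003,"ty":0,"tz":0.002,"ax":0,"ay":0,"az":0,"jaw":255},
    {"tx":0.002,"ty":0,"tz":0.001,"ax":0,"ay":0,"az":0,"jaw":255},
    {"tx":0.002,"ty":0,"tz":0.001,"ax":0,"ay":0,"az":0,"jaw":255}
  ]
}}

```text
time: 40.9
tool_pos: [0.5326, 0.2287, 0.0329]
tool_rot: [-0.025, 0.964, 0.101, 0.245]
contact_force: [-17.1, -4.2, 10.8]
gripper_width: -0.003
```

```bash
python3 st.py
```

```text
t 40.9 j [ 0.299 -0.094  2.18  -0.083  0.561  1.72 ] rack [-23.9  19.5  32.9] w [0.5326 0.2287 0.0329] F rack [-17.6  -0.6  10.8] M [-0.44  1.85 -0.03] x ang-rack 0.06 z [ 0.467  0.098 -0.879] gw -0.003
```

Call:
{"op": "move_arm", "data": {
  "rows": [
    {"tx":-0.02,"ty":0,"tz":-0.01,"ax":0,"ay":0,"az":0,"jaw":255},
    {"tx":-0.003,"ty":0,"tz":-0.002,"ax":0,"ay":0,"az":0,"jaw":255}
  ]
}}

```text
time: 41.1
tool_pos: [0.5068, 0.2233, 0.0322]
tool_rot: [-0.025, 0.964, 0.101, 0.244]
contact_force: [-0.4, -0.9, -0.3]
gripper_width: 0.003
```

```bash
python3 st.py O wrist
```

```text
t 41.1 j [ 0.304 -0.16   2.24  -0.087  0.569  1.728] rack [-50.2  19.5  32.2] w [0.5068 0.2233 0.0322] F rack [-0.6 -0.8 -0.3] M [-0.06  0.26  0.05] x ang-rack 0.08 z [ 0.466  0.097 -0.879] gw 0.003
```

View pics/O_wrist.png

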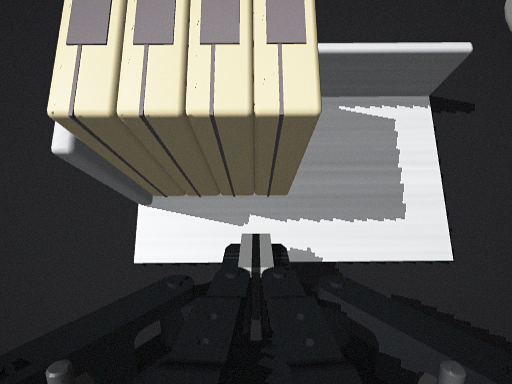

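```bash
python3 - <<'E'
from h import *
W=load("wrist","O");g=W["color"].astype(int).sum(2)
for c in(55,60,66,90,100,110,125,131,160,170,178,195,203,230,240,247,260,270,290,300,312):
    col=g[90:135,c];d=col[:-3]-col[3:];print(c,90+int(d.argmax())+1,d.max())
for y in(70,50,30,10):
    for x in(-17,):
        for z in (106,6): print(y,z,proj(W,r2w([x,y,z])).round(1), proj(W,r2w([x+2,y,z])).round(1))
E
```

```text
55 116 245
60 115 249
66 116 257
90 115 252
100 115 247
110 113 151
125 115 268
131 115 252
160 115 251
170 115 264
178 114 210
195 115 255
203 114 249
230 115 249
240 114 241
247 114 241
260 114 252
270 114 260
290 114 253
300 114 255
312 114 256
70 106 [ 77.  117.5] [ 77.9 111.1]
70 6 [169.4 198.2] [169.6 194.9]
50 106 [147.7 117.6] [148.3 111.1]
50 6 [203.4 198.2] [203.6 194.9]
30 106 [218.5 117.7] [218.6 111.2]
30 6 [237.4 198.2] [237.5 194.9]
10 106 [289.1 117.7] [288.9 111.3]
10 6 [271.4 198.2] [271.4 194.9]
```

All four near edges sit at rows 114-116, which is within 0.6 mm. One last gentle +y push will make sure the row is tight.

Call:
{"op": "move_arm", "data": {
  "rows": [
    {"tx":-0.015,"ty":0.01,"tz":-0.015,"ax":0,"ay":0,"az":0,"jaw":255},
    {"tx":0.0,"ty":0.025,"tz":-0.03,"ax":0,"ay":-7,"az":0,"jaw":255},
    {"tx":0.0,"ty":0.03,"tz":-0.03,"ax":0,"ay":-7,"az":0,"jaw":255},
    {"tx":0,"ty":0.02,"tz":-0.02,"ax":0,"ay":-7,"az":0,"jaw":255},
    {"tx":0,"ty":0.01,"tz":-0.01,"ax":0,"ay":-6,"az":0,"jaw":255}
  ]
}}

```text
time: 41.65
tool_pos: [0.4701, 0.1171, 0.1204]
tool_rot: [-0.0, 0.994, 0.107, 0.001]
contact_force: [0.2, -0.4, 0.9]
gripper_width: -0.002
```

```bash
python3 st.py; python3 - <<'E'
from h import *
plan(r2w([14,-78,75]),toolR(YAW+np.pi/2,24))
E
```

```text
t 41.65 j [ 0.09  -0.198  2.041  0.     1.296  1.446] rack [-108.   -76.9  120.4] w [0.4701 0.1171 0.1204] F rack [ 0.1 -0.5  0.9] M [ 0.01 -0.09 -0.03] x ang-rack 0.41 z [ 0.003  0.    -1.   ] gw -0.002
rows 11 rot/row [1.72, 1.71, -8.01]
 t [0.0111, 0.0002, 0.0042]
 t [0.0108, 0.0018, 0.0045]
 t [0.0103, 0.0035, 0.0047]
 t [0.0096, 0.005, 0.0049]
 t [0.0086, 0.0064, 0.005]
 t [0.0075, 0.0077, 0.005]
 t [0.0062, 0.0088, 0.0049]
 t [0.0047, 0.0097, 0.0048]
 t [0.0032, 0.0104, 0.0046]
 t [0.0016, 0.0109, 0.0044]
 t [-0.0001, 0.0111, 0.0041]
```

Call:
{"op": "move_arm", "data": {
  "rows": [
    {"tx":0.011,"ty":0,"tz":0.003,"ax":1.7,"ay":1.7,"az":-8,"jaw":255},
    {"tx":0.011,"ty":0.002,"tz":0.003,"ax":1.7,"ay":1.7,"az":-8,"jaw":255},
    {"tx":0.0105,"ty":0.0035,"tz":0.003,"ax":1.7,"ay":1.7,"az":-8,"jaw":255},
    {"tx":0.0095,"ty":0.005,"tz":0.004,"ax":1.7,"ay":1.7,"az":-8,"jaw":255},
    {"tx":0.0085,"ty":0.0065,"tz":0.004,"ax":1.7,"ay":1.7,"az":-8,"jaw":255},
    {"tx":0.0075,"ty":0.0075,"tz":0.004,"ax":1.7,"ay":1.7,"az":-8,"jaw":255},
    {"tx":0.006,"ty":0.009,"tz":0.004,"ax":1.7,"ay":1.7,"az":-8,"jaw":255},
    {"tx":0.0045,"ty":0.0095,"tz":0.004,"ax":1.7,"ay":1.7,"az":-8,"jaw":255},
    {"tx":0.003,"ty":0.0105,"tz":0.004,"ax":1.7,"ay":1.7,"az":-8,"jaw":255},
    {"tx":0.0015,"ty":0.011,"tz":0.004,"ax":1.7,"ay":1.7,"az":-8,"jaw":255},
    {"tx":0,"ty":0.009,"tz":0.003,"ax":1.7,"ay":1.7,"az":-8,"jaw":255},
    {"tx":0,"ty":0,"tz":0,"ax":0,"ay":0,"az":0,"jaw":255}
  ]
}}

```text
time: 42.85
tool_pos: [0.6119, 0.1377, 0.098]
tool_rot: [-0.15, 0.599, 0.774, 0.143]
contact_force: [-0.0, -0.4, -0.7]
gripper_width: -0.001
```

```bash
python3 st.py; python3 - <<'E'
from h import *
plan(r2w([16,-45,28]),toolR(YAW+np.pi/2,28))
E
```

```text
t 42.85 j [-0.077  0.204  1.722  0.419  1.336 -0.455] rack [ 35.  -85.8  98. ] w [0.6119 0.1377 0.098 ] F rack [-0.1 -0.4 -0.7] M [-0.2  -0.   -0.04] x ang-rack 3.19 z [-0.06   0.401 -0.914] gw -0.001
rows 2 rot/row [0.62, 2.07, 1.48]
 t [0.005, -0.0102, 0.0401]
 t [0.0033, -0.0099, 0.0403]
```

Call:
{"op": "move_arm", "data": {
  "rows": [
    {"tx":0.002,"ty":-0.018,"tz":0.008,"ax":0.6,"ay":2,"az":1.5,"jaw":255},
    {"tx":0.002,"ty":-0.002,"tz":0.034,"ax":0.6,"ay":2,"az":1.5,"jaw":255},
    {"tx":0.003,"ty":0,"tz":0.026,"ax":0,"ay":0,"az":0,"jaw":255},
    {"tx":0,"ty":0,"tz":0,"ax":0,"ay":0,"az":0,"jaw":255}
  ]
}}

```text
time: 43.25
tool_pos: [0.5887, 0.1684, 0.0404]
tool_rot: [-0.184, 0.617, 0.75, 0.153]
contact_force: [-0.8, -0.1, 0.4]
gripper_width: 0.005
```

```bash
python3 st.py
```

```text
t 43.25 j [-0.055  0.261  1.781  0.493  1.264 -0.44 ] rack [ 18.6 -51.   40.4] w [0.5887 0.1684 0.0404] F rack [-0.8  0.1  0.4] M [-0.24 -0.03  0.  ] x ang-rack -0.72 z [-0.087  0.457 -0.885] gw 0.005
```

Call:
{"op": "move_arm", "data": {
  "rows": [
    {"tx":0.008,"ty":-0.001,"tz":0.011,"ax":0,"ay":0,"az":-0.5,"jaw":255},
    {"tx":0.009,"ty":-0.001,"tz":0.007,"ax":0,"ay":0,"az":0,"jaw":255},
    {"tx":0.006,"ty":0,"tz":0.0035,"ax":0,"ay":0,"az":0,"jaw":255},
    {"tx":0.003,"ty":0,"tz":0.0015,"ax":0,"ay":0,"az":0,"jaw":255},
    {"tx":0.002,"ty":0,"tz":0.001,"ax":0,"ay":0,"az":0,"jaw":255}
  ]
}}

```text
time: 43.75
tool_pos: [0.582, 0.2057, 0.0363]
tool_rot: [-0.18, 0.614, 0.753, 0.156]
contact_force: [-0.5, -0.4, -0.0]
gripper_width: 0.002
```

```bash
python3 st.py
```

```text
t 43.75 j [ 0.007  0.256  1.795  0.507  1.223 -0.404] rack [ 19.7 -13.2  36.3] w [0.582  0.2057 0.0363] F rack [-0.6 -0.3 -0. ] M [-0.21  0.01 -0.02] x ang-rack -0.08 z [-0.08   0.456 -0.886] gw 0.002
```

Call:
{"op": "move_arm", "data": {
  "rows": [
    {"tx":0.002,"ty":-0.001,"tz":0.002,"ax":0,"ay":0,"az":0,"jaw":255},
    {"tx":0.002,"ty":0,"tz":0.0015,"ax":0,"ay":0,"az":0,"jaw":255},
    {"tx":0.0015,"ty":0,"tz":0.001,"ax":0,"ay":0,"az":0,"jaw":255},
    {"tx":0.001,"ty":0,"tz":0.0005,"ax":0,"ay":0,"az":0,"jaw":255}
  ]
}}

```text
time: 44.15
tool_pos: [0.5808, 0.2114, 0.0361]
tool_rot: [-0.177, 0.614, 0.754, 0.155]
contact_force: [-1.0, -6.2, 2.2]
gripper_width: -0.002
```

```bash
python3 st.py
```

```text
t 44.15 j [ 0.018  0.253  1.797  0.504  1.214 -0.394] rack [19.7 -7.4 36.1] w [0.5808 0.2114 0.0361] F rack [-2.3 -5.9  2.2] M [-0.8   0.19  0.17] x ang-rack 0.03 z [-0.077  0.451 -0.889] gw -0.002
```

Call:
{"op": "move_arm", "data": {
  "rows": [
    {"tx":0.001,"ty":0,"tz":0.0005,"ax":0,"ay":0,"az":0,"jaw":255},
    {"tx":-0.02,"ty":0,"tz":-0.01,"ax":0,"ay":0,"az":0,"jaw":255},
    {"tx":-0.03,"ty":0,"tz":-0.02,"ax":0,"ay":0,"az":0,"jaw":255},
    {"tx":-0.01,"ty":0,"tz":-0.045,"ax":0,"ay":-7,"az":0,"jaw":255},
    {"tx":0,"ty":0,"tz":-0.045,"ax":0,"ay":-8,"az":0,"jaw":255},
    {"tx":0,"ty":-0.01,"tz":-0.035,"ax":0,"ay":-8,"az":0,"jaw":255},
    {"tx":0,"ty":0,"tz":0,"ax":0,"ay":0,"az":0,"jaw":255}
  ]
}}

```text
time: 44.85
tool_pos: [0.5913, 0.0957, 0.1536]
tool_rot: [-0.019, 0.635, 0.772, 0.024]
contact_force: [1.6, -1.4, 0.3]
gripper_width: -0.002
```

```bash
python3 st.py P wrist scene top; python3 - <<'E'
from h import *
T=load("top","P");S=load("scene","P")
cv2.imwrite("pics/P_x.png",np.hstack([cv2.resize(T["color"][155:235,110:220,::-1],(390,290),interpolation=2),cv2.resize(S["color"][190:275,290:400,::-1],(390,290),interpolation=2)]))
E
```

```text
t 44.85 j [ 0.008  0.046  1.754  0.063  1.342 -0.2  ] rack [   6.1 -122.7  153.6] w [0.5913 0.0957 0.1536] F rack [ 1.3 -1.7  0.3] M [-0.05 -0.02  0.06] x ang-rack -0.76 z [-0.     0.061 -0.998] gw -0.002
```

View pics/P_x.png

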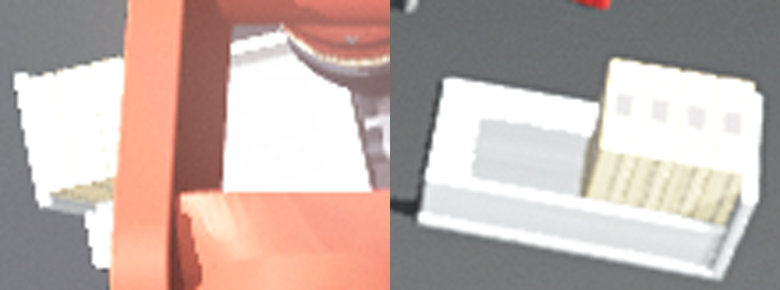

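View pics/P_wrist.png

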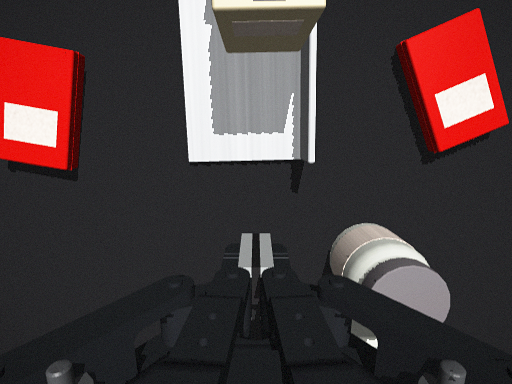

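View pics/P_scene.png

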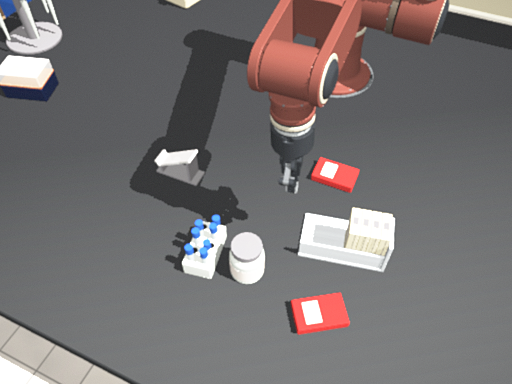

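All four stand in line and tight, with their tops from (355,218) to (388,220) in the scene view. The jar, tubes and red cases haven't moved. I'll retreat clear and take a last top view.

Call:
{"op": "move_arm", "data": {
  "rows": [
    {"tx":-0.02,"ty":-0.03,"tz":-0.03,"ax":0,"ay":-2,"az":0,"jaw":255},
    {"tx":-0.035,"ty":-0.03,"tz":-0.01,"ax":0,"ay":0,"az":0,"jaw":255},
    {"tx":-0.04,"ty":-0.025,"tz":0,"ax":0,"ay":0,"az":0,"jaw":255},
    {"tx":-0.04,"ty":-0.02,"tz":0,"ax":0,"ay":0,"az":0,"jaw":255},
    {"tx":-0.04,"ty":-0.02,"tz":0,"ax":0,"ay":0,"az":0,"jaw":255},
    {"tx":0,"ty":0,"tz":0,"ax":0,"ay":0,"az":0,"jaw":255}
  ]
}}

```text
time: 45.6
tool_pos: [0.4891, -0.1082, 0.1634]
tool_rot: [-0.026, 0.636, 0.771, 0.004]
contact_force: [0.3, 0.1, 0.5]
gripper_width: 0.001
```

```bash
python3 st.py Q top; python3 - <<'E'
from h import *
T=load("top","Q")
cv2.imwrite("pics/Q_t.png",cv2.resize(T["color"][155:235,110:220,::-1],(770,560),interpolation=cv2.INTER_NEAREST))
for p in[(47,0,106),(-17,0,106),(49,0,106),(-15,0,106),(47,80,106)]: print(p,((proj(T,r2w(p))-[110,155]+.5)*7).round(0))
E
```

```text
t 45.6 j [-0.38  -0.167  1.94   0.024  1.416 -0.576] rack [-135.9 -301.2  163.4] w [ 0.4891 -0.1082  0.1634] F rack [0.3 0.  0.5] M [-0.02  0.    0.01] x ang-rack -0.92 z [-0.035  0.039 -0.999] gw 0.001
(47, 0, 106) [311.  97.]
(-17, 0, 106) [355. 312.]
(49, 0, 106) [310.  91.]
(-15, 0, 106) [353. 305.]
(47, 80, 106) [ 39. 159.]
```

View pics/Q_t.png

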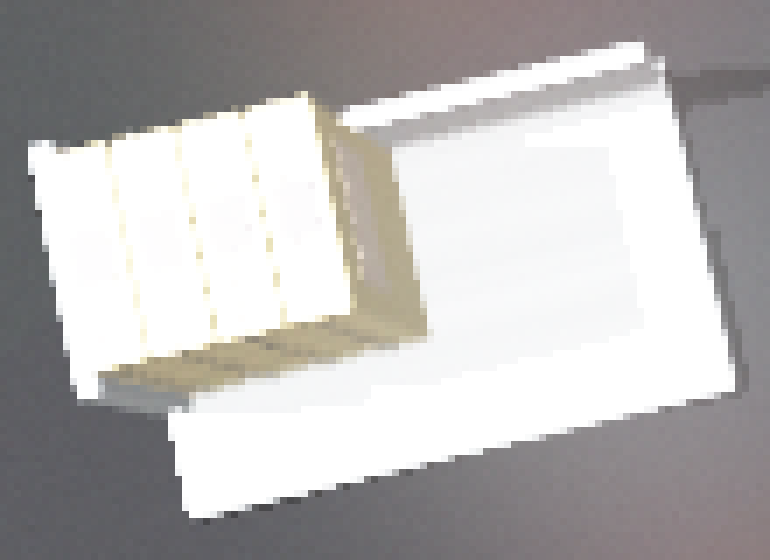

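View pics/Q_top.png

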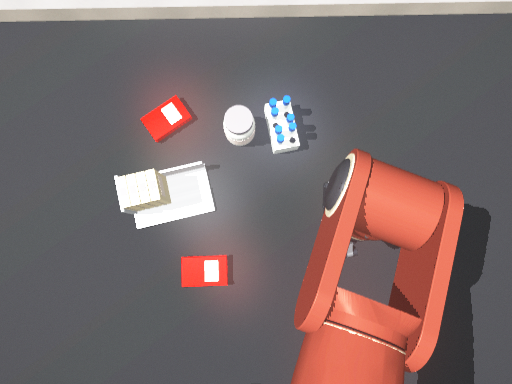

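The last top view shows four upright cases in line. Row4's corners are at crop (312,93) and (354,318), and flush predicts (311,97) and (355,312). The bystanders are unmoved and the robot is clear, so I'll hand in.

```bash
python3 -c "
from plant import manip
print(manip.job_done(), manip.state()['time'])"
```

```text
the job is handed in; nothing more can be done
the job is handed in; nothing more can be done
```

All four cases are standing upright and free in the rack, tight against the end wall and flush with the fence. I handed the job in at about 45.6 s of the 72 s allowed, but **one step was out of order**: the row was not yet flush when I took the fourth case off the rest.

**What happened**
- **Row:** I pushed the three cases upright and tight. My first side push left them about 4 mm off the fence, and I only saw this once I was carrying the fourth case.
- **Fourth case:** it had already been stood on the bench, let go and taken again by then. I stood it on the bench a second time, squared the row to the fence with a lower push and tightened it. Then I took the case again and filed it.
- **Releasing it:** row3 turned slightly when I let go of the fourth case. I squared and tightened the row again from the end and the side.

**Last checks**
- **Tight:** the final end push stopped 20 mm short of where the three-case row had stopped, exactly one case thickness.
- **Flush:** the final side push stopped solidly at 18 N. All four near edges then lined up within about 0.6 mm, and the top view shows row4 where a flush case should be, to about 1–2 mm.
- **Other things:** the jar, tube rack and both red cases look unmoved.
- **Forces:** the highest contact force I read was about 35 N (30 N sideways), in the first side push. I believe the finger linkage, not the fingertip, was pressing on the cases then.

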